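# Fit out a counter display stand

## Task

Set up the counter display: hook every loose display arm, claws first, into the slotted upright with the cap of the arm's own colour and press it down until it is fully home and locked; two or three arms are there, and an upright without an arm stays empty. Slip the two saddle bins over the fins of two hung arms, one bin to an arm, right down onto the flange. Also lay the price rail upright on the counter with its flat back flush along the front edge of the base board, centred on it to within a finger's width. The order is up to you; leave the other things on the counter where they are.

Things in the scene. Friction and masses are not known exactly. Their poses are not given: they have to be found in the camera images.
- base: Display base board, brown wood, 230 x 270 x 20 mm, fixed on the counter. Origin on the counter at the middle of its front edge (nearest the robot); x points from front to rear, y along the front edge, z up; the front face is the plane x = 0. Three uprights stand on it in a row along y, 95 mm apart, their front faces at x = 170 mm.
- upright_orange: Fixed slotted steel upright with orange cap and band, hollow channel 40 mm wide, 35 deep, top 218 mm above the counter; the colours' order varies. Origin at the foot of its front face, 20 mm above the counter; x points into the front face (away from robot), z up. Two open slots 16 mm wide, 26 high, at 40 mm pitch in its 5 mm front sheet; dark patches lower down are only painted.
- slot_orange (a point): Middle of the bottom edge of the orange upright's upper slot, in its front face, 160 mm above the upright's origin (same axes). Behind that slot a sprung roller catch meets the claw's toe when the arm is some 12 mm above home: pushing the arm past it takes about 3 to 8 N downward beyond the arm's weight; then it snaps over and keeps the arm from lifting.
- bracket_orange: Display arm, orange with white fin, loose, about 0.25 kg, stands on its flange; may be absent. Origin at the centre of its underside, x to the rear (claw) end, z up. Flange 105 (x) x 48 x 5 mm; on its centre line an upright fin 105 long, 12 thick (y), top at 70 mm: grip that across from above. Ticket plate 48 wide, 45 high at the front end. Two dark claws behind the fin, 10 mm wide.
- claw_orange (a point): On the fin's rear end, at the underside of the orange arm's upper claw: (52.5, 0, 60) mm from its origin. Fully home it coincides with slot_orange. Each claw: 8 mm high tab, toe reaching 15 mm to the rear and hanging 12 mm below the tab, 7 mm gap between fin and toe; the lower claw is 40 mm below. Enter the slots level and square, 13 to 15 mm above home, until the fin touches the sheet, then go down.
- upright_blue: Fixed slotted steel upright with blue cap and band, hollow channel 40 mm wide, 35 deep, top 218 mm above the counter; the colours' order varies. Origin at the foot of its front face, 20 mm above the counter; x points into the front face (away from robot), z up. Two open slots 16 mm wide, 26 high, at 40 mm pitch in its 5 mm front sheet; dark patches lower down are only painted.
- slot_blue (a point): Middle of the bottom edge of the blue upright's upper slot, in its front face, 160 mm above the upright's origin (same axes). Behind that slot a sprung roller catch meets the claw's toe when the arm is some 12 mm above home: pushing the arm past it takes about 3 to 8 N downward beyond the arm's weight; then it snaps over and keeps the arm from lifting.
- bracket_blue: Display arm, blue with white fin, loose, about 0.25 kg, stands on its flange; may be absent. Origin at the centre of its underside, x to the rear (claw) end, z up. Flange 105 (x) x 48 x 5 mm; on its centre line an upright fin 105 long, 12 thick (y), top at 70 mm: grip that across from above. Ticket plate 48 wide, 45 high at the front end. Two dark claws behind the fin, 10 mm wide.
- claw_blue (a point): On the fin's rear end, at the underside of the blue arm's upper claw: (52.5, 0, 60) mm from its origin. Fully home it coincides with slot_blue. Each claw: 8 mm high tab, toe reaching 15 mm to the rear and hanging 12 mm below the tab, 7 mm gap between fin and toe; the lower claw is 40 mm below. Enter the slots level and square, 13 to 15 mm above home, until the fin touches the sheet, then go down.
- upright_green: Fixed slotted steel upright with green cap and band, hollow channel 40 mm wide, 35 deep, top 218 mm above the counter; the colours' order varies. Origin at the foot of its front face, 20 mm above the counter; x points into the front face (away from robot), z up. Two open slots 16 mm wide, 26 high, at 40 mm pitch in its 5 mm front sheet; dark patches lower down are only painted.
- slot_green (a point): Middle of the bottom edge of the green upright's upper slot, in its front face, 160 mm above the upright's origin (same axes). Behind that slot a sprung roller catch meets the claw's toe when the arm is some 12 mm above home: pushing the arm past it takes about 3 to 8 N downward beyond the arm's weight; then it snaps over and keeps the arm from lifting.
- bracket_green: Display arm, green with white fin, loose, about 0.25 kg, stands on its flange; may be absent. Origin at the centre of its underside, x to the rear (claw) end, z up. Flange 105 (x) x 48 x 5 mm; on its centre line an upright fin 105 long, 12 thick (y), top at 70 mm: grip that across from above. Ticket plate 48 wide, 45 high at the front end. Two dark claws behind the fin, 10 mm wide.
- claw_green (a point): On the fin's rear end, at the underside of the green arm's upper claw: (52.5, 0, 60) mm from its origin. Fully home it coincides with slot_green. Each claw: 8 mm high tab, toe reaching 15 mm to the rear and hanging 12 mm below the tab, 7 mm gap between fin and toe; the lower claw is 40 mm below. Enter the slots level and square, 13 to 15 mm above home, until the fin touches the sheet, then go down.
- rail: Price rail, loose aluminium L section, 200 mm long, 0.3 kg, yellow strip on the front. Origin at the middle of the bottom edge of its flat rear face; y along its length, z up, x out of the rear face. Blade 12 mm thick (x -12 to 0), 50 high, gripped across from above; foot 5 mm thick reaches to x = -42 at the front. In place the rear face is against the base's front face, x axes alike.
- saddle_1: Saddle bin, loose, about 0.2 kg: black box with yellow side labels, 64 (x) x 52 (y) mm, 78 mm high, with a grey rib 50 x 14 mm on top reaching 110 mm, gripped across its 14 mm from above. A tunnel 22 mm wide, 68 mm high runs through it along x, open below, so it drops over an arm's 12 mm fin until its feet rest on the flange. Origin at the centre of its underside, z up.
- saddle_2: Saddle bin, loose, about 0.2 kg: black box with red side labels, 64 (x) x 52 (y) mm, 78 mm high, with a grey rib 50 x 14 mm on top reaching 110 mm, gripped across its 14 mm from above. A tunnel 22 mm wide, 68 mm high runs through it along x, open below, so it drops over an arm's 12 mm fin until its feet rest on the flange. Origin at the centre of its underside, z up.
- rail_end_left (a point): Point on the rail's flat rear face at its +y end, 10 mm up.
- rail_end_right (a point): Point on the rail's flat rear face at its -y end, 10 mm up.
- pack_red: Bystander to leave alone: red carton 90 x 60 x 60 mm. Origin at the centre of its underside.
- pack_teal: Bystander to leave alone: green carton 70 x 100 x 50 mm. Origin at the centre of its underside.
- tape_roll: Bystander to leave alone: roll of brown tape lying flat, 96 mm across, 48 mm high. Origin at the centre of its underside.
- spray_bottle: Bystander to leave alone: clear bottle, 60 mm across, 150 mm high. Origin at the centre of its underside.
- calculator: Bystander to leave alone: grey calculator 150 x 100 x 20 mm. Origin at the centre of its underside.
Things that resemble listed ones, but are neither listed nor needed, are in the scene too. Leave any purple look-alike of the bracket_orange alone.

How it is judged:
At the end, for the whole second after the job is handed in: Each arm present home in the upright of its colour: claw point within 3 mm (height), 4 mm (depth), 6 mm (sideways) of slot point, level within 0.08 rad; each saddle bin over a fin, down on the flange; rail upright on the counter, both ends within 3 mm of the base front face, centred within 20 mm (x of claw_orange in the frame of slot_orange between -0.005 and 0.004 m and y of claw_orange in the frame of slot_orange between -0.006 and 0.006 m and z of claw_orange in the frame of slot_orange between -0.003 and 0.0035 m and angle between the x axis of bracket_orange and the x axis of upright_orange, either way round below 0.15 rad and angle between each of bracket_orange, bracket_blue, bracket_green's own z axis and vertical below 0.08 rad and linear speed of each of bracket_orange, bracket_blue, bracket_green, saddle_1, saddle_2, rail below 0.02 m/s and x of claw_blue in the frame of slot_blue between -0.005 and 0.004 m and y of claw_blue in the frame of slot_blue between -0.006 and 0.006 m and z of claw_blue in the frame of slot_blue between -0.003 and 0.0035 m and angle between the x axis of bracket_blue and the x axis of upright_blue, either way round below 0.15 rad and x of claw_green in the frame of slot_green between -0.005 and 0.004 m and y of claw_green in the frame of slot_green between -0.006 and 0.006 m and z of claw_green in the frame of slot_green between -0.003 and 0.0035 m and angle between the x axis of bracket_green and the x axis of upright_green, either way round below 0.15 rad and ((x of saddle_1 in the frame of bracket_orange between -0.022 and 0.025 m and y of saddle_1 in the frame of bracket_orange between -0.012 and 0.012 m and z of saddle_1 in the frame of bracket_orange between 0.001 and 0.01 m and angle between the z axis of saddle_1 and the z axis of bracket_orange, either way round below 0.12 rad) or (x of saddle_1 in the frame of bracket_blue between -0.022 and 0.025 m and y of saddle_1 in the frame of bracket_blue between -0.012 and 0.012 m and z of saddle_1 in the frame of bracket_blue between 0.001 and 0.01 m and angle between the z axis of saddle_1 and the z axis of bracket_blue, either way round below 0.12 rad) or (x of saddle_1 in the frame of bracket_green between -0.022 and 0.025 m and y of saddle_1 in the frame of bracket_green between -0.012 and 0.012 m and z of saddle_1 in the frame of bracket_green between 0.001 and 0.01 m and angle between the z axis of saddle_1 and the z axis of bracket_green, either way round below 0.12 rad)) and ((x of saddle_2 in the frame of bracket_orange between -0.022 and 0.025 m and y of saddle_2 in the frame of bracket_orange between -0.012 and 0.012 m and z of saddle_2 in the frame of bracket_orange between 0.001 and 0.01 m and angle between the z axis of saddle_2 and the z axis of bracket_orange, either way round below 0.12 rad) or (x of saddle_2 in the frame of bracket_blue between -0.022 and 0.025 m and y of saddle_2 in the frame of bracket_blue between -0.012 and 0.012 m and z of saddle_2 in the frame of bracket_blue between 0.001 and 0.01 m and angle between the z axis of saddle_2 and the z axis of bracket_blue, either way round below 0.12 rad) or (x of saddle_2 in the frame of bracket_green between -0.022 and 0.025 m and y of saddle_2 in the frame of bracket_green between -0.012 and 0.012 m and z of saddle_2 in the frame of bracket_green between 0.001 and 0.01 m and angle between the z axis of saddle_2 and the z axis of bracket_green, either way round below 0.12 rad)) and x of rail_end_left in the frame of base between -0.004 and 0.003 m and x of rail_end_right in the frame of base between -0.004 and 0.003 m and y of rail in the frame of base between -0.02 and 0.02 m and height (world z) of rail below 0.004 m and angle between rail's own z axis and vertical below 0.06 rad); the robot touches nothing.
It fails at once if a bystander is moved by more than 40 mm or tipped over (distance of any of pack_red, pack_teal, tape_roll, spray_bottle, calculator from where it was at the start of the episode above 0.04 m or angle between any of pack_red, pack_teal, tape_roll, spray_bottle, calculator's own z axis and vertical above 0.5 rad).
Of bracket_orange, bracket_blue, bracket_green only 2 to 3 are there at a start; the rules pass over those that are not, and their reading is None.
At some moment in a run one of bracket_orange, bracket_blue, bracket_green, rail may be knocked a few centimetres aside while the robot is not near it.
It also fails if it takes over 210 s, if anything falls off the work surface, if the arm or the gripper's body presses on something with over 40 N, if the wrist force passes 120 N, or if a joint passes its speed limit or range.

## Robot

A 6-joint arm with a two-finger parallel gripper is mounted at the origin on the work surface. World frame = base frame: x ahead of the robot, y to its left, z up, the work surface at z = 0. Lengths are in m, angles in rad, forces in N, time in s.
With the tool pointing down it reaches from about 0.375 to 0.9 m from the base axis. Payload 3.1 kg.
Tool frame: the origin (TCP) lies midway between the tips of the shut fingers; the grasp point (between the pads) lies 19 mm behind it; x points along the fingers, y is the direction in which the jaws open and shut, and the axes are right-handed (so a half turn about x gives the same grasp; the last joint's range is limited). The gripper opens to 85 mm and grips with 20 to 120 N. Pads are 22 mm wide; open, the fingers measure 114 mm over their backs; the gripper's body (76 mm by 85 mm) begins 54 mm behind the grasp point. The pads swing forward as they close: fully open they stand 13 mm farther back than shut.
Start: joints at [0.966, 0.527, 1.433, -0, 1.181, -0.178], TCP at [0.259, 0.569, 0.231] pointing down, gripper open.
Joint ranges: [-3.08, 3.08], [-0.75, 2.2], [0.22, 2.44], [-1.43, 4.57], [0, 2.65], [-2.85, 2.85]. Speed limits (rad/s): [2.79, 2.79, 3.14, 3.14, 3.14, 3.14].

## Interface

Orientations are given as a unit quaternion [x, y, z, w].
In Python, from station import manip gives the robot as it stands.
- The arm moves only by the tool carry_out, never from a script. Its argument "commands" is a list that holds one entry, the list of rows, each a list of 7 numbers: the shift along the tool's x, y, z in units of 25 mm (1.0 is 25 mm), then the turn, a rotation vector about the tool's x, y, z in units of 5 degrees (1.0 is 5 degrees), then the finger opening in mm, from 0 to 85.4. A call has exactly 5 rows; each row is the pose to reach, as a shift and turn from the pose commanded when the call began, along the tool's axes at that moment; what a row does not reach only later rows make up. A row lasts 1/10 s, in which the tool goes at most 50 mm and 8.59 degrees, less where a joint would pass 70% of its speed; a pose out of reach is approached as far as the arm can. A call with a gripper value outside its range is refused whole. The fingers move at their own pace and stop on an object; "force" is the grip in N (left out, the last holds). Time passes only in rows, so rows that repeat a pose let the fingers close, or fill a call up. It gives the time, the measured TCP pose, the force and the opening at its end, in the units of the state.
- manip.sense(): the state, without advancing time (a new reading comes with each control period).
- manip.snapshot(name): name is "side" or "top"; returns a dict with "image" (420x560x3 uint8, red, green, blue), "fx", "fy", "cx", "cy" (pixels), "rvec" (rotation vector, rad) and "tvec" (3), from world to camera coordinates, as OpenCV has them. Camera axes: x right, y down, z forward; pixel columns grow to the right and rows downward; lengths in m; the calibration is good to about 2 mm. A picture is of the moment at which its call begins. There is no depth.
- manip.sign_off(): hands the job in, once; it reports no verdict.
The state is a dict: "t": time; "q": joint angles; "qd": joint speeds; "tau": joint torques, N m; "tcp_pos": TCP position; "tool_rot": TCP orientation; "force": force on the tool from outside, world axes, zero at the start; "ft_torque": the same for the moment, N m; "finger_gap": opening from 0.0 (shut) to 1.0 (fully open).
Only numpy, scipy, OpenCV 4.12 (cv2) and the standard library are available. Lean on these libraries where they do the work, as an engineer would, in place of code of your own. Each camera call takes 0.05 s, during which the arm holds its last target.

## Working session

There is one attempt and no reset: what is moved stays moved. The work goes in short steps, Python scripts to look and compute and a tool call to move; the robot and the scene stay as the last step left them, time stands still between calls to the robot, and variables do not carry over. Pictures are saved under pics/ and viewed, and the job is handed in when it is done.

Besides the shell and the picture viewer there is one more tool, called after "Request:" as name(argument=value, ...) on one line, values as JSON. carry_out: Moves the arm, as the interface text tells. Its arguments: {"type":"object","properties":{"commands":{"type":"array"},"force":{"type":"number"}},"required":["commands"]}

```bash
ls -la; mkdir -p pics
python3 - <<'E'
from station import manip
import cv2
print(manip.sense())
for n in ("side","top"):
    s=manip.snapshot(n)
    cv2.imwrite(f"pics/{n}0.png",s["image"][:,:,::-1])
    print(n,{k:v for k,v in s.items() if k!="image"})
E
```

```text
total 12
drwxr-xr-x  3 agent agent 4096 Dec  6 11:32 .
drwxr-xr-x 23 root  root  4096 Dec  6 11:32 ..
drwxr-xr-x  2 agent agent 4096 Dec  6 11:32 pics
{'t': 0.0, 'q': array([ 9.65506818e-01,  5.28449122e-01,  1.43396631e+00,  2.12395074e-05,
        1.18139372e+00, -1.78477407e-01]), 'qd': array([ 0.00052726, -0.0009674 , -0.00082892,  0.00065286,  0.00106684,
       -0.00086774]), 'tau': array([-7.71223713e-04, -4.42373085e+01, -1.78020358e+01, -3.23466975e-04,
        8.45011964e-03,  1.55901540e-05]), 'tcp_pos': array([0.25825471, 0.56832731, 0.23032374]), 'tool_rot': array([ 0.14903919,  0.6913709 , -0.15048237,  0.69075947]), 'force': array([-0.583715  ,  0.60197747,  0.02596638]), 'ft_torque': array([-0.07827293,  0.06092319,  0.00049523]), 'finger_gap': 0.9996339569305764}
side {'fx': 516.0082880252018, 'fy': 516.0082880252018, 'cx': 284.6289964997205, 'cy': 210.30475683858555, 'rvec': array([ 0.38498175, -2.62608978,  1.39880278]), 'tvec': array([0.50557734, 0.15664623, 1.5904781 ])}
top {'fx': 378.9638279626205, 'fy': 378.9638279626205, 'cx': 280.1436095184237, 'cy': 207.0854839495881, 'rvec': array([ 2.11139637, -2.15766985,  0.2085133 ]), 'tvec': array([0.05000231, 0.5273113 , 1.28201101])}
```

View pics/side0.png

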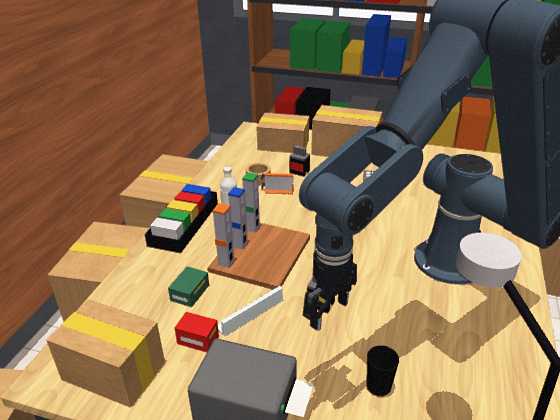

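View pics/top0.png

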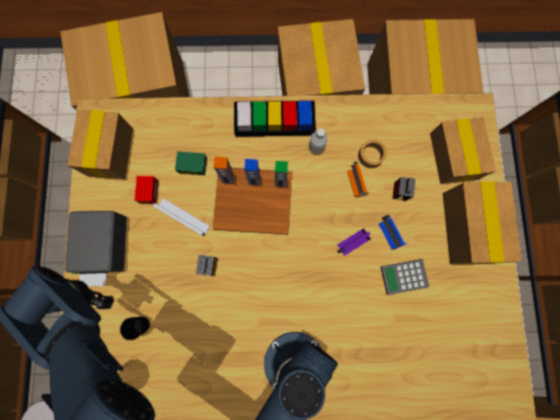

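```bash
cat > h.py <<'E'
import numpy as np, cv2
from scipy.spatial.transform import Rotation as R
from station import manip
def snap(n,save=None):
    s=manip.snapshot(n)
    s['K']=np.array([[s['fx'],0,s['cx']],[0,s['fy'],s['cy']],[0,0,1.]])
    s['Rm']=R.from_rotvec(s['rvec']).as_matrix()
    if save: cv2.imwrite(f'pics/{save}.png',s['image'][:,:,::-1]); np.savez(f'pics/{save}.npz',**s)
    return s
def load(save): return dict(np.load(f'pics/{save}.npz'))
def proj(s,P):
    P=np.atleast_2d(P); return cv2.projectPoints(P.astype(float),s['rvec'],s['tvec'],s['K'],None)[0].reshape(-1,2)
def unproj(s,uv,z):
    uv=np.atleast_2d(uv).astype(float); Rm=s['Rm']; C=-Rm.T@s['tvec']
    d=np.c_[(uv-[s['cx'],s['cy']])/s['fx'],np.ones(len(uv))]@Rm
    return C+d*((z-C[2])/d[:,2])[:,None]
def crop(s,x0,y0,x1,y1,k,name,lines=()):
    im=s['image'][y0:y1,x0:x1,::-1]
    im=cv2.resize(im,None,fx=k,fy=k,interpolation=cv2.INTER_CUBIC)
    for pts,c in lines:
        p=((np.asarray(pts)+.5-[x0,y0])*k*8).round().astype(np.int32)
        cv2.polylines(im,[p.reshape(-1,1,2)],False,c,1,cv2.LINE_AA,3)
    # ticks
    for u in range((x0//20+1)*20,x1,20): cv2.putText(im,str(u),((u-x0)*k,10),0,.35,(0,0,255),1); cv2.line(im,((u-x0)*k,12),((u-x0)*k,18),(0,0,255),1)
    for v in range((y0//20+1)*20,y1,20): cv2.putText(im,str(v),(0,(v-y0)*k),0,.35,(0,0,255),1)
    cv2.imwrite(f'pics/{name}.png',im)
E
python3 - <<'E'
from h import *
t=snap('top','t1'); s=snap('side','s1')
crop(t,150,140,300,280,5,'t1a'); crop(t,330,130,440,300,3,'t1b')
crop(s,160,140,320,360,2,'s1a'); crop(s,230,130,400,240,4,'s1b'); crop(s,200,160,330,300,4,'s1c')
for n,uv in dict(rail=(183,217),sad=(205,265),sad2=(403,188),or_=(357,180),bl=(391,231),baseL=(214,231),baseR=(288,233)).items(): print(n,unproj(t,uv,0.02 if n[0]=='b' else 0.05))
E
```

```text
rail [[0.49966909 0.37651065 0.05      ]]
sad [[0.33313167 0.29833816 0.05      ]]
sad2 [[ 0.58762887 -0.39876019  0.05      ]]
or_ [[ 0.6199997  -0.23684818  0.05      ]]
bl [[ 0.43877791 -0.35382547  0.02      ]]
baseL [[0.45214967 0.27355777 0.02      ]]
baseR [[0.43947467 0.01242831 0.02      ]]
```

View pics/t1a.png

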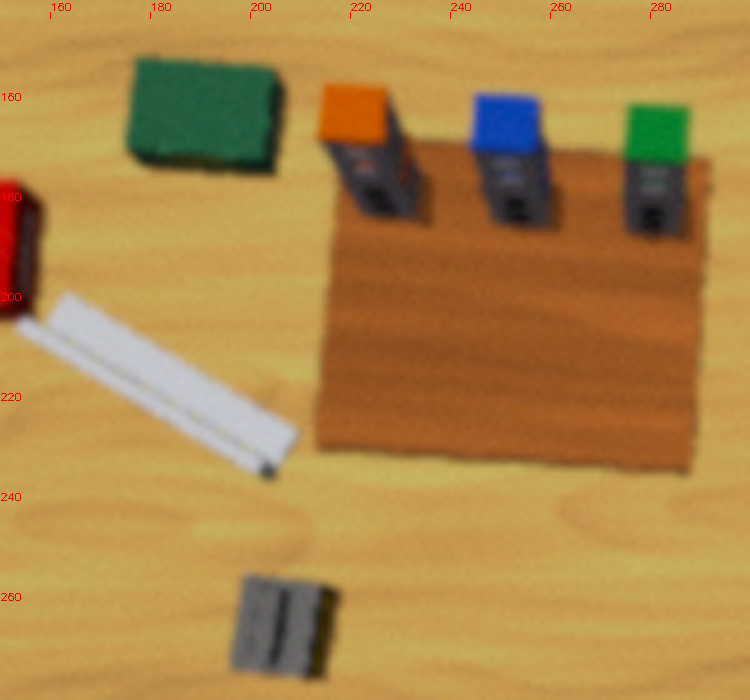

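View pics/t1b.png

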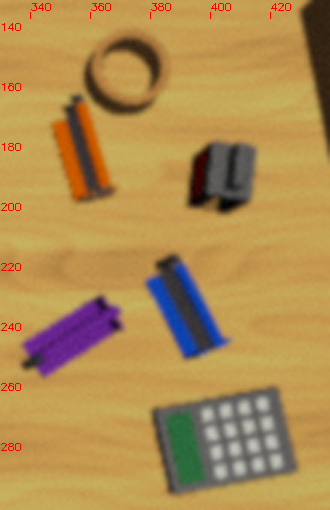

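View pics/s1b.png

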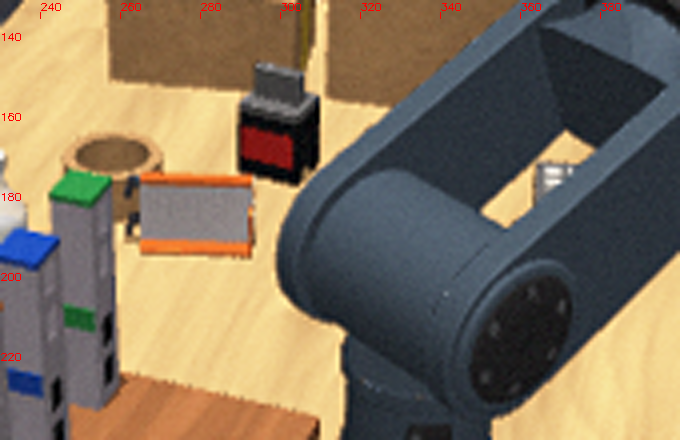

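View pics/s1c.png

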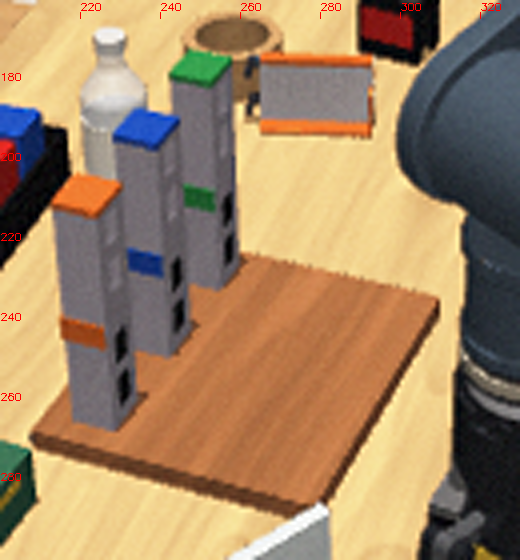

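```bash
cat > fit.py <<'E'
from h import *
from scipy.optimize import minimize
from scipy.ndimage import map_coordinates
def box(x0,x1,y0,y1,z0,z1): return np.array([x0,x1,y0,y1,z0,z1],float)
BASE=[box(0,.23,-.135,.135,0,.02)]
UPR=[box(.17,.205,d-.02,d+.02,.02,.218) for d in (.095,0,-.095)]
BRK=[box(-.0525,.0525,-.024,.024,0,.005),box(-.0525,.0525,-.006,.006,.005,.07)]
PLATE=[box(-.0555,-.0525,-.024,.024,0,.045)]
RAIL=[box(-.012,0,-.1,.1,0,.05),box(-.042,-.012,-.1,.1,0,.005)]
SAD=[box(-.032,.032,-.026,.026,0,.078),box(-.025,.025,-.007,.007,.078,.11)]
F=[(0,0),(0,1),(1,0),(1,1),(2,0),(2,1)]
def edges(b):
    c=b.reshape(3,2); out=[]
    for a in range(3):
        o=[i for i in range(3) if i!=a]
        for i in (0,1):
            for j in (0,1):
                p=np.zeros(3);q=np.zeros(3)
                p[a],q[a]=c[a]; p[o[0]]=q[o[0]]=c[o[0]][i]; p[o[1]]=q[o[1]]=c[o[1]][j]
                out.append((p,q,(o[0],i),(o[1],j)))
    return out
def xf(P,pose):
    c,s=np.cos(pose[2]),np.sin(pose[2]); P=np.atleast_2d(P)
    z=pose[3] if len(pose)>3 else 0
    return np.c_[P[:,0]*c-P[:,1]*s+pose[0],P[:,0]*s+P[:,1]*c+pose[1],P[:,2]+z]
def vis_edges(s,boxes,pose):
    C=-s['Rm'].T@s['tvec']; c,sn=np.cos(pose[2]),np.sin(pose[2]); d=C[:2]-np.asarray(pose[:2])
    z=pose[3] if len(pose)>3 else 0
    Cl=np.array([d[0]*c+d[1]*sn,-d[0]*sn+d[1]*c,C[2]-z]); out=[]
    for b in boxes:
        bb=b.reshape(3,2)
        ff=lambda f:(Cl[f[0]]-bb[f[0]][f[1]])*(1 if f[1] else -1)>0
        for p,q,f,g in edges(b):
            if ff(f) or ff(g): out.append((xf(p,pose)[0],xf(q,pose)[0]))
    return out
def prep(s,sig=0.8):
    g=cv2.GaussianBlur(s['image'].astype(np.float32),(0,0),sig)
    s['gx']=[cv2.Sobel(g[:,:,i],cv2.CV_32F,1,0,ksize=3)/8 for i in range(3)]
    s['gy']=[cv2.Sobel(g[:,:,i],cv2.CV_32F,0,1,ksize=3)/8 for i in range(3)]
def score(s,boxes,pose):
    tot=0;n=0
    for p,q in vis_edges(s,boxes,pose):
        uv=proj(s,np.array([p,q])); L=np.linalg.norm(uv[1]-uv[0])
        if L<3: continue
        m=int(L*2); t=(np.arange(m)+.5)/m; pts=uv[0]+t[:,None]*(uv[1]-uv[0])
        nx,ny=-(uv[1]-uv[0])[1]/L,(uv[1]-uv[0])[0]/L
        v=sum(np.abs(map_coordinates(gx,[pts[:,1],pts[:,0]],order=1)*nx+map_coordinates(gy,[pts[:,1],pts[:,0]],order=1)*ny) for gx,gy in zip(s['gx'],s['gy']))
        tot+=np.minimum(v,60).sum()/2; n+=m/2
    return tot/max(n,1)
def fit(cams,boxes,p0,r=(.012,.012,.12),n=400,seed=0):
    rng=np.random.default_rng(seed); k=len(r)
    full=lambda v:np.r_[v,p0[k:]]
    f=lambda v:-sum(score(s,boxes,full(v)) for s in cams)
    best=min(([np.array(p0[:k])]+[np.array(p0[:k])+rng.uniform(-1,1,k)*r for _ in range(n)]),key=f)
    for sc in (.3,.1):
        sim=np.vstack([best]+[best+np.eye(k)[i]*r[i]*sc for i in range(k)])
        best=minimize(f,best,method='Nelder-Mead',options=dict(initial_simplex=sim,xatol=1e-5,fatol=1e-4)).x
    return best,-f(best)
def overlay(s,items):
    out=[]
    for boxes,pose,c in items:
        for p,q in vis_edges(s,boxes,pose): out.append((proj(s,np.array([p,q])),c))
    return out
E
python3 - <<'E'
from fit import *
t=load('t1'); s=load('s1'); prep(t);prep(s)
for nm,cams in (('top',[t]),('side',[s]),('both',[t,s])):
    p,v=fit(cams,BASE+UPR,[.446,.143,-.0485],(.01,.01,.04)); print(nm,p.round(4),v)
crop(t,200,140,300,250,7,'o1',overlay(t,[(BASE+UPR,p,(255,255,0))]))
crop(s,200,160,330,300,5,'o2',overlay(s,[(BASE+UPR,p,(255,255,0))]))
E
```

```text
top [ 0.4462  0.1462 -0.0862] 46.016174549636936
side [ 0.4513  0.1441 -0.0892] 43.48886722555077
both [ 0.4471  0.1466 -0.0859] 87.00727286122223
```

View pics/o1.png

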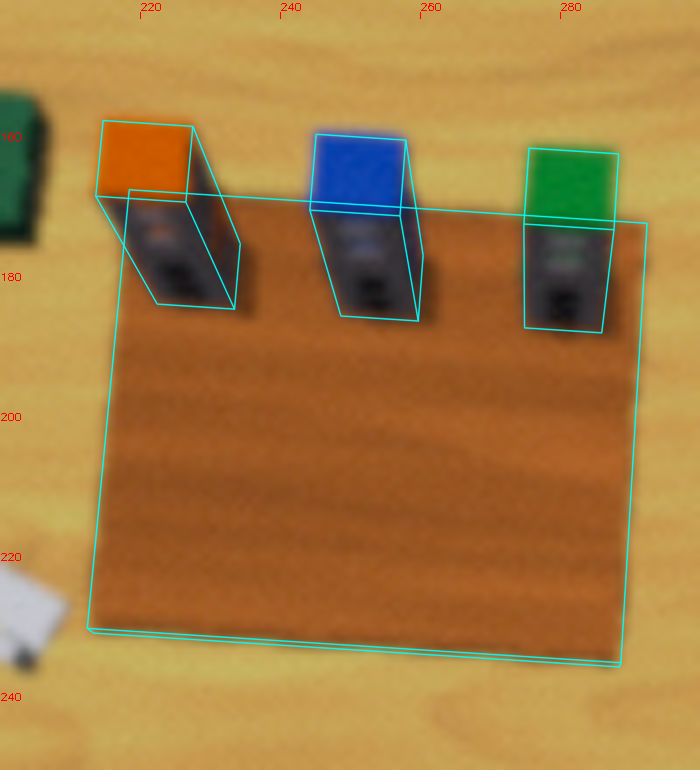

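View pics/o2.png

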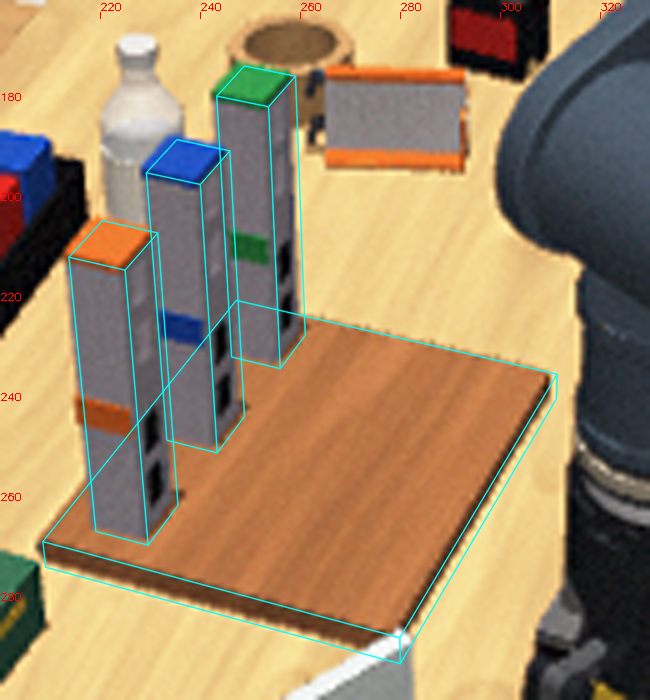

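Run:
```python
from fit import *
t=load('t1'); s=load('s1'); prep(t);prep(s)
for c in (t,s): print((-c['Rm'].T@c['tvec']).round(3))
crop(s,205,280,295,340,8,'s1r')
I=dict(orange=(BRK,[.62,-.237,.25]),blue=(BRK,[.445,-.354,.4]),sad1=(SAD,[.335,.298,-.05]),sad2=(SAD,[.587,-.398,-.1]))
res={}
for k,(b,p0) in I.items():
    p,v=fit([t],b,p0,(.02,.02,.3)); res[k]=p; print(k,p.round(4),round(v,1))
for yaw in (-.42,np.pi-.42):
    p,v=fit([t],RAIL,[.50,.376,yaw],(.03,.03,.3)); print('rail',p.round(4),v); res['rail%d'%(yaw>0)]=p
crop(t,330,140,440,270,6,'o3',overlay(t,[(BRK+PLATE,res['orange'],(255,255,0)),(BRK+PLATE,res['blue'],(0,255,255)),(SAD,res['sad2'],(255,255,0))]))
crop(t,145,190,245,290,7,'o4',overlay(t,[(SAD,res['sad1'],(255,255,0)),(RAIL,res['rail1'],(255,255,0)),(RAIL,res['rail0'],(255,0,255))]))
```

```text
[0.292 0.062 1.355]
[0.123 1.325 1.019]
orange [ 0.6219 -0.2458  0.2399] 48.2
blue [ 0.4323 -0.3562  0.4191] 53.2
sad1 [ 0.3328  0.2953 -0.1483] 41.4
sad2 [ 0.5863 -0.4035 -0.129 ] 44.6
rail [ 0.5373  0.372  -0.5634] 28.166482728930998
rail [0.4901 0.3997 2.6105] 27.376858393943028
```

View pics/o3.png

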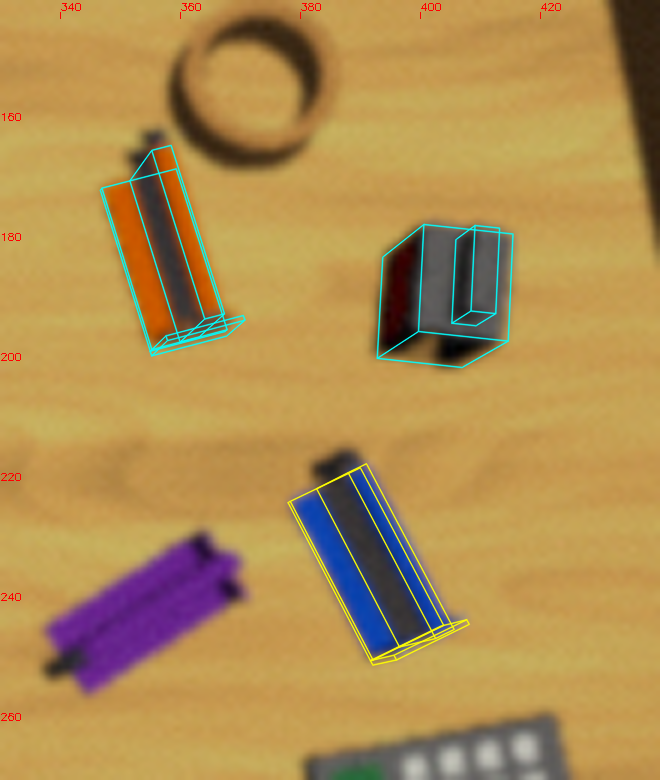

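View pics/o4.png

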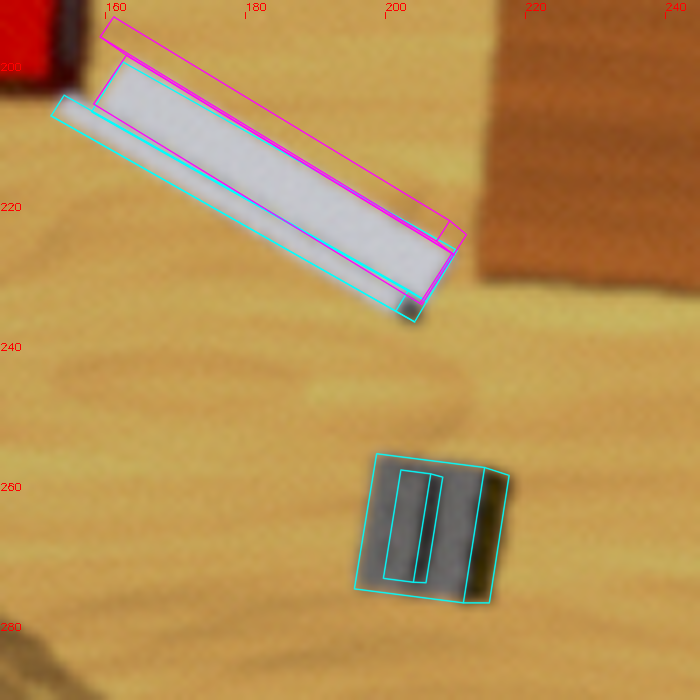

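View pics/s1r.png

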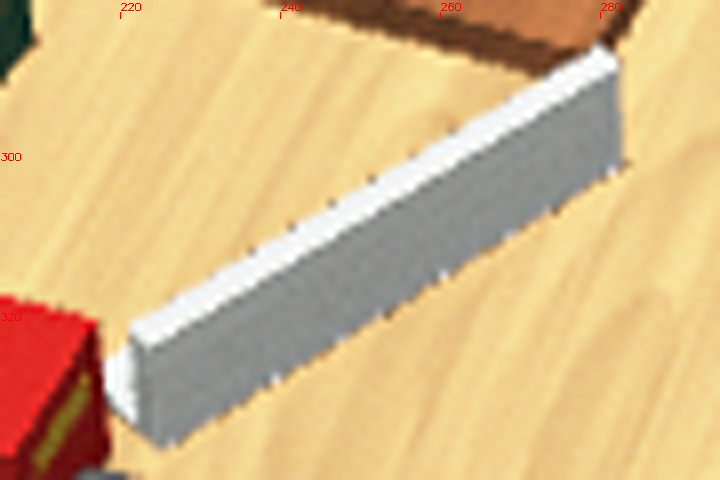

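```bash
cat >> h.py <<'E'
def toolR(yaw):  # tool down, jaws along object's y
    x=np.array([0,0,-1.]); y=np.array([-np.sin(yaw),np.cos(yaw),0]); return np.c_[x,y,np.cross(x,y)]
def state():
    return manip.sense()
def tyaw(q): 
    y=R.from_quat(q).as_matrix()[:,1]; return np.arctan2(-y[0],y[1])
def delta(goal,yaw=None,show=True,st=None):
    """shift/turn in tool units from measured pose to goal TCP (x,y,z), jaw yaw (mod pi)"""
    st=st or state(); M=R.from_quat(st['tool_rot']).as_matrix()
    d=M.T@(np.array(goal)-st['tcp_pos'])/.025
    if yaw is None: yaw=tyaw(st['tool_rot'])
    c=[(R.from_matrix(M.T@toolR(yaw+k*np.pi)).as_rotvec()) for k in (-1,0,1)]
    w=min(c,key=np.linalg.norm)/np.radians(5)
    print('t',round(st['t'],2),'tcp',st['tcp_pos'].round(4),'yaw',round(tyaw(st['tool_rot']),3),'F',st['force'].round(1),'gap',round(st['finger_gap']*85.4,1),'q',st['q'].round(2))
    print('shift',d.round(2),'turn',w.round(2), 'other', (sorted(c,key=np.linalg.norm)[1]/np.radians(5)).round(1))
    return d,w
E
python3 - <<'E'
from h import *
st=state(); print(R.from_quat(st['tool_rot']).as_matrix().round(3), manip.sense()['t'])
yaw=2.6105; off=np.array([np.cos(yaw),np.sin(yaw)])*-.006
c=np.array([.4901,.3997])+off
print(c); delta([*c,.12],yaw)
E
```

```text
[[-0.001  0.414  0.91 ]
 [-0.001  0.91  -0.414]
 [-1.    -0.001 -0.   ]] 0.2
[0.49527353 0.39666115]
t 0.2 tcp [0.2584 0.5686 0.2307] yaw -0.427 F [-0.8  0.  -0.7] gap 85.6 q [ 0.97  0.53  1.43 -0.    1.18 -0.18]
shift [ 4.43 -2.33 11.47] turn [ 1.2  -0.    0.02] other [ 1.2 -0.   0. ]
```

Request:
carry_out(commands=[[[0.3,-0.2,0.9,0.1,0,0,60],[0.9,-0.5,2.4,0.3,0,0,60],[1.6,-0.9,4.3,0.6,0,0,60],[2.3,-1.3,6.0,0.8,0,0,60],[2.8,-1.5,7.3,1.0,0,0,60]]], force=60)

```text
t: 0.7
tcp_pos: [0.4106, 0.457, 0.16]
tool_rot: [0.18, 0.684, -0.181, 0.683]
force: [0.2, 0.4, 0.5]
finger_gap: 0.705
```

Run:
```python
from h import *
delta([.4953,.3967,.12],2.6105)
```

```text
t 0.7 tcp [0.4106 0.457  0.16  ] yaw -0.516 F [0.2 0.4 0.5] gap 60.2 q [ 0.66  0.6   1.53 -0.    1.02 -0.4 ]
shift [ 1.6  -0.43  4.14] turn [ 0.17 -0.    0.02] other [ 0.2 -0.   0. ]
```

Request:
carry_out(commands=[[[0.6,-0.15,1.2,0.1,0,0,50],[1.2,-0.3,2.6,0.17,0,0,50],[1.6,-0.4,3.7,0.17,0,0,50],[2.0,-0.43,4.14,0.17,0,0,50],[2.2,-0.43,4.14,0.17,0,0,50]]])

```text
t: 1.2
tcp_pos: [0.4948, 0.398, 0.1051]
tool_rot: [0.185, 0.683, -0.186, 0.682]
force: [-0.0, 0.8, -0.7]
finger_gap: 0.586
```

Run:
```python
from fit import *
delta([.4953,.3967,.016],2.6105)
t=snap('top','t2'); s=snap('side','s2'); prep(t); prep(s)
P=[.4901,.3997,2.6105]
p2,v=fit([s],RAIL[:1],P,(.015,.015,.05)); print(p2.round(4),v)
st=state(); M=R.from_quat(st['tool_rot']).as_matrix(); print('tcp px',proj(t,st['tcp_pos']),proj(s,st['tcp_pos']))
crop(t,130,150,250,260,6,'t2a',overlay(t,[(RAIL,P,(255,255,0))])+[(proj(t,st['tcp_pos']+M[:,1:2].T*np.array([[-.03],[.03]])),(0,0,255))])
crop(s,200,230,320,350,6,'s2a',overlay(s,[(RAIL,P,(255,255,0)),(RAIL,p2,(255,0,255))])+[(proj(s,st['tcp_pos']+M[:,1:2].T*np.array([[-.03],[.03]])),(0,0,255))])
```

```text
t 1.2 tcp [0.4948 0.398  0.1051] yaw -0.531 F [-0.   0.8 -0.7] gap 50.1 q [ 0.5   0.7   1.51  0.    0.94 -0.54]
shift [ 3.57 -0.03  0.04] turn [-0.   -0.01  0.01] other [-0. -0.  0.]
[0.5004 0.4083 2.5871] 41.22322589262913
tcp px [[172.14495651 216.71733285]] [[252.99204606 289.54175488]]
```

View pics/t2a.png

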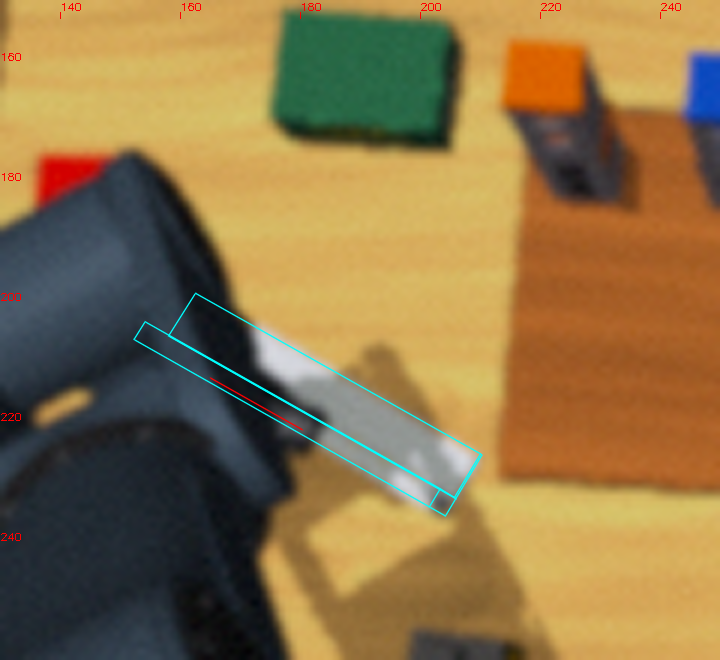

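View pics/s2a.png

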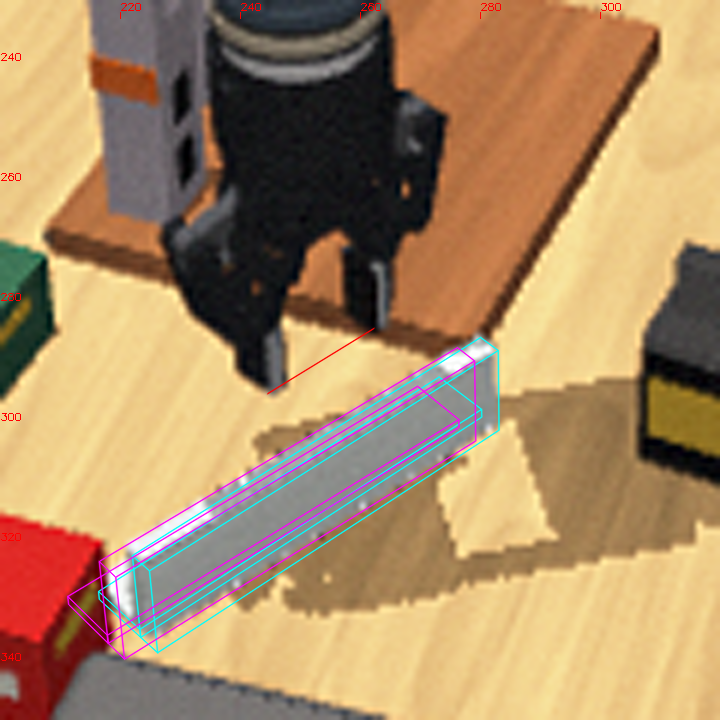

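Request:
carry_out(commands=[[[0,0,0,-1.5,0,0,50],[0,0,0,-3.2,0,0,50],[0,0,0,-4.9,0,0,50],[0,0,0,-6.6,0,0,50],[0,0,0,-8.2,0,0,50]]])

```text
t: 1.8
tcp_pos: [0.4925, 0.4006, 0.1071]
tool_rot: [-0.069, 0.704, 0.069, 0.704]
force: [0.2, -0.1, -0.1]
finger_gap: 0.582
```

Request:
carry_out(commands=[[[0,0,0,-1.7,0,0,50],[0,0,0,-3.4,0,0,50],[0,0,0,-5.1,0,0,50],[0,0,0,-6.8,0,0,50],[0,0,0,-8.2,0,0,50]]])

```text
t: 2.3
tcp_pos: [0.4925, 0.4006, 0.1071]
tool_rot: [-0.311, 0.635, 0.311, 0.635]
force: [0.1, -0.6, -0.1]
finger_gap: 0.586
```

Request:
carry_out(commands=[[[0,0,0,-0.8,0,0,50],[0.1,0,0,-1.6,0,0,50],[0.5,0,0,-1.6,0,0,50],[1.0,0,0,-1.6,0,0,50],[1.2,0,0,-1.6,0,0,50]]])

```text
t: 2.8
tcp_pos: [0.4924, 0.399, 0.0746]
tool_rot: [-0.352, 0.614, 0.352, 0.612]
force: [-0.1, -0.2, -0.7]
finger_gap: 0.587
```

Run:
```python
from fit import *
delta([.4953,.3967,.016],2.6105-np.pi/2)
t=snap('top','t3'); s=snap('side','s3')
P=[.4901,.3997,2.6105]
st=state(); M=R.from_quat(st['tool_rot']).as_matrix()
crop(t,130,150,250,260,6,'t3a',overlay(t,[(RAIL,P,(255,255,0))])+[(proj(t,st['tcp_pos']+M[:,1:2].T*np.array([[-.03],[.03]])),(0,0,255))])
crop(s,200,230,320,350,6,'s3a',[(proj(s,st['tcp_pos']+M[:,1:2].T*np.array([[-.03],[.03]])),(0,0,255))])
```

```text
t 2.8 tcp [0.4924 0.399  0.0746] yaw 1.042 F [-0.1 -0.2 -0.7] gap 50.2 q [ 0.5   0.74  1.52  0.    0.88 -2.11]
shift [ 2.34 -0.15 -0.01] turn [ 0.03 -0.03 -0.02] other [-36.   0.  -0.]
```

View pics/t3a.png

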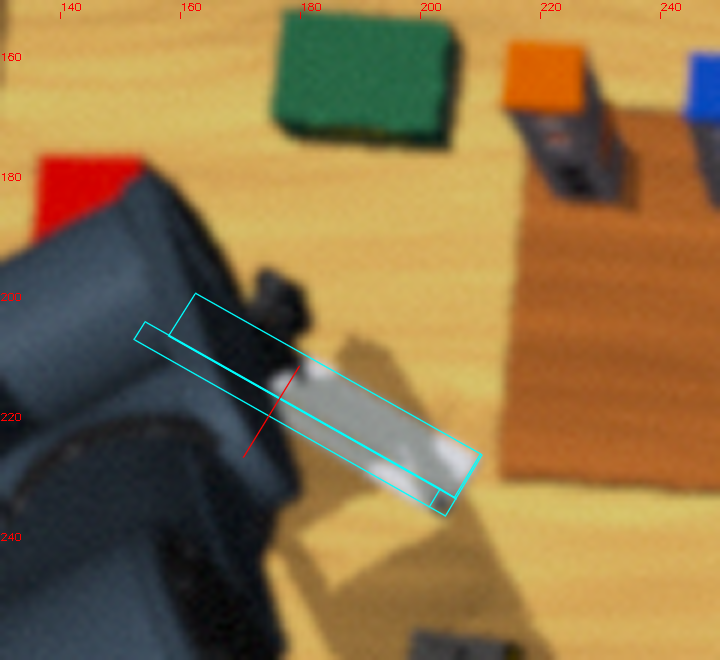

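View pics/s3a.png

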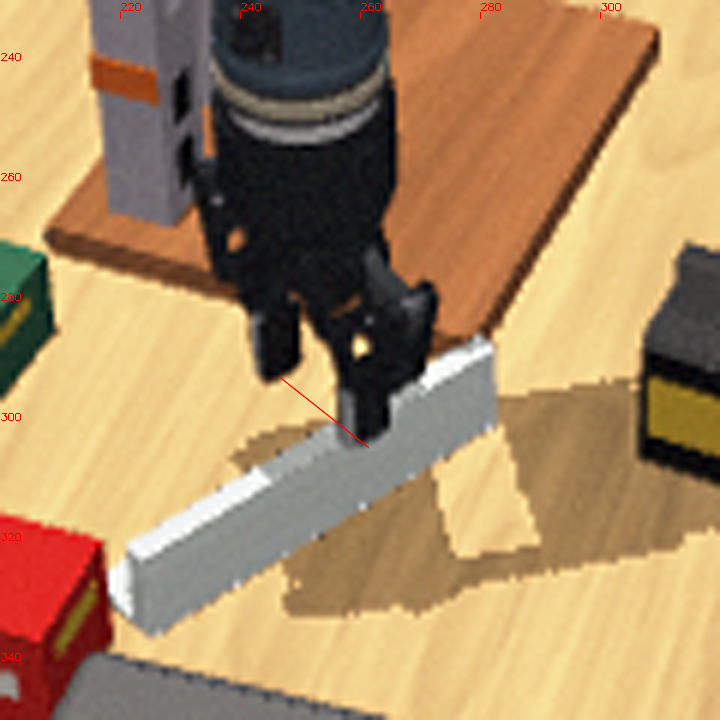

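Request:
carry_out(commands=[[[0.5,-0.1,0,0,0,0,50],[1.1,-0.15,0,0,0,0,50],[1.7,-0.15,0,0,0,0,50],[2.1,-0.15,0,0,0,0,50],[2.3,-0.15,0,0,0,0,50]]])

```text
t: 3.4
tcp_pos: [0.4965, 0.3965, 0.0168]
tool_rot: [-0.352, 0.614, 0.352, 0.612]
force: [0.1, 0.5, 0.7]
finger_gap: 0.583
```

Request:
carry_out(commands=[[[0,0,0,0,0,0,20],[0,0,0,0,0,0,6],[0,0,0,0,0,0,6],[0,0,0,0,0,0,6],[0,0,0,0,0,0,6]]], force=40)

```text
t: 3.9
tcp_pos: [0.4978, 0.3973, 0.0194]
tool_rot: [-0.352, 0.613, 0.352, 0.614]
force: [-0.3, 0.1, 0.1]
finger_gap: 0.134
```

Run:
```python
from fit import *
delta([.4953,.3967,.016],2.6105-np.pi/2)
```

```text
t 3.9 tcp [0.4978 0.3973 0.0194] yaw 1.042 F [-0.3  0.1  0.1] gap 11.5 q [ 0.5   0.82  1.53 -0.    0.78 -2.11]
shift [ 0.14  0.07 -0.07] turn [0.03 0.01 0.01] other [-36.  -0.   0.]
```

Request:
carry_out(commands=[[[-0.2,0,0,0,0,0,6],[-0.9,0,0,0,0,0,6],[-2.1,0,0,0,0,0,6],[-3.7,0,0,0,0,0,6],[-5.2,0,0,0,0,0,6]]], force=60)

```text
t: 4.4
tcp_pos: [0.4965, 0.3967, 0.1497]
tool_rot: [-0.352, 0.614, 0.352, 0.613]
force: [0.4, 0.4, -2.4]
finger_gap: 0.133
```

```bash
cat >> h.py <<'E'
def plan(goal,turn,n,st=None,start=None):
    """n calls to goal with 'turn' units about tool x; prints end-shift of each call"""
    st=st or state(); M=R.from_quat(st['tool_rot']).as_matrix(); p=np.array(st['tcp_pos']) if start is None else np.array(start)
    dp=(np.array(goal)-p)/n; dw=turn/n
    for i in range(n):
        print('call',i,'shift',(M.T@dp/.025).round(2),'turn',round(dw,2))
        M=M@R.from_rotvec([np.radians(5)*dw,0,0]).as_matrix()
E
python3 - <<'E'
from h import *
st=state()
yawr=tyaw(st['tool_rot'])+np.pi/2   # rail yaw
print(st['tcp_pos'],yawr,tyaw(st['tool_rot']),st['finger_gap']*85.4)
by=-.0862; turn=(yawr-by)/np.radians(5); print(turn)
g=np.array([.4462,.1462])-(.006+.008)*np.array([np.cos(by),np.sin(by)])
print(g); plan([*g,.13],turn,4)
E
```

```text
[0.49648281 0.39669818 0.14965957] 2.612663352603258 1.0418670258083618 11.382990612280524
30.926695917338886
[0.43225198 0.14740531]
call 0 shift [ 0.2  -0.7  -2.48] turn 7.73
call 1 shift [ 0.2  -2.1  -1.49] turn 7.73
call 2 shift [ 0.2  -2.57  0.14] turn 7.73
call 3 shift [ 0.2  -1.92  1.72] turn 7.73
```

Request:
carry_out(commands=[[[0.04,-0.1,-0.5,1.4,0,0,6],[0.08,-0.3,-1.0,3.0,0,0,6],[0.12,-0.4,-1.5,4.6,0,0,6],[0.16,-0.6,-2.0,6.2,0,0,6],[0.2,-0.7,-2.48,7.73,0,0,6]]])

```text
t: 4.9
tcp_pos: [0.4805, 0.3339, 0.1438]
tool_rot: [-0.127, 0.696, 0.127, 0.695]
force: [0.3, 0.0, -3.3]
finger_gap: 0.131
```

Request:
carry_out(commands=[[[0.04,-0.4,-0.3,1.55,0,0,6],[0.08,-0.8,-0.6,3.1,0,0,6],[0.12,-1.3,-0.9,4.6,0,0,6],[0.16,-1.7,-1.2,6.2,0,0,6],[0.2,-2.1,-1.49,7.73,0,0,6]]])

```text
t: 5.4
tcp_pos: [0.4645, 0.2717, 0.1388]
tool_rot: [0.11, 0.699, -0.11, 0.698]
force: [0.2, -0.4, -2.6]
finger_gap: 0.133
```

Request:
carry_out(commands=[[[0.04,-0.5,0.03,1.55,0,0,6],[0.08,-1.0,0.06,3.1,0,0,6],[0.12,-1.5,0.08,4.6,0,0,6],[0.16,-2.1,0.11,6.2,0,0,6],[0.2,-2.57,0.14,7.73,0,0,6]]])

```text
t: 5.9
tcp_pos: [0.4483, 0.2093, 0.1339]
tool_rot: [0.335, 0.623, -0.335, 0.622]
force: [0.2, 0.5, -2.0]
finger_gap: 0.131
```

Request:
carry_out(commands=[[[0.04,-0.4,0.4,1.6,0,0,6],[0.08,-0.8,0.8,3.2,0,0,6],[0.12,-1.3,1.2,4.8,0,0,6],[0.16,-1.7,1.5,6.4,0,0,6],[0.2,-1.92,1.72,7.73,0,0,6]]])

```text
t: 6.4
tcp_pos: [0.4321, 0.1469, 0.129]
tool_rot: [-0.522, -0.477, 0.523, -0.476]
force: [0.2, -0.3, -3.4]
finger_gap: 0.126
```

Run:
```python
from fit import *
by=-.0862;g=np.array([.4462,.1462])-(.006+.008)*np.array([np.cos(by),np.sin(by)])
delta([*g,.022],by+np.pi/2)
t=snap('top','t4'); s=snap('side','s4')
crop(t,190,130,310,250,6,'t4a',overlay(t,[(BASE+UPR,[ 0.4462,0.1462,-0.0862],(255,255,0))]))
crop(s,200,160,340,310,5,'s4a')
```

```text
t 6.4 tcp [0.4321 0.1469 0.129 ] yaw -1.662 F [ 0.2 -0.3 -3.4] gap 10.8 q [ 0.08  0.48  1.94 -0.    0.72  0.17]
shift [ 4.28  0.01 -0.02] turn [-0.06  0.    0.01] other [-0.1  0.   0. ]
```

View pics/t4a.png

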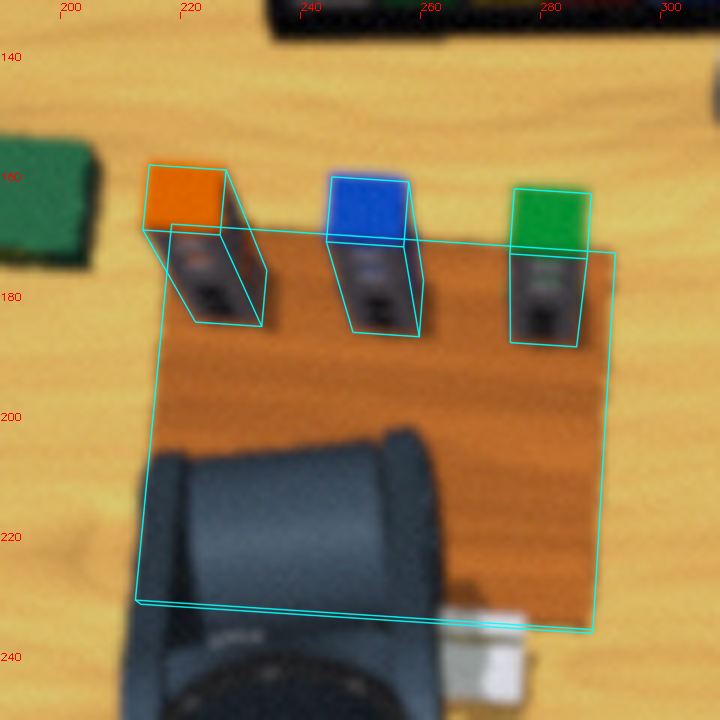

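View pics/s4a.png

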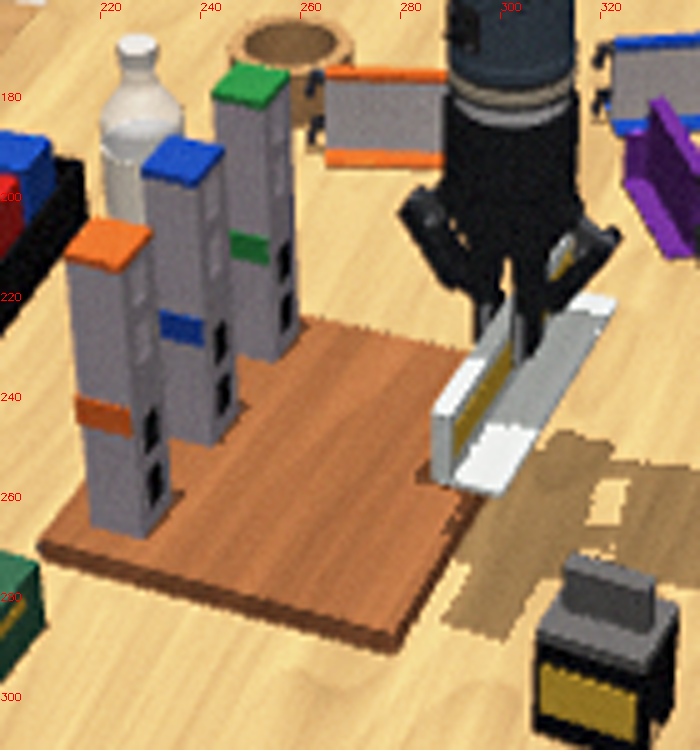

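Request:
carry_out(commands=[[[0.8,0,0,0,0,0,6],[2.0,0,0,0,0,0,6],[3.2,0,0,0,0,0,6],[4.0,0,0,0,0,0,6],[4.2,0,0,0,0,0,6]]])

```text
t: 7.0
tcp_pos: [0.4324, 0.1479, 0.0222]
tool_rot: [-0.519, -0.48, 0.521, -0.478]
force: [0.4, 0.3, -2.0]
finger_gap: 0.131
```

Request:
carry_out(commands=[[[0.03,0,0,-0.06,0,0,6],[0.07,0,0,-0.06,0,0,6],[0.11,0,0,-0.06,0,0,6],[0.15,0,0,-0.06,0,0,6],[0.17,0,0,-0.06,0,0,6]]])

```text
t: 7.5
tcp_pos: [0.4336, 0.1477, 0.0201]
tool_rot: [0.52, 0.479, -0.519, 0.48]
force: [0.2, -0.3, -3.3]
finger_gap: 0.131
```

Run:
```python
from fit import *
by=-.0862;g=np.array([.4462,.1462])-(.006)*np.array([np.cos(by),np.sin(by)])
delta([*g,.0197],by+np.pi/2)
s=snap('side','s5'); crop(s,240,180,340,300,6,'s5a')
```

```text
t 7.5 tcp [0.4336 0.1477 0.0201] yaw -1.651 F [ 0.2 -0.3 -3.3] gap 11.2 q [ 0.08  0.71  2.   -0.    0.43  0.16]
shift [0.02 0.27 0.02] turn [ 0.07 -0.   -0.02] other [ 0.1 -0.  -0. ]
```

View pics/s5a.png

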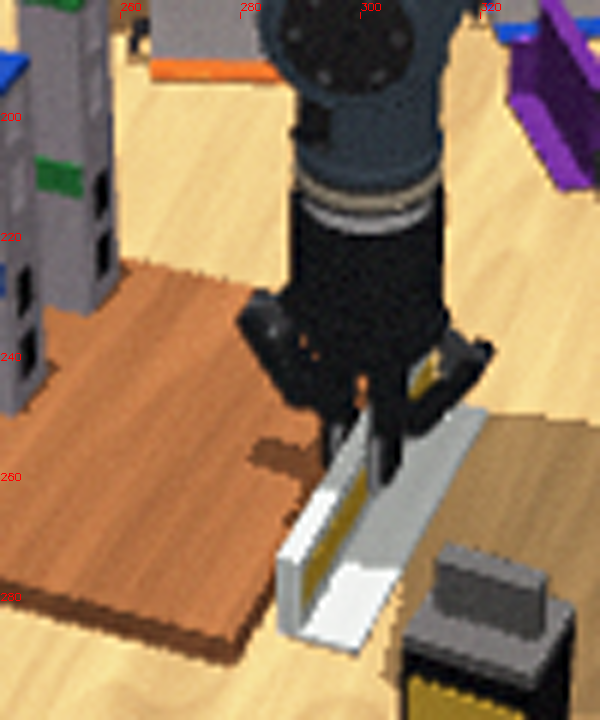

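Request:
carry_out(commands=[[[0,-0.1,0,0,0,0,6],[0,-0.3,0,0,0,0,6],[0,-0.5,0,0,0,0,6],[0.05,-0.5,0,0,0,0,6],[0.1,-0.5,0,0,0,0,6]]])

```text
t: 8.05
tcp_pos: [0.4188, 0.1487, 0.0193]
tool_rot: [-0.519, -0.48, 0.52, -0.479]
force: [-5.3, -0.0, 40.9]
finger_gap: 0.128
```

Request:
carry_out(commands=[[[0,0,0,0,0,0,14],[0,0,0,0,0,0,26],[0,0,0,0,0,0,30],[-0.5,0,0,0,0,0,30],[-1.5,0,0,0,0,0,30]]])

```text
t: 8.55
tcp_pos: [0.4197, 0.1485, 0.0535]
tool_rot: [-0.519, -0.48, 0.521, -0.479]
force: [1.1, -0.3, -0.0]
finger_gap: 0.35
```

Run:
```python
from fit import *
by=-.0862;X=np.array([np.cos(by),np.sin(by)]); g=np.array([.4462,.1462])-.05*X
print(g);delta([*g,.09],by+np.pi/2)
s=snap('side','s6'); crop(s,240,180,340,300,6,'s6a')
```

```text
[0.39638565 0.15050466]
t 8.55 tcp [0.4197 0.1485 0.0535] yaw -1.651 F [ 1.1 -0.3 -0. ] gap 29.9 q [ 0.09  0.63  2.02 -0.    0.5   0.17]
shift [-1.45 -0.94 -0.  ] turn [0.06 0.01 0.05] other [0.1 0.  0. ]
```

View pics/s6a.png

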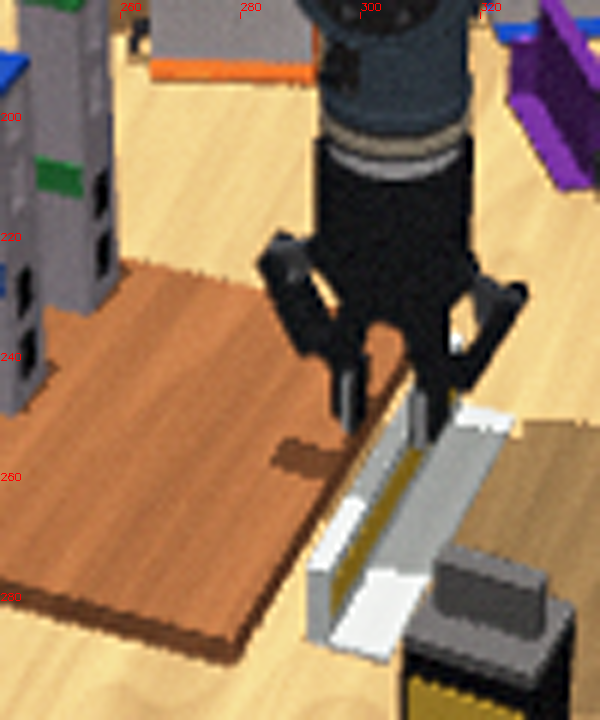

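Request:
carry_out(commands=[[[-0.7,0,0,0,0,0,30],[-1.3,0,0,0,0,0,10],[-1.4,-0.5,0,0.06,0,0,0],[-1.4,-1.0,0,0.06,0,0,0],[-1.4,-1.3,0,0.06,0,0,0]]])

```text
t: 9.1
tcp_pos: [0.3851, 0.1512, 0.0889]
tool_rot: [-0.52, -0.479, 0.522, -0.477]
force: [0.1, 0.3, -1.5]
finger_gap: 0.002
```

Request:
carry_out(commands=[[[0.3,0,0,0,0,0,0],[1.2,0,0,0,0,0,0],[2.1,0,0,0,0,0,0],[2.7,0,0,0,0,0,0],[2.9,0,0,0,0,0,0]]])

```text
t: 9.6
tcp_pos: [0.3874, 0.1511, 0.0149]
tool_rot: [-0.52, -0.479, 0.522, -0.477]
force: [-0.3, 0.0, -0.3]
finger_gap: 0.0
```

Run:
```python
from fit import *
by=-.0862;X=np.array([np.cos(by),np.sin(by)]); g=np.array([.4462,.1462])-(.012+.0145)*X
print(g);delta([*g,.014],by+np.pi/2)
s=snap('side','s7'); crop(s,240,180,340,300,6,'s7a')
```

```text
[0.41979839 0.14848147]
t 9.6 tcp [0.3874 0.1511 0.0149] yaw -1.657 F [-0.3  0.  -0.3] gap 0.0 q [ 0.1   0.71  2.1  -0.    0.33  0.19]
shift [ 0.03  1.3  -0.01] turn [0.   0.01 0.04] other [0. 0. 0.]
```

View pics/s7a.png

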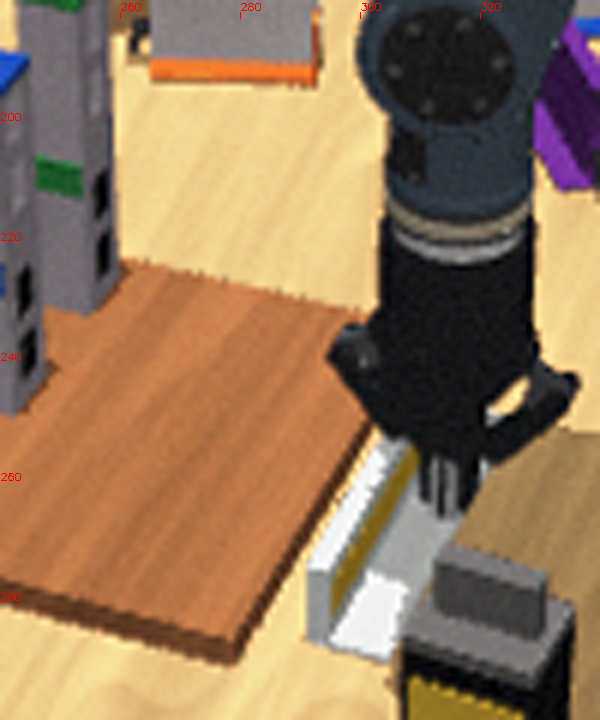

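Request:
carry_out(commands=[[[0,0.2,0,0,0,0,0],[0,0.5,0,0,0,0,0],[0,0.8,0,0,0,0,0],[0,1.0,0,0,0,0,0],[0,1.1,0,0,0,0,0]]])

```text
t: 10.15
tcp_pos: [0.4172, 0.1489, 0.0176]
tool_rot: [0.522, 0.478, -0.52, 0.479]
force: [-1.4, 0.0, 2.9]
finger_gap: -0.0
```

Request:
carry_out(commands=[[[0,0.03,0,0,0,0,0],[0,0.06,0,0,0,0,0],[0,0.09,0,0,0,0,0],[0,0.12,0,0,0,0,0],[0,0.14,0,0,0,0,0]]])

```text
t: 10.65
tcp_pos: [0.4176, 0.1488, 0.0174]
tool_rot: [-0.52, -0.479, 0.522, -0.478]
force: [-2.5, 1.9, 8.3]
finger_gap: 0.0
```

Run:
```python
from fit import *
by=-.0862;X=np.array([np.cos(by),np.sin(by)]); g=np.array([.4462,.1462])-(.012+.0145)*X
delta([*g,.014],by+np.pi/2)
s=snap('side','s8'); crop(s,240,180,340,300,6,'s8a')
```

```text
t 10.65 tcp [0.4176 0.1488 0.0174] yaw -1.656 F [-2.5  1.9  8.3] gap 0.0 q [0.09 0.71 2.03 0.   0.4  0.17]
shift [0.14 0.09 0.  ] turn [0.01 0.   0.03] other [0. 0. 0.]
```

View pics/s8a.png

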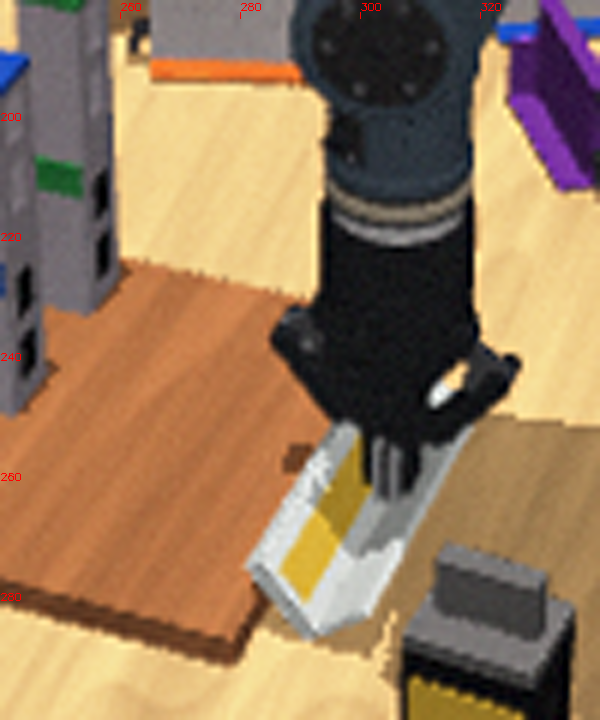

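Request:
carry_out(commands=[[[0,-0.2,0,0,0,0,0],[0,-0.6,0,0,0,0,0],[-0.2,-1.0,0,0,0,0,0],[-0.8,-1.2,0,0,0,0,0],[-1.6,-1.2,0,0,0,0,0]]])

```text
t: 11.2
tcp_pos: [0.3867, 0.1511, 0.0569]
tool_rot: [-0.52, -0.479, 0.522, -0.477]
force: [1.4, -0.7, -0.1]
finger_gap: -0.003
```

Run:
```python
from fit import *
by=-.0862;X=np.array([np.cos(by),np.sin(by)]); g=np.array([.4462,.1462])-(.012+.0145)*X
delta([*g,.08],by+np.pi/2)
s=snap('side','s9'); crop(s,240,180,340,300,6,'s9a')
t=snap('top','t9'); crop(t,190,130,310,250,6,'t9a')
```

```text
t 11.2 tcp [0.3867 0.1511 0.0569] yaw -1.656 F [ 1.4 -0.7 -0.1] gap -0.3 q [ 0.1   0.61  2.09 -0.    0.45  0.19]
shift [-0.93  1.32 -0.01] turn [0.01 0.01 0.05] other [0. 0. 0.]
```

View pics/s9a.png

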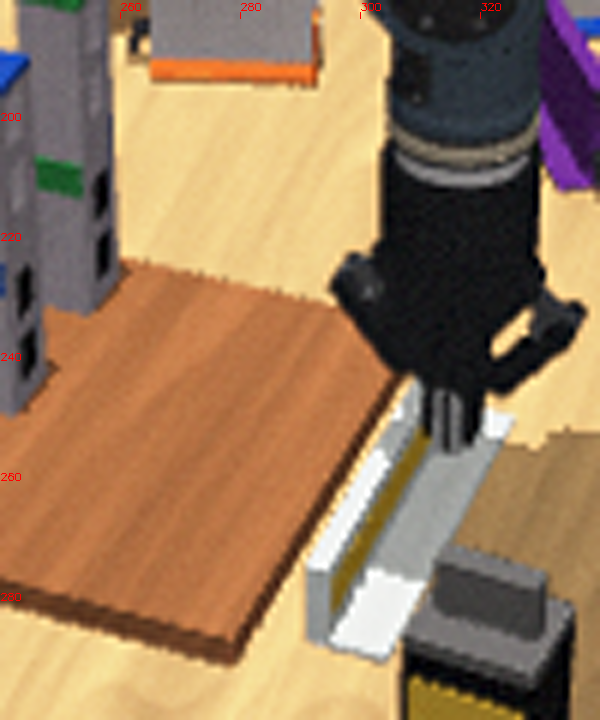

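View pics/t9a.png

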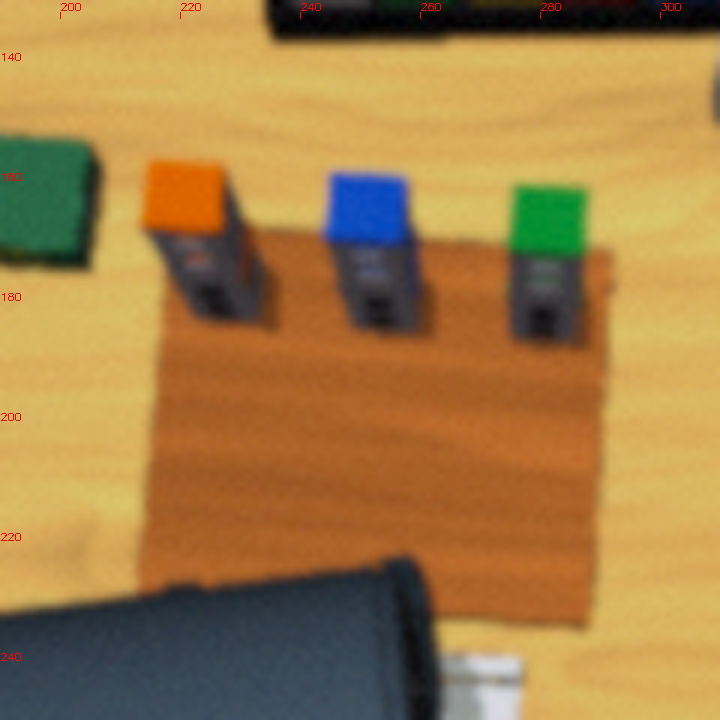

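Request:
carry_out(commands=[[[-0.7,0,0,0,0,0,20],[-1.5,0,0,0,0,0,36],[-1.6,0.5,0,0,0,0,36],[-1.6,1.0,0,0,0,0,36],[-1.6,1.3,0,0,0,0,36]]])

```text
t: 11.8
tcp_pos: [0.4239, 0.1483, 0.0965]
tool_rot: [0.522, 0.478, -0.52, 0.478]
force: [0.8, -0.4, -0.5]
finger_gap: 0.421
```

Request:
carry_out(commands=[[[0.5,0,0,0,0,0,36],[1.3,0,0,0,0,0,36],[2.1,0,0,0,0,0,36],[2.6,0,0,0,0,0,36],[2.7,0,0,0,0,0,36]]])

```text
t: 12.3
tcp_pos: [0.4211, 0.1481, 0.0273]
tool_rot: [-0.52, -0.479, 0.522, -0.477]
force: [-0.2, -0.7, -0.1]
finger_gap: 0.418
```

Run:
```python
from fit import *
by=-.0862
delta([.4197,.1485,.027],by+np.pi/2)
s=snap('side','s10'); crop(s,240,180,340,300,6,'s10a')
```

```text
t 12.3 tcp [0.4211 0.1481 0.0273] yaw -1.657 F [-0.2 -0.7 -0.1] gap 35.7 q [ 0.09  0.69  2.02 -0.    0.43  0.17]
shift [ 0.01 -0.06 -0.01] turn [0.   0.01 0.05] other [0. 0. 0.]
```

View pics/s10a.png

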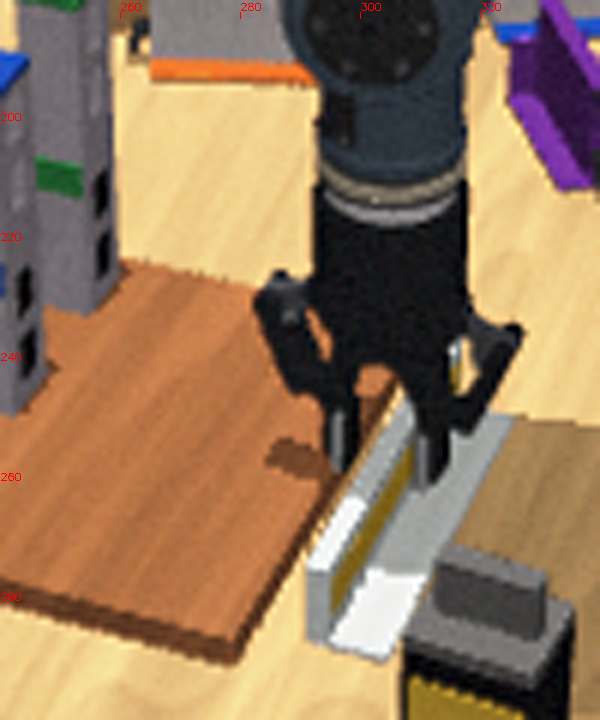

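Grip, lift 1 mm, and push toward the base.

Request:
carry_out(commands=[[[0,0,0,0,0,0,10],[0,0,0,0,0,0,6],[0,0,0,0,0,0,6],[0,0,0,0,0,0,6],[-0.04,0,0,0,0,0,6]]], force=60)

```text
t: 12.85
tcp_pos: [0.4218, 0.1484, 0.0308]
tool_rot: [0.521, 0.478, -0.521, 0.478]
force: [0.3, 0.5, -2.7]
finger_gap: 0.127
```

Request:
carry_out(commands=[[[0,0.15,0,0,0,0,6],[0,0.35,0,0,0,0,6],[0,0.55,0,0,0,0,6],[0,0.65,0,0,0,0,6],[0,0.7,0,0,0,0,6]]])

```text
t: 13.35
tcp_pos: [0.4398, 0.1468, 0.0305]
tool_rot: [0.521, 0.478, -0.521, 0.478]
force: [-0.4, -0.1, -3.1]
finger_gap: 0.124
```

Run:
```python
from fit import *
by=-.0862;X=np.array([np.cos(by),np.sin(by)]); g=np.array([.4462,.1462])-(.006)*X
delta([*g,.027],by+np.pi/2)
```

```text
t 13.35 tcp [0.4398 0.1468 0.0305] yaw -1.657 F [-0.4 -0.1 -3.1] gap 10.6 q [ 0.08  0.69  1.98 -0.    0.47  0.17]
shift [0.14 0.02 0.  ] turn [ 0.   -0.   -0.01] other [ 0. -0. -0.]
```

Request:
carry_out(commands=[[[0,0.02,0,0,0,0,6],[0,0.04,0,0,0,0,6],[0,0.06,0,0,0,0,6],[0,0.08,0,0,0,0,6],[0,0.1,0,0,0,0,6]]])

```text
t: 13.85
tcp_pos: [0.4415, 0.1467, 0.0306]
tool_rot: [-0.521, -0.478, 0.521, -0.478]
force: [0.5, 0.1, -2.6]
finger_gap: 0.126
```

Request:
carry_out(commands=[[[0,0.02,0,0,0,0,6],[0,0.04,0,0,0,0,6],[0,0.06,0,0,0,0,6],[0,0.08,0,0,0,0,6],[0,0.1,0,0,0,0,6]]])

```text
t: 14.35
tcp_pos: [0.4436, 0.1465, 0.0305]
tool_rot: [-0.521, -0.478, 0.521, -0.478]
force: [-0.2, 0.6, -2.2]
finger_gap: 0.13
```

Request:
carry_out(commands=[[[0,0.02,0,0,0,0,6],[0,0.04,0,0,0,0,6],[0,0.06,0,0,0,0,6],[0,0.08,0,0,0,0,6],[0,0.1,0,0,0,0,6]]])

```text
t: 14.85
tcp_pos: [0.4437, 0.1463, 0.0303]
tool_rot: [-0.519, -0.48, 0.523, -0.477]
force: [-5.9, 2.4, 0.8]
finger_gap: 0.124
```

Run:
```python
from fit import *
s=snap('side','s11'); crop(s,240,180,340,300,6,'s11a')
t=snap('top','t11'); crop(t,190,130,310,250,6,'t11a')
```

```text
(no output)
```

View pics/s11a.png

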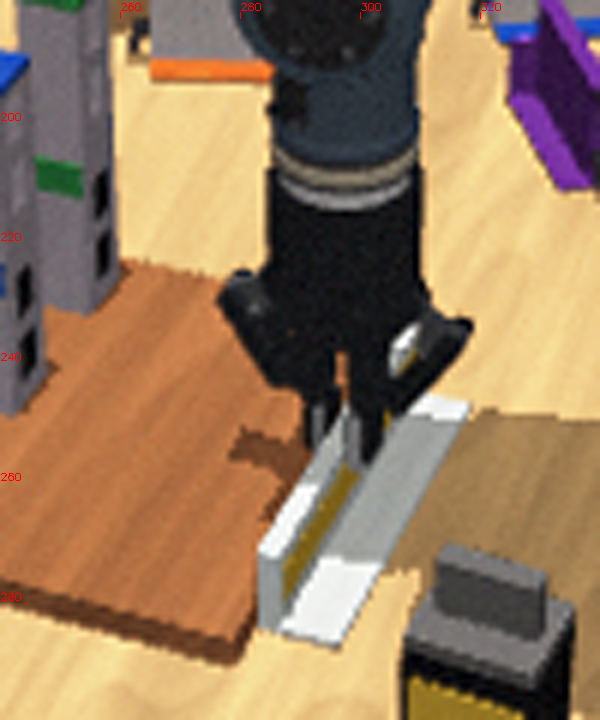

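View pics/t11a.png

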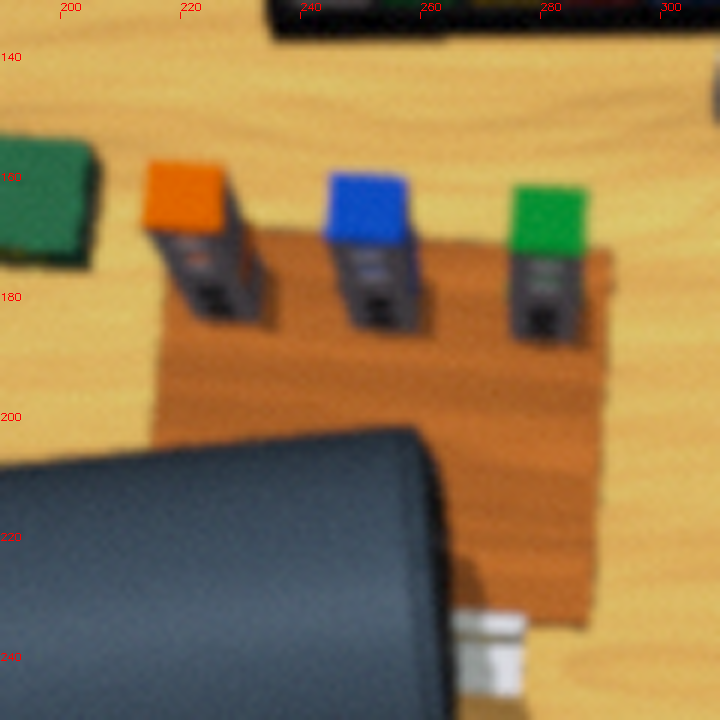

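Request:
carry_out(commands=[[[0.02,0.02,0,0,0,0,6],[0.04,0.03,0,0,0,0,6],[0.06,0.04,0,0,0,0,6],[0.08,0.04,0,0,0,0,6],[0.1,0.04,0,0,0,0,6]]])

```text
t: 15.45
tcp_pos: [0.4437, 0.1462, 0.0297]
tool_rot: [-0.519, -0.48, 0.523, -0.477]
force: [-9.0, 1.0, 26.8]
finger_gap: 0.127
```

Request:
carry_out(commands=[[[0.02,0,0,0,0,0,14],[0.0,0,0,0,0,0,26],[-0.1,0,0,0,0,0,30],[-0.8,0,0,0,0,0,30],[-2.0,0,0,0,0,0,30]]])

```text
t: 15.95
tcp_pos: [0.4483, 0.1459, 0.0776]
tool_rot: [-0.521, -0.478, 0.521, -0.478]
force: [-0.3, 0.2, 0.7]
finger_gap: 0.354
```

Request:
carry_out(commands=[[[-0.7,0,-0.5,0,0,0,40],[-1.7,0,-2.0,0,0,0,40],[-2.7,0,-4.0,0,0,0,40],[-3.2,0,-6.0,0,0,0,40],[-3.2,0,-8.0,0,0,0,40]]])

```text
t: 16.45
tcp_pos: [0.4669, 0.341, 0.1609]
tool_rot: [0.524, 0.477, -0.518, 0.479]
force: [1.0, -0.2, 1.1]
finger_gap: 0.464
```

Run:
```python
from fit import *
st=state(); delta(st['tcp_pos'],-.086+np.pi/2)
t=snap('top','t12'); s=snap('side','s12'); prep(t); prep(s)
crop(s,200,160,340,300,5,'s12a')
crop(t,190,140,310,260,6,'t12a')
```

```text
t 16.45 tcp [0.4669 0.341  0.1609] yaw -1.657 F [ 1.  -0.2  1.1] gap 39.6 q [ 0.44  0.55  1.63 -0.    0.96  0.52]
shift [0. 0. 0.] turn [-0.   -0.04 -0.08] other [-0.  -0.  -0.1]
```

View pics/s12a.png

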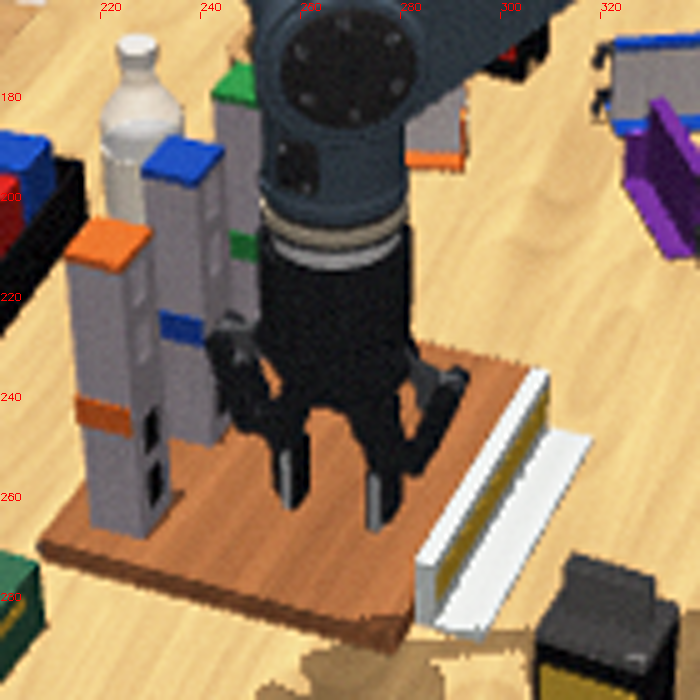

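View pics/t12a.png

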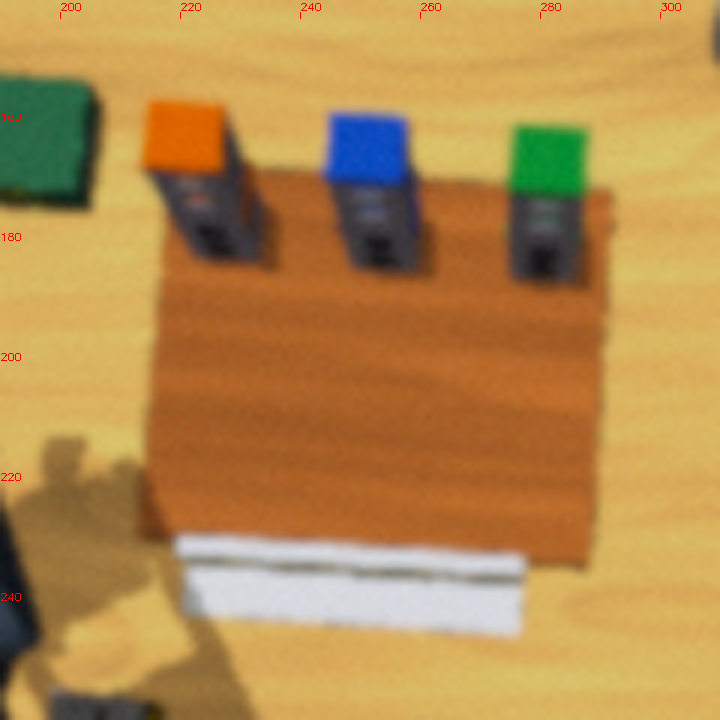

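Run:
```python
from fit import *
t=load('t12'); s=load('s12'); prep(t); prep(s)
for nm,c in (('top',[t]),('side',[s])):
    b,v=fit(c,BASE+UPR,[.447,.146,-.087],(.01,.01,.02)); 
    r,w=fit(c,RAIL,[b[0],b[1],b[2]],(.012,.02,.05))
    X=np.array([np.cos(b[2]),np.sin(b[2])]);Y=np.array([-X[1],X[0]]); d=r[:2]-b[:2]
    print(nm,b.round(4),round(v,1),r.round(4),round(w,1),'rel',d@X,d@Y,r[2]-b[2])
    crop(c[0],*((190,140,310,260) if nm=='top' else (200,160,340,300)),5,nm+'12b',overlay(c[0],[(RAIL,r,(255,255,0)),(BASE,b,(0,255,0))]))
```

```text
top [ 0.45    0.1459 -0.0859] 45.7 [ 0.4472  0.1494 -0.0819] 48.1 rel -0.003012931563814582 0.00323142145086555 0.003960718502751662
side [ 0.4529  0.1418 -0.0771] 36.5 [ 0.453   0.1462 -0.0811] 57.0 rel -0.00024347303432450056 0.0043806693948810265 -0.003964119072308647
```

View pics/top12b.png

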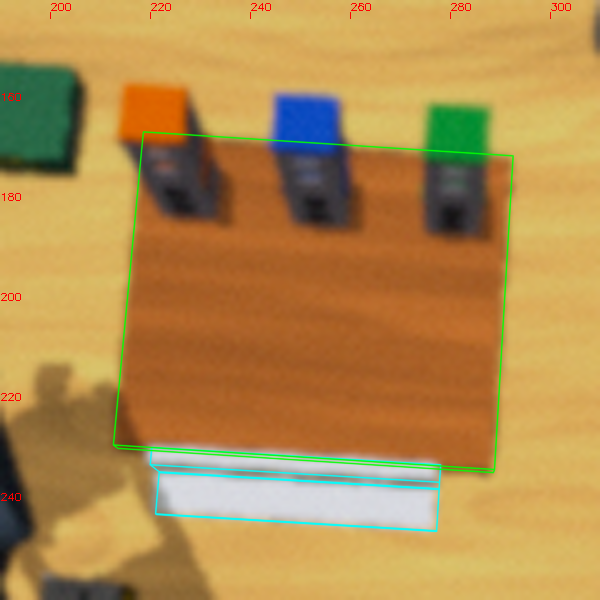

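View pics/side12b.png

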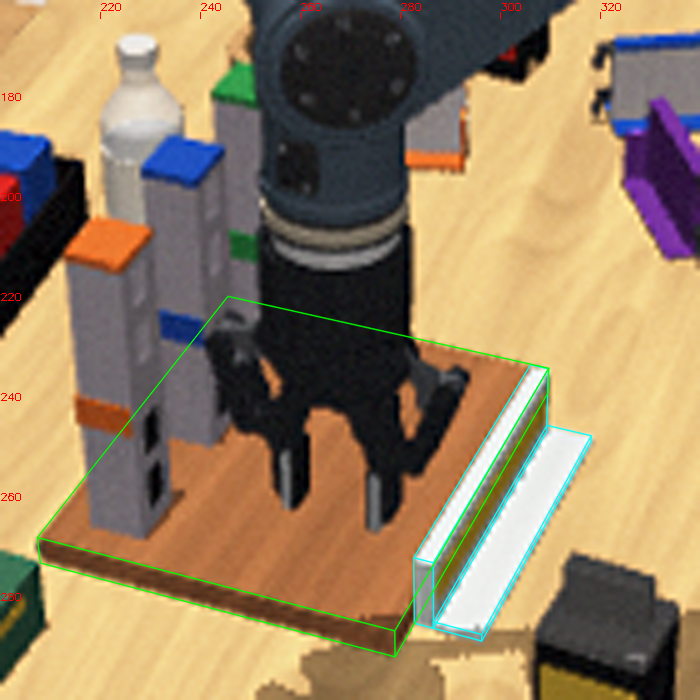

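Run:
```python
from fit import *
t=load('t12'); s=load('s12'); prep(t); prep(s)
o,v=fit([t],BRK,[.6219,-.2458,.24],(.01,.01,.1)); print(o.round(4),v)
b,v=fit([t],BRK,[.4323,-.3562,.419],(.01,.01,.1)); print(b.round(4),v)
X=np.array([np.cos(o[2]),np.sin(o[2])]); g=o[:2]+.012*X
print(g); st=state(); plan([*g,.13],14.3,4)
```

```text
[ 0.6221 -0.2457  0.245 ] 51.40913534131324
[ 0.4326 -0.3558  0.4233] 54.823459278958985
[ 0.63371409 -0.24281424]
call 0 shift [0.28 2.13 5.73] turn 3.58
call 1 shift [0.28 3.78 4.8 ] turn 3.58
call 2 shift [0.28 5.07 3.4 ] turn 3.58
call 3 shift [0.28 5.87 1.68] turn 3.58
```

Request:
carry_out(commands=[[[0.0,0.3,0.9,0.6,0,0,50],[0.0,0.8,2.1,1.3,0,0,50],[0.1,1.2,3.3,2.1,0,0,50],[0.1,1.7,4.5,2.8,0,0,50],[0.1,2.13,5.73,3.58,0,0,50]]])

```text
t: 17.05
tcp_pos: [0.5059, 0.1892, 0.1553]
tool_rot: [0.59, 0.39, -0.589, 0.391]
force: [0.1, -0.4, -0.5]
finger_gap: 0.583
```

Request:
carry_out(commands=[[[0.0,0.8,1.0,0.7,0,0,50],[0.0,1.5,1.9,1.4,0,0,50],[0.1,2.3,2.9,2.1,0,0,50],[0.1,3.0,3.9,2.8,0,0,50],[0.1,3.78,4.8,3.58,0,0,50]]])

```text
t: 17.55
tcp_pos: [0.5457, 0.0415, 0.1527]
tool_rot: [0.643, 0.294, -0.643, 0.294]
force: [-0.3, 0.5, -0.1]
finger_gap: 0.582
```

Request:
carry_out(commands=[[[0.0,1.0,0.7,0.7,0,0,50],[0.0,2.0,1.4,1.4,0,0,50],[0.1,3.0,2.0,2.1,0,0,50],[0.1,4.0,2.7,2.8,0,0,50],[0.1,5.07,3.4,3.58,0,0,50]]])

```text
t: 18.05
tcp_pos: [0.5862, -0.1055, 0.1502]
tool_rot: [0.681, 0.19, -0.681, 0.19]
force: [-0.8, -0.8, -0.9]
finger_gap: 0.582
```

Request:
carry_out(commands=[[[0.0,1.3,0.4,0.8,0,0,40],[0.0,2.7,0.8,1.6,0,0,40],[0.1,4.2,1.2,2.5,0,0,40],[0.1,5.3,1.5,3.3,0,0,40],[0.1,5.87,1.68,3.6,0,0,40]]])

```text
t: 18.55
tcp_pos: [0.6271, -0.2544, 0.1477]
tool_rot: [0.703, 0.08, -0.702, 0.082]
force: [-0.2, 0.1, 0.6]
finger_gap: 0.467
```

Run:
```python
from fit import *
delta([.6337,-.2428,.034],.245)
s=snap('side','s13'); t=snap('top','t13')
st=state(); M=R.from_quat(st['tool_rot']).as_matrix()
P=[ 0.6221,-0.2457,0.245]; L=[(st['tcp_pos']+M[:,1:2].T*np.array([[-.03],[.03]]))]
crop(s,220,120,340,220,6,'s13a',overlay(s,[(BRK,P,(255,255,0))])+[(proj(s,L[0]),(0,0,255))])
crop(t,320,130,440,250,5,'t13a',overlay(t,[(BRK,P,(255,255,0))])+[(proj(t,L[0]),(0,0,255))])
```

```text
t 18.55 tcp [ 0.6271 -0.2544  0.1477] yaw -2.912 F [-0.2  0.1  0.6] gap 39.9 q [-0.55  0.69  1.37 -0.    1.08  0.79]
shift [ 4.55 -0.4  -0.36] turn [-0.18 -0.01 -0.03] other [-0.2 -0.  -0. ]
```

View pics/s13a.png

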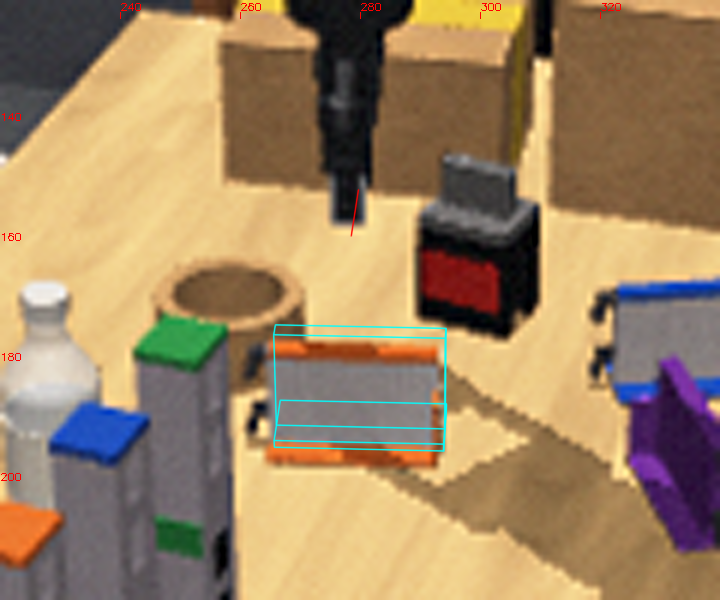

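View pics/t13a.png

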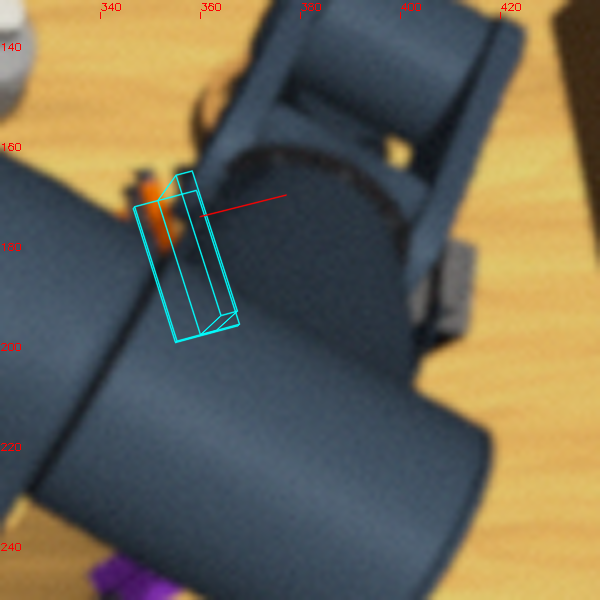

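Request:
carry_out(commands=[[[-0.4,-0.8,0,0,0,0,40],[-1.0,-2.5,0,0,0,0,40],[-1.0,-4.5,0,0,0,0,40],[-1.0,-6.4,0,0,0,0,40],[-1.0,-7.8,0,0,0,0,40]]])

```text
t: 19.15
tcp_pos: [0.5783, -0.0547, 0.1737]
tool_rot: [-0.701, -0.085, 0.703, -0.083]
force: [-0.2, -0.4, -0.6]
finger_gap: 0.467
```

Run:
```python
from fit import *
s=snap('side','s14'); t=snap('top','t14'); prep(s); prep(t)
o,v=fit([t],BRK,[.625,-.225,.24],(.03,.03,.3),n=1200); print(o.round(4),v)
o2,v=fit([s],BRK,o,(.01,.01,.05)); print(o2.round(4),v)
crop(t,320,130,440,250,5,'t14a',overlay(t,[(BRK,o,(255,255,0))]))
crop(s,220,120,340,220,6,'s14a',overlay(s,[(BRK,o,(255,255,0))]))
X=np.array([np.cos(o[2]),np.sin(o[2])]); g=o[:2]+.012*X
print(g);delta([*g,.12],o[2])
```

```text
[ 0.6145 -0.2201  0.2318] 52.81727466080737
[ 0.6177 -0.2211  0.2523] 46.738570691001655
[ 0.62621404 -0.21735162]
t 19.25 tcp [ 0.5773 -0.0527  0.1735] yaw -2.899 F [-0.2 -0.2 -0.5] gap 39.9 q [-0.28  0.54  1.6   0.    1.    1.04]
shift [ 2.11  6.87 -0.33] turn [0.12 0.04 0.05] other [0.1 0.  0. ]
```

View pics/t14a.png

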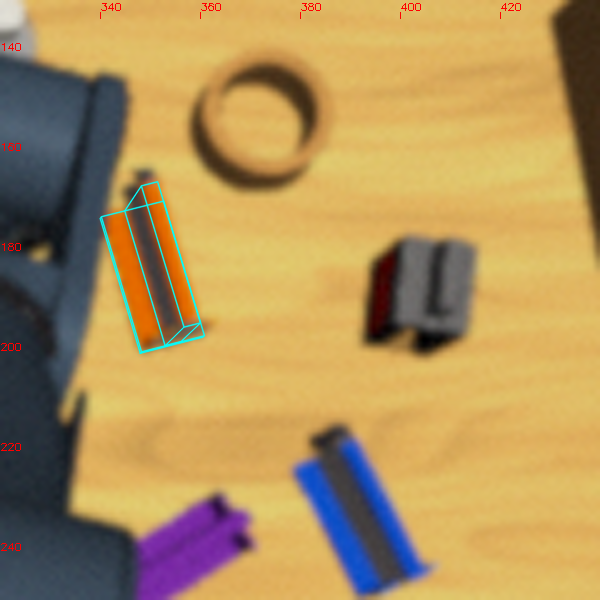

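View pics/s14a.png

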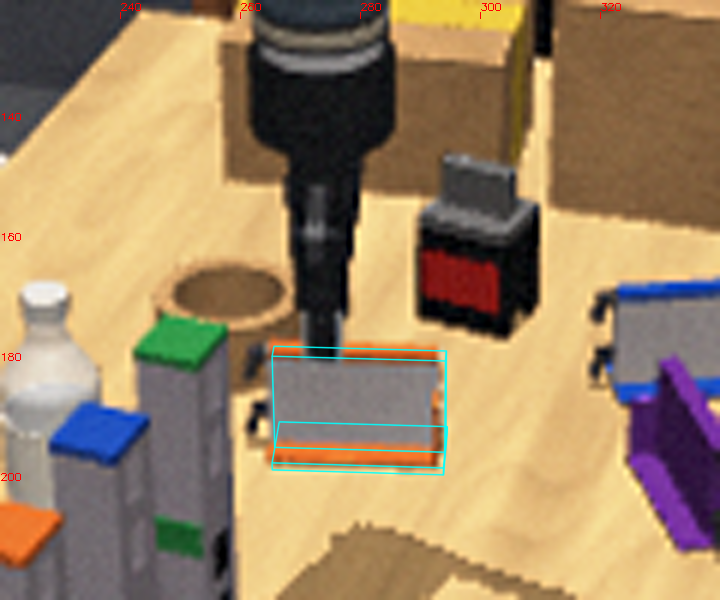

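Request:
carry_out(commands=[[[0.0,0.6,0,0.1,0,0,40],[0.3,2.2,-0.1,0.1,0,0,40],[0.9,4.1,-0.3,0.1,0,0,40],[1.6,5.9,-0.4,0.1,0,0,40],[2.1,6.9,-0.43,0.1,0,0,40]]])

```text
t: 19.75
tcp_pos: [0.633, -0.2318, 0.1199]
tool_rot: [0.703, 0.077, -0.702, 0.079]
force: [0.4, 0.7, 0.5]
finger_gap: 0.472
```

Run:
```python
from fit import *
delta([.6285,-.217,.034],.235)
s=snap('side','s15'); 
st=state(); M=R.from_quat(st['tool_rot']).as_matrix()
crop(s,220,120,340,220,6,'s15a')
```

```text
t 19.75 tcp [ 0.633  -0.2318  0.1199] yaw -2.92 F [0.4 0.7 0.5] gap 40.3 q [-0.52  0.72  1.39 -0.    1.02  0.83]
shift [ 3.43 -0.63  0.05] turn [-0.15 -0.02 -0.04] other [-0.2 -0.  -0. ]
```

View pics/s15a.png

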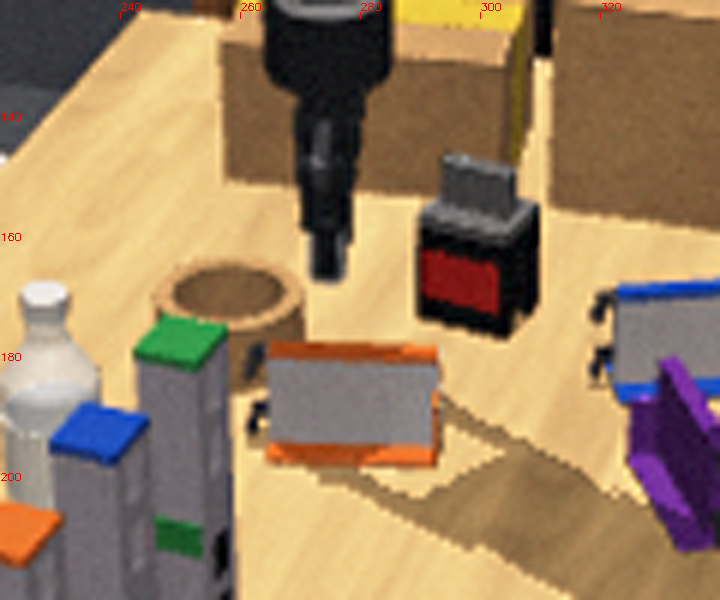

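Request:
carry_out(commands=[[[0,0,0,0,0,0,40],[0,0,0,0,0,0,40],[0,0,0,0,0,0,40],[0.2,0,0,0,0,0,40],[0.4,0,0,0,0,0,40]]])

```text
t: 20.3
tcp_pos: [0.6322, -0.2251, 0.1108]
tool_rot: [0.703, 0.08, -0.702, 0.08]
force: [-0.3, -0.6, -1.1]
finger_gap: 0.469
```

Run:
```python
from fit import *
delta([.6285,-.217,.034],.235)
```

```text
t 20.3 tcp [ 0.6322 -0.2251  0.1108] yaw -2.915 F [-0.3 -0.6 -1.1] gap 40.1 q [-0.51  0.73  1.41  0.    1.01  0.84]
shift [ 3.07 -0.35  0.08] turn [-0.1  -0.01 -0.01] other [-0.1 -0.  -0. ]
```

Request:
carry_out(commands=[[[0.3,-0.25,0.08,-0.1,0,0,40],[1.0,-0.35,0.08,-0.1,0,0,40],[1.8,-0.35,0.08,-0.1,0,0,40],[2.0,-0.35,0.08,-0.1,0,0,40],[2.0,-0.35,0.08,-0.1,0,0,40]]])

```text
t: 20.8
tcp_pos: [0.6271, -0.2169, 0.059]
tool_rot: [-0.701, -0.083, 0.703, -0.082]
force: [-0.5, 0.8, -0.2]
finger_gap: 0.466
```

Run:
```python
from fit import *
delta([.6285,-.217,.034],.235)
s=snap('side','s16'); crop(s,220,120,340,220,6,'s16a')
```

```text
t 20.8 tcp [ 0.6271 -0.2169  0.059 ] yaw -2.907 F [-0.5  0.8 -0.2] gap 39.8 q [-0.5   0.79  1.45  0.    0.91  0.84]
shift [ 1.    0.02 -0.06] turn [-0.01  0.03  0.02] other [-0.  0.  0.]
```

View pics/s16a.png

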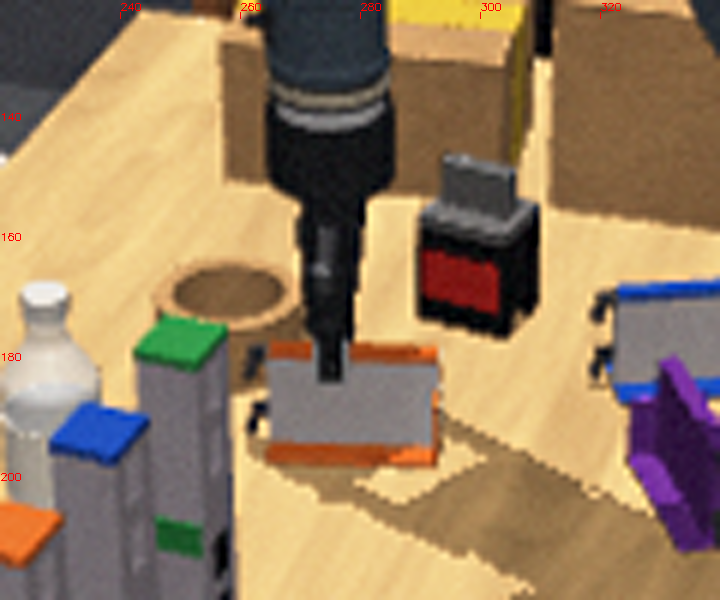

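Request:
carry_out(commands=[[[0.5,0,0,0,0,0,40],[1.0,0,0,0,0,0,40],[1.0,0,0,0,0,0,20],[1.0,0,0,0,0,0,6],[1.0,0,0,0,0,0,6]]], force=80)

```text
t: 21.35
tcp_pos: [0.6281, -0.218, 0.0352]
tool_rot: [-0.702, -0.082, 0.702, -0.082]
force: [-0.9, -0.5, -2.6]
finger_gap: 0.132
```

Request:
carry_out(commands=[[[0,0,0,0,0,0,6],[0,0,0,0,0,0,6],[0,0,0,0,0,0,6],[0,0,0,0,0,0,6],[0,0,0,0,0,0,6]]])

```text
t: 21.85
tcp_pos: [0.628, -0.2179, 0.0353]
tool_rot: [-0.702, -0.082, 0.702, -0.082]
force: [0.6, 0.3, -2.5]
finger_gap: 0.128
```

Run:
```python
from fit import *
delta([.6285,-.217,.034],.235)
```

```text
t 21.85 tcp [ 0.628  -0.2179  0.0353] yaw -2.908 F [ 0.6  0.3 -2.5] gap 10.9 q [-0.5   0.82  1.45 -0.    0.86  0.84]
shift [ 0.05 -0.03 -0.03] turn [-0.01  0.   -0.  ] other [-0.  0. -0.]
```

Request:
carry_out(commands=[[[-0.4,0,0,0,0,0,6],[-1.6,0,0,0,0,0,6],[-3.3,0,0,0,0,0,6],[-4.8,0,0,0,0,0,6],[-5.4,0,0,0,0,0,6]]])

```text
t: 22.35
tcp_pos: [0.6304, -0.2191, 0.1756]
tool_rot: [0.705, 0.081, -0.7, 0.084]
force: [0.9, -0.4, -1.7]
finger_gap: 0.129
```

Request:
carry_out(commands=[[[0,0,0,0,0,0,6],[0,0,0.5,0,0,0,6],[0,0,1.5,0,0,0,6],[0,0,2.5,0,0,0,6],[0,0,3.0,0,0,0,6]]])

```text
t: 22.85
tcp_pos: [0.5506, -0.2342, 0.1673]
tool_rot: [-0.7, -0.084, 0.705, -0.08]
force: [-0.4, 0.3, -3.0]
finger_gap: 0.128
```

Run:
```python
from fit import *
delta([.51,.237,.1693],-.086)
plan([.51,.237,.1693],3.66,2)
plan([.51,.237,.1693],3.66,3)
s=snap('side','s17'); crop(s,200,120,380,240,4,'s17a')
```

```text
t 22.85 tcp [ 0.5506 -0.2342  0.1673] yaw -2.909 F [-0.4  0.3 -3. ] gap 10.9 q [-0.59  0.57  1.56 -0.    1.02  0.75]
shift [ 1.000e-02 -1.872e+01 -2.770e+00] turn [3.65 0.08 0.06] other [3.7 0.1 0.1]
call 0 shift [ 0.01 -9.36 -1.38] turn 1.83
call 1 shift [ 0.01 -9.46  0.12] turn 1.83
call 0 shift [ 0.   -6.24 -0.92] turn 1.22
call 1 shift [ 0.   -6.3  -0.25] turn 1.22
call 2 shift [ 0.   -6.29  0.42] turn 1.22
```

View pics/s17a.png

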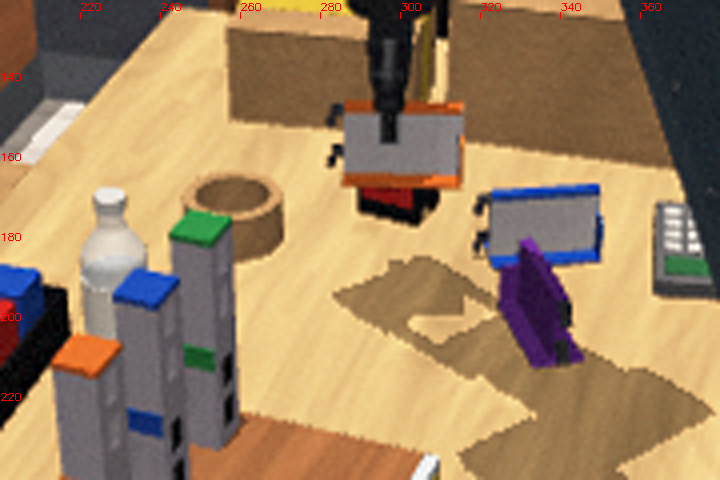

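Request:
carry_out(commands=[[[0,-0.7,-0.1,0.1,0,0,6],[0,-1.9,-0.3,0.4,0,0,6],[0,-3.3,-0.5,0.7,0,0,6],[0,-4.8,-0.7,0.9,0,0,6],[0,-6.24,-0.92,1.22,0,0,6]]])

```text
t: 23.4
tcp_pos: [0.5409, -0.0767, 0.1692]
tool_rot: [-0.705, -0.045, 0.706, -0.044]
force: [0.5, 1.1, -2.6]
finger_gap: 0.129
```

Request:
carry_out(commands=[[[0,-1.4,0.0,0.2,0,0,6],[0,-2.8,-0.1,0.5,0,0,6],[0,-4.0,-0.1,0.7,0,0,6],[0,-5.2,-0.2,1.0,0,0,6],[0,-6.3,-0.25,1.22,0,0,6]]])

```text
t: 23.9
tcp_pos: [0.5273, 0.0805, 0.1694]
tool_rot: [-0.707, -0.007, 0.707, -0.007]
force: [-0.1, 0.6, -2.1]
finger_gap: 0.135
```

Request:
carry_out(commands=[[[0,-1.4,0.1,0.3,0,0,6],[0,-2.9,0.2,0.6,0,0,6],[0,-4.4,0.3,0.9,0,0,6],[0,-5.6,0.4,1.1,0,0,6],[0,-6.29,0.42,1.22,0,0,6]]])

```text
t: 24.4
tcp_pos: [0.5129, 0.2385, 0.1693]
tool_rot: [-0.706, 0.03, 0.707, 0.03]
force: [0.1, 0.7, -2.1]
finger_gap: 0.128
```

Request:
carry_out(commands=[[[0,0,0,0,0,0,6],[0,0,0,0,0,0,6],[0,0,0,0,0,0,6],[0,0,0,0,0,0,6],[0,0,0,0,0,0,6]]])

```text
t: 24.9
tcp_pos: [0.514, 0.2349, 0.1703]
tool_rot: [-0.706, 0.031, 0.707, 0.031]
force: [-0.1, 1.0, -1.6]
finger_gap: 0.132
```

Run:
```python
from fit import *
delta([.5557,.2330,.1693],-.086)
s=snap('side','s18'); crop(s,170,140,310,260,5,'s18a')
t=snap('top','t18'); crop(t,190,130,310,250,6,'t18a')
```

```text
t 24.9 tcp [0.514  0.2349 0.1703] yaw 3.055 F [-0.1  1.  -1.6] gap 11.2 q [ 0.23  0.53  1.64 -0.    0.97  1.89]
shift [ 0.04 -0.07 -1.67] turn [-0.01  0.   -0.  ] other [-0.  0. -0.]
```

View pics/s18a.png

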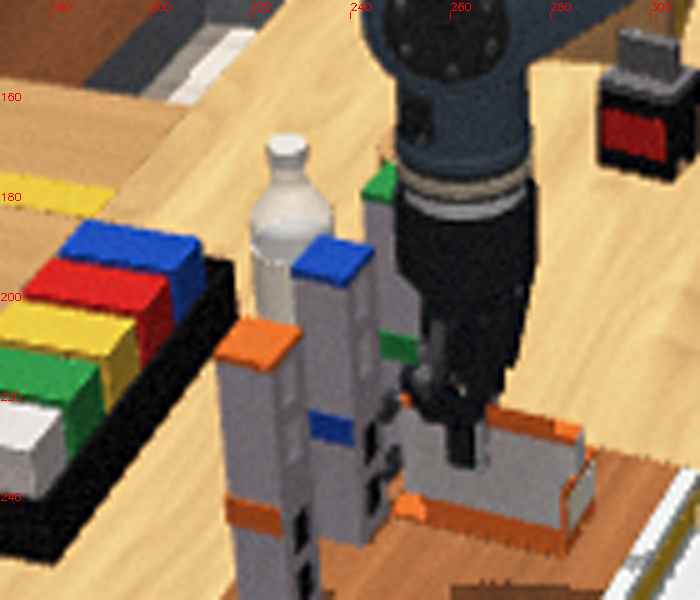

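View pics/t18a.png

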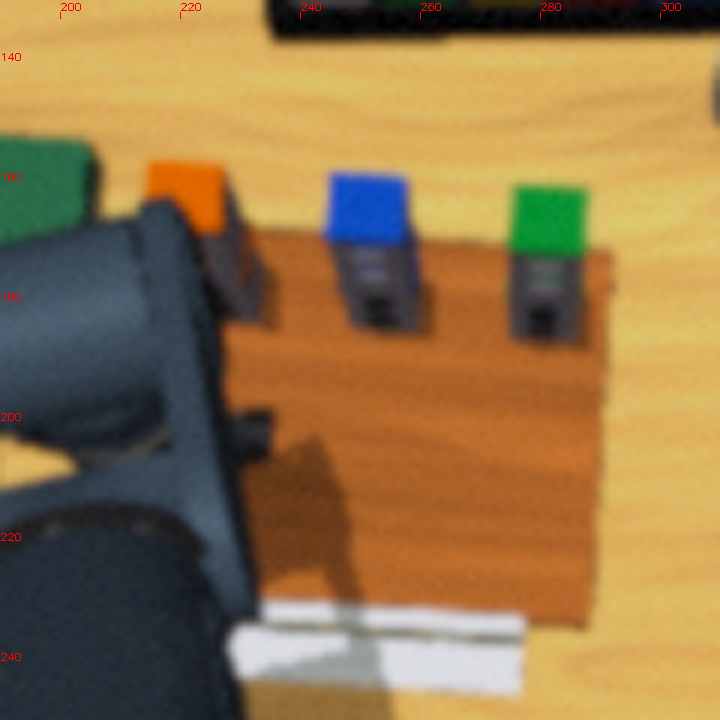

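Run:
```python
from fit import *
s=load('s18'); prep(s); s0=load('s1'); prep(s0)
U=[UPR[0]]
yaw=-.086; X=np.array([np.cos(yaw),np.sin(yaw)]);Y=np.array([-X[1],X[0]])
tcp=np.array([.514,.2349]); z=.1703-.0353
known=tcp-.0106*X
p,v=fit([s],BRK,[*known,yaw,z],(.012,.012)); print('bracket fit',p.round(4),v,'known',known.round(4),'bias',(p-known).round(4))
for zz in (z-.003,z+.003):
    q,v2=fit([s],BRK,[*known,yaw,zz],(.012,.012)); print(zz,q.round(4),v2)
for sc in (s0,s):
  for bx in ([UPR[0]],[UPR[1]],BASE,BASE+UPR):
    b,w=fit([sc],bx,[.4513,.144,-.086],(.01,.01)); print('base',b.round(4),w, 'corr',(b-(p-known)).round(4))
crop(s,170,140,310,260,5,'s18b',overlay(s,[(BRK,[*p,yaw,z],(255,255,0)),(UPR[:1],[*b,yaw],(0,255,255))]))
```

```text
bracket fit [0.5033 0.2357] 31.780977841967243 known [0.5034 0.2358] bias [-0.0001 -0.0001]
0.132 [0.5045 0.232 ] 31.753234800235127
0.138 [0.5021 0.2394] 31.786288389106296
base [0.4508 0.1445] 42.64922716261441 corr [0.4509 0.1446]
base [0.4496 0.147 ] 34.92808455819933 corr [0.4497 0.1471]
base [0.4518 0.144 ] 51.95582891964509 corr [0.4519 0.1441]
base [0.4512 0.1437] 43.444335247987496 corr [0.4514 0.1437]
base [0.4509 0.1445] 41.87667164390821 corr [0.451  0.1446]
base [0.4497 0.1445] 33.13501362635557 corr [0.4498 0.1446]
base [0.447  0.1461] 47.10908957983407 corr [0.4471 0.1462]
base [0.4522 0.1439] 37.073883968411636 corr [0.4524 0.144 ]
```

View pics/s18b.png

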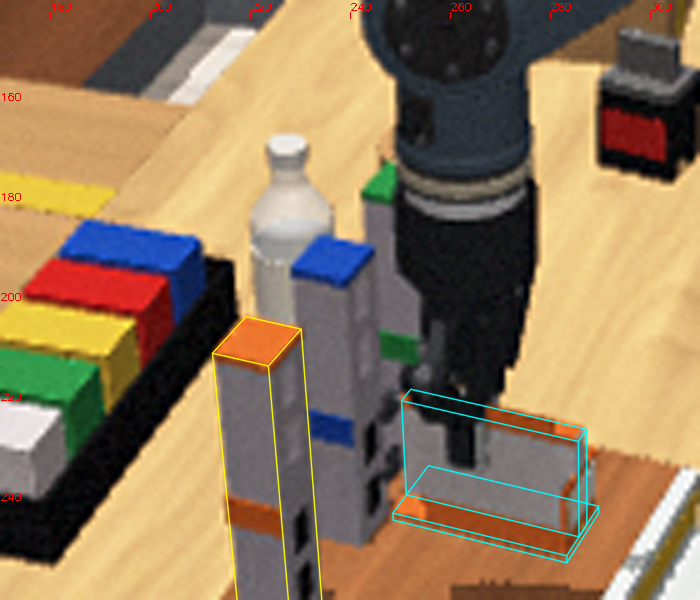

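Run:
```python
from fit import *
delta([.561,.2316,.1693],-.086)
```

```text
t 25.0 tcp [0.514  0.2352 0.1704] yaw 3.055 F [ 1.3  0.2 -2.3] gap 11.3 q [ 0.23  0.53  1.64 -0.    0.97  1.89]
shift [ 0.04 -0.02 -1.89] turn [-0.01 -0.   -0.  ] other [-0. -0. -0.]
```

Request:
carry_out(commands=[[[0.04,-0.02,-0.4,0,0,0,6],[0.04,-0.02,-1.0,0,0,0,6],[0.04,-0.02,-1.6,0,0,0,6],[0.04,-0.02,-1.9,0,0,0,6],[0.04,-0.02,-1.9,0,0,0,6]]])

```text
t: 25.5
tcp_pos: [0.5628, 0.232, 0.1693]
tool_rot: [0.707, -0.03, -0.706, -0.031]
force: [0.4, -0.1, -1.6]
finger_gap: 0.13
```

Run:
```python
from fit import *
delta([.5859,.2294,.1693],-.086)
s=snap('side','s19'); crop(s,190,170,290,260,7,'s19a')
```

```text
t 25.5 tcp [0.5628 0.232  0.1693] yaw 3.055 F [ 0.4 -0.1 -1.6] gap 11.1 q [ 0.21  0.58  1.54 -0.    1.03  1.86]
shift [ 0.    0.02 -0.93] turn [-0.   -0.02  0.  ] other [-0. -0.  0.]
```

View pics/s19a.png

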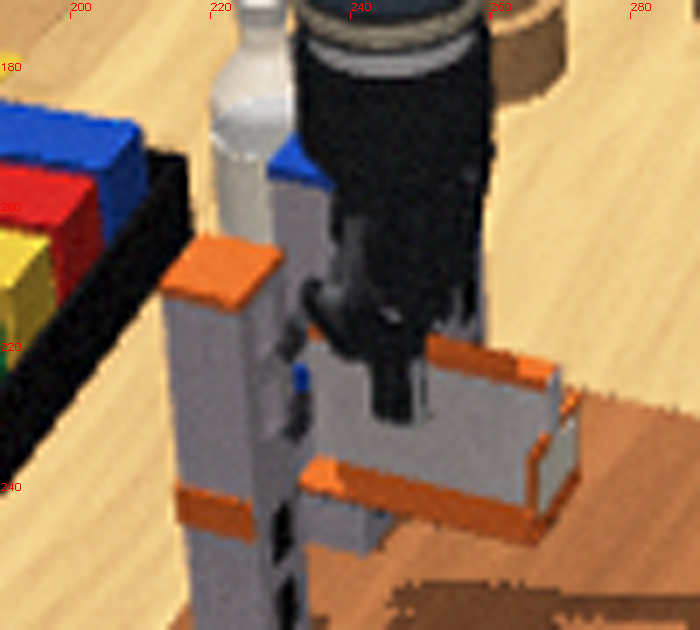

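Request:
carry_out(commands=[[[0,0.02,-0.1,0,0,0,6],[0,0.02,-0.2,0,0,0,6],[0,0.02,-0.35,0,0,0,6],[0,0.02,-0.45,0,0,0,6],[0,0.02,-0.5,0,0,0,6]]])

```text
t: 26.05
tcp_pos: [0.5739, 0.2307, 0.1694]
tool_rot: [0.707, -0.03, -0.706, -0.03]
force: [0.0, 0.2, -1.6]
finger_gap: 0.127
```

Request:
carry_out(commands=[[[0,0,-0.05,0,0,0,6],[0,0,-0.1,0,0,0,6],[0,0,-0.15,0,0,0,6],[0,0,-0.2,0,0,0,6],[0,0,-0.22,0,0,0,6]]])

```text
t: 26.55
tcp_pos: [0.5792, 0.2302, 0.1693]
tool_rot: [0.707, -0.03, -0.706, -0.03]
force: [-0.3, -0.2, -2.0]
finger_gap: 0.13
```

Run:
```python
from fit import *
delta([.5859,.2294,.1693],-.086)
s=snap('side','s20'); crop(s,190,170,290,260,7,'s20a')
```

```text
t 26.55 tcp [0.5792 0.2302 0.1693] yaw 3.056 F [-0.3 -0.2 -2. ] gap 11.1 q [ 0.2   0.6   1.5  -0.    1.05  1.86]
shift [ 0.    0.01 -0.27] turn [ 0. -0.  0.] other [ 0. -0.  0.]
```

View pics/s20a.png

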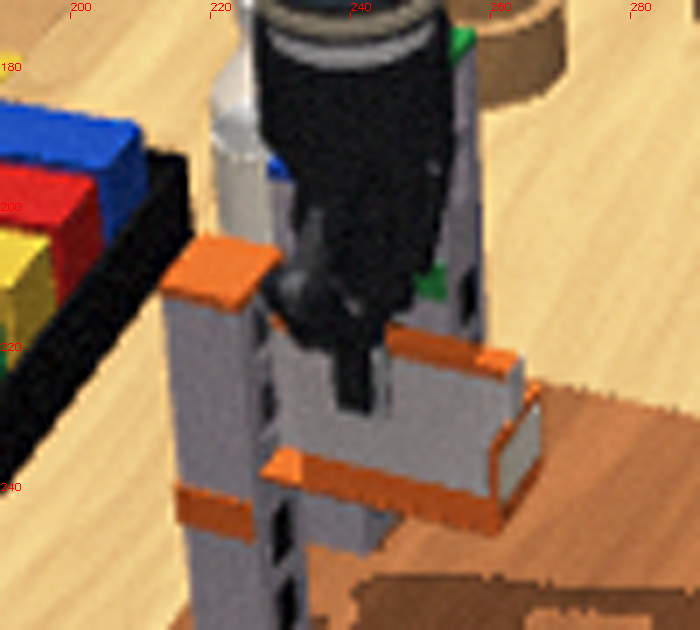

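Request:
carry_out(commands=[[[0,0,-0.05,0,0,0,6],[0,0,-0.1,0,0,0,6],[0,0,-0.15,0,0,0,6],[0,0,-0.18,0,0,0,6],[0,0,-0.2,0,0,0,6]]])

```text
t: 27.1
tcp_pos: [0.5841, 0.2297, 0.1693]
tool_rot: [0.706, -0.03, -0.706, -0.03]
force: [0.8, -0.4, -2.9]
finger_gap: 0.131
```

Request:
carry_out(commands=[[[0,0,-0.03,0,0,0,6],[0,0,-0.06,0,0,0,6],[0,0,-0.09,0,0,0,6],[0,0,-0.12,0,0,0,6],[0,0,-0.12,0,0,0,6]]])

```text
t: 27.6
tcp_pos: [0.5859, 0.2296, 0.1692]
tool_rot: [-0.706, 0.03, 0.707, 0.03]
force: [-3.4, 0.2, 0.1]
finger_gap: 0.127
```

Request:
carry_out(commands=[[[0.05,0,0.02,0,0,0,6],[0.1,0,0.02,0,0,0,6],[0.16,0,0.02,0,0,0,6],[0.22,0,0.02,0,0,0,6],[0.28,0,0.02,0,0,0,6]]])

```text
t: 28.1
tcp_pos: [0.5852, 0.2298, 0.1626]
tool_rot: [-0.706, 0.03, 0.707, 0.03]
force: [-7.4, 1.4, 1.2]
finger_gap: 0.133
```

Request:
carry_out(commands=[[[0.04,0,0,0,0,0,6],[0.08,0,0,0,0,0,6],[0.12,0,0,0,0,0,6],[0.17,0,0,0,0,0,6],[0.22,0,0,0,0,0,6]]])

```text
t: 28.6
tcp_pos: [0.5855, 0.2295, 0.156]
tool_rot: [-0.706, 0.03, 0.707, 0.03]
force: [-3.8, 0.1, -2.8]
finger_gap: 0.127
```

Request:
carry_out(commands=[[[0.02,0,0,0,0,0,6],[0.04,0,0,0,0,0,6],[0.06,0,0,0,0,0,6],[0.07,0,0,0,0,0,6],[0.08,0,0,0,0,0,6]]])

```text
t: 29.1
tcp_pos: [0.5859, 0.2295, 0.1551]
tool_rot: [-0.706, 0.03, 0.707, 0.03]
force: [-5.7, 0.3, 0.9]
finger_gap: 0.131
```

Run:
```python
from fit import *
delta([.5859,.2294,.1553],-.086)
s=snap('side','s21'); crop(s,190,170,290,260,7,'s21a')
```

```text
t 29.1 tcp [0.5859 0.2295 0.1551] yaw 3.056 F [-5.7  0.3  0.9] gap 11.2 q [0.2  0.62 1.49 0.   1.03 1.85]
shift [-0.01  0.    0.  ] turn [ 0.    0.01 -0.  ] other [ 0.  0. -0.]
```

View pics/s21a.png

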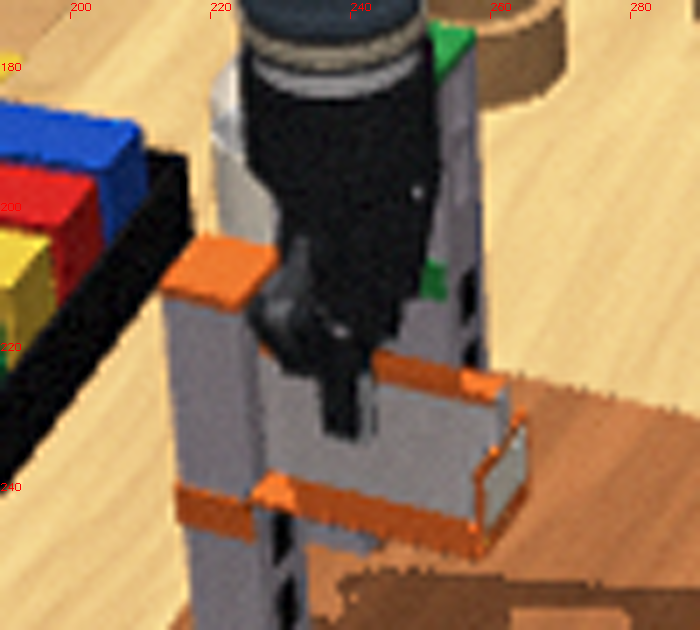

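Request:
carry_out(commands=[[[0.02,0,0,0,0,0,6],[0.04,0,0,0,0,0,6],[0.05,0,0,0,0,0,6],[0.06,0,0,0,0,0,6],[0.06,0,0,0,0,0,6]]])

```text
t: 29.65
tcp_pos: [0.5859, 0.2295, 0.1545]
tool_rot: [-0.706, 0.03, 0.707, 0.03]
force: [-7.4, 0.6, 3.7]
finger_gap: 0.128
```

Request:
carry_out(commands=[[[0.02,0,0,0,0,0,6],[0.04,0,0,0,0,0,6],[0.06,0,0,0,0,0,6],[0.08,0,0,0,0,0,6],[0.08,0,0,0,0,0,6]]])

```text
t: 30.15
tcp_pos: [0.5859, 0.2296, 0.1544]
tool_rot: [-0.706, 0.03, 0.706, 0.03]
force: [-9.9, -0.5, 12.6]
finger_gap: 0.131
```

Request:
carry_out(commands=[[[-0.1,0,0,0,0,0,6],[-0.2,0,0,0,0,0,6],[-0.24,0,0,0,0,0,6],[-0.28,0,0,0,0,0,6],[-0.28,0,0,0,0,0,6]]])

```text
t: 30.65
tcp_pos: [0.585, 0.2294, 0.1573]
tool_rot: [-0.705, 0.031, 0.708, 0.03]
force: [-6.6, -0.2, -6.1]
finger_gap: 0.133
```

Request:
carry_out(commands=[[[0.1,0,0,0,0,0,6],[0.2,0,0,0,0,0,6],[0.26,0,0,0,0,0,6],[0.3,0,0,0,0,0,6],[0.3,0,0,0,0,0,6]]])

```text
t: 31.15
tcp_pos: [0.586, 0.2296, 0.1544]
tool_rot: [-0.706, 0.03, 0.706, 0.03]
force: [-11.7, -1.2, 12.9]
finger_gap: 0.126
```

Request:
carry_out(commands=[[[-0.05,0,0,0,0,0,14],[-0.08,0,0,0,0,0,26],[-0.08,0,0,0,0,0,30],[-0.5,0,0,0,0,0,30],[-1.2,0,0,0,0,0,30]]])

```text
t: 31.65
tcp_pos: [0.5865, 0.2293, 0.1804]
tool_rot: [-0.706, 0.031, 0.707, 0.03]
force: [-0.2, -0.0, 0.9]
finger_gap: 0.354
```

Request:
carry_out(commands=[[[-0.7,0,0.2,0,0,0,40],[-1.5,0,0.8,0,0,0,40],[-2.3,1.5,1.5,0,0,0,40],[-2.6,3.2,2.2,0,0,0,40],[-2.6,5.0,2.9,0,0,0,40]]])

```text
t: 32.15
tcp_pos: [0.5048, 0.1105, 0.2481]
tool_rot: [0.709, -0.03, -0.704, -0.029]
force: [0.9, -1.3, -0.3]
finger_gap: 0.472
```

Run:
```python
from fit import *
s=snap('side','s22'); t=snap('top','t22'); prep(s); prep(t)
delta([.5,0,.2],-.086)
yaw=-.086; X=np.array([np.cos(yaw),np.sin(yaw)]);Y=np.array([-X[1],X[0]])
B=np.array([.4500,.1457]); o=B+.1175*X+.095*Y
for z in (.118,.12,.122,.124):
    p,v=fit([s],BRK,[*o,yaw,z],(.01,.01)); print(z,((p-o)@X).round(4),((p-o)@Y).round(4),round(v,2))
crop(s,190,170,330,270,5,'s22a',overlay(s,[(BRK,[*o,yaw,.12],(255,255,0))]))
crop(t,190,130,310,250,6,'t22a',overlay(t,[(BRK,[*(o-[.003,0]),yaw,.12],(255,255,0))]))
```

```text
t 32.25 tcp [0.5013 0.1075 0.2467] yaw 3.052 F [ 0.4 -0.1  0.4] gap 39.8 q [-0.01  0.36  1.69 -0.    1.09  1.66]
shift [ 1.88  4.28 -0.34] turn [-0.05  0.01 -0.02] other [-0.  0. -0.]
0.118 -0.0007 -0.001 39.14
0.12 -0.0019 0.0015 39.13
0.122 -0.0031 0.0039 39.06
0.124 -0.0044 0.0063 38.95
```

View pics/s22a.png

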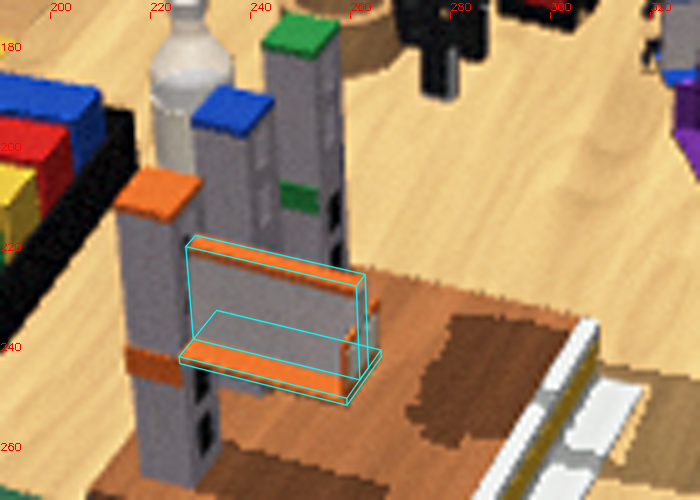

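View pics/t22a.png

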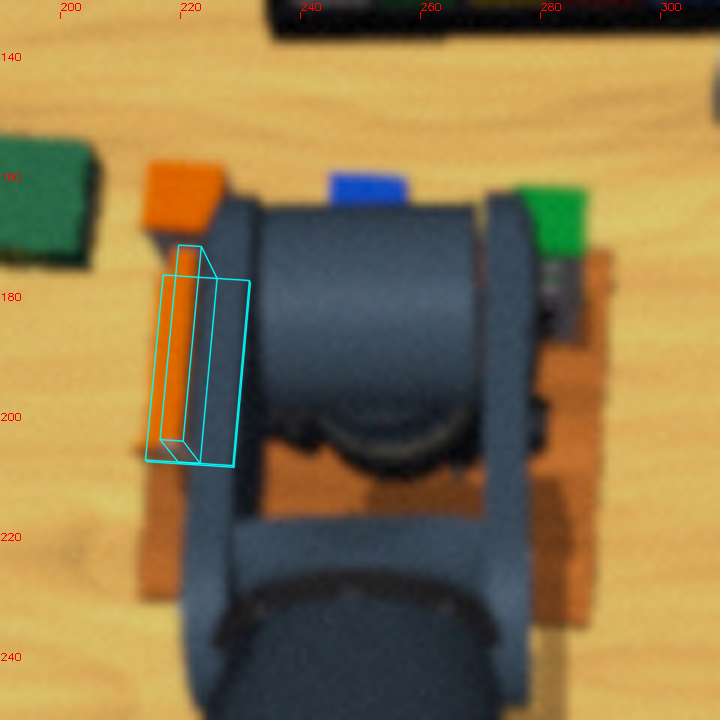

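Run:
```python
from fit import *
s=load('s22'); t=load('t22'); prep(s); prep(t)
b,v=fit([t],BRK,[.4326,-.3558,.4233],(.01,.01,.1)); print(b.round(4),v)
r2,v=fit([t],SAD,[.5863,-.4035,-.129],(.01,.01,.1)); print('sad2',r2.round(4),v)
X=np.array([np.cos(b[2]),np.sin(b[2])]); g=b[:2]+[.003,.0005]+.0106*X
print(g); plan([*g,.15],-(b[2]+.086)/np.radians(5),4)
crop(t,330,140,440,270,5,'t22b',overlay(t,[(BRK,b,(255,255,0)),(SAD,r2,(255,255,0))]))
```

```text
[ 0.4326 -0.3558  0.4231] 54.85240463634702
sad2 [ 0.5867 -0.4037 -0.1299] 47.14551661222357
[ 0.44525841 -0.35094918]
call 0 shift [0.98 4.61 0.15] turn -1.46
call 1 shift [0.98 4.56 0.73] turn -1.46
call 2 shift [0.98 4.43 1.3 ] turn -1.46
call 3 shift [0.98 4.23 1.85] turn -1.46
```

View pics/t22b.png

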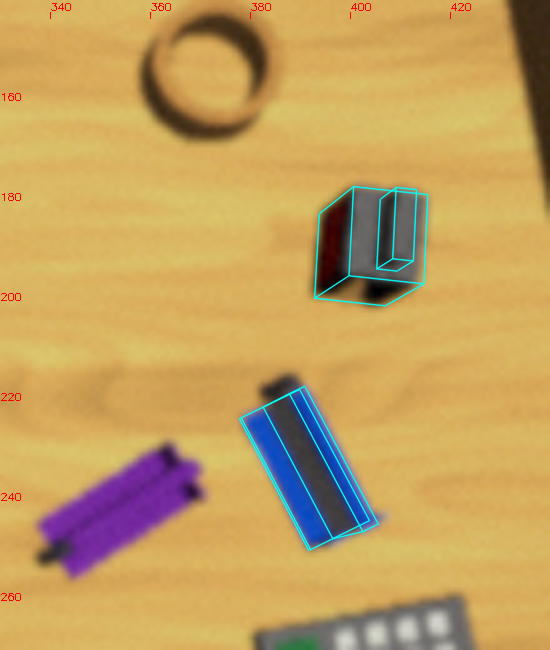

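Request:
carry_out(commands=[[[0.1,0.7,0.0,-0.2,0,0,40],[0.3,1.9,0.1,-0.6,0,0,40],[0.6,3.3,0.2,-1.0,0,0,40],[0.9,4.7,0.3,-1.5,0,0,40],[1.3,6.1,0.35,-1.95,0,0,40]]])

```text
t: 32.75
tcp_pos: [0.4831, -0.0412, 0.2139]
tool_rot: [0.708, 0.03, -0.705, 0.031]
force: [2.0, -0.0, 0.3]
finger_gap: 0.468
```

Request:
carry_out(commands=[[[0.2,1.3,0.3,-0.4,0,0,40],[0.4,2.6,0.5,-0.8,0,0,40],[0.7,3.8,0.8,-1.2,0,0,40],[1.0,5.0,1.0,-1.6,0,0,40],[1.3,6.0,1.2,-1.95,0,0,40]]])

```text
t: 33.25
tcp_pos: [0.466, -0.1942, 0.1811]
tool_rot: [0.702, 0.089, -0.701, 0.091]
force: [0.2, 1.1, 0.4]
finger_gap: 0.47
```

Request:
carry_out(commands=[[[0.2,1.2,0.4,-0.4,0,0,40],[0.5,2.6,0.9,-0.9,0,0,40],[0.8,4.0,1.3,-1.4,0,0,40],[1.1,5.2,1.7,-1.8,0,0,40],[1.3,5.8,1.9,-1.95,0,0,40]]])

```text
t: 33.75
tcp_pos: [0.4564, -0.3482, 0.1483]
tool_rot: [0.692, 0.147, -0.691, 0.15]
force: [0.3, -0.2, -1.1]
finger_gap: 0.469
```

Request:
carry_out(commands=[[[0,0,0,0,0,0,40],[0,0,0,0,0,0,40],[0,0,0,0,0,0,40],[0,0,0,0,0,0,40],[0,0,0,0,0,0,40]]])

```text
t: 34.25
tcp_pos: [0.4555, -0.3434, 0.1487]
tool_rot: [0.691, 0.149, -0.691, 0.15]
force: [0.5, -0.7, -0.6]
finger_gap: 0.465
```

Run:
```python
from fit import *
delta([.4453,-.3509,.034],.425)
s=snap('side','s23'); crop(s,250,120,400,220,5,'s23a')
```

```text
t 34.25 tcp [ 0.4555 -0.3434  0.1487] yaw -2.715 F [ 0.5 -0.7 -0.6] gap 39.7 q [-0.84  0.56  1.65  0.    0.93  0.3 ]
shift [4.59 0.1  0.5 ] turn [ 0.01 -0.   -0.  ] other [ 0. -0. -0.]
```

View pics/s23a.png

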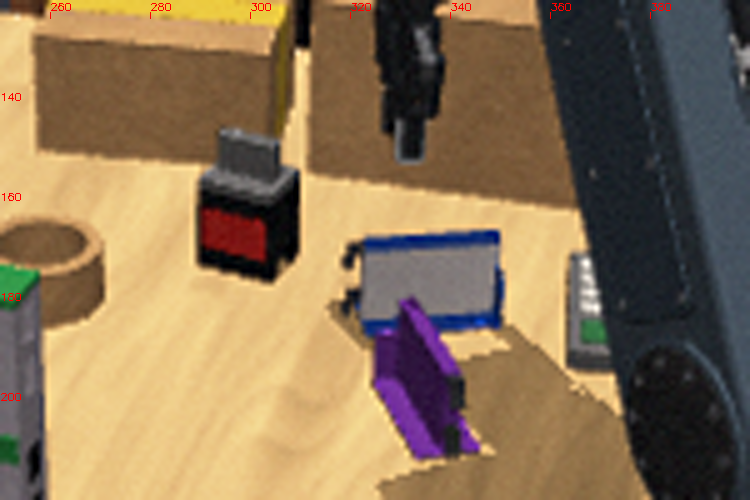

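Request:
carry_out(commands=[[[0.6,0.1,0.3,0,0,0,40],[1.6,0.1,0.5,0,0,0,40],[2.7,0.1,0.5,0,0,0,40],[3.4,0.1,0.5,0,0,0,40],[3.4,0.1,0.5,0,0,0,40]]])

```text
t: 34.8
tcp_pos: [0.4436, -0.35, 0.0612]
tool_rot: [-0.69, -0.151, 0.692, -0.147]
force: [-0.3, 1.0, 0.4]
finger_gap: 0.468
```

Run:
```python
from fit import *
delta([.4453,-.3509,.034],.425)
s=snap('side','s24'); crop(s,250,120,400,220,5,'s24a')
```

```text
t 34.8 tcp [ 0.4436 -0.35    0.0612] yaw -2.717 F [-0.3  1.   0.4] gap 40.0 q [-0.87  0.7   1.71  0.    0.74  0.28]
shift [ 1.09  0.06 -0.05] turn [0.   0.02 0.06] other [0.  0.  0.1]
```

View pics/s24a.png

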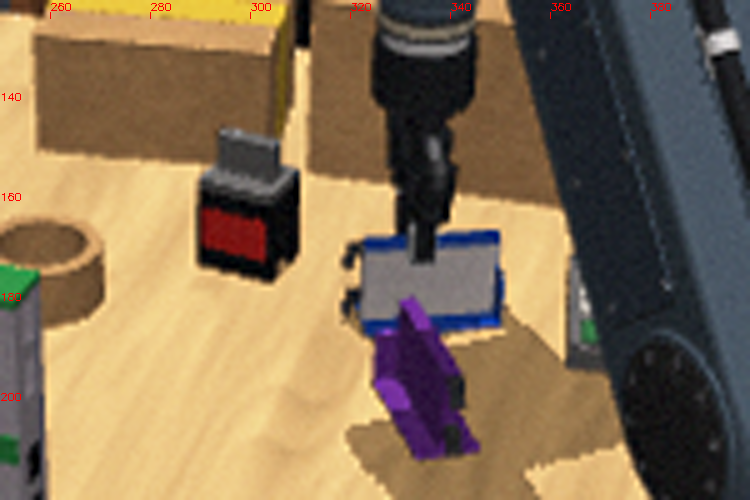

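Request:
carry_out(commands=[[[0.5,0.03,-0.05,0,0,0,40],[1.06,0.03,-0.05,0,0,0,40],[1.06,0.03,-0.05,0,0,0,20],[1.06,0.03,-0.05,0,0,0,6],[1.06,0.03,-0.05,0,0,0,6]]])

```text
t: 35.35
tcp_pos: [0.4463, -0.3519, 0.0369]
tool_rot: [0.691, 0.149, -0.691, 0.149]
force: [0.3, 0.1, -1.8]
finger_gap: 0.128
```

Request:
carry_out(commands=[[[0,0,0,0,0,0,6],[0,0,0,0,0,0,6],[0,0,0,0,0,0,6],[0,0,0,0,0,0,6],[0,0,0,0,0,0,6]]])

```text
t: 35.85
tcp_pos: [0.4463, -0.3518, 0.0368]
tool_rot: [-0.691, -0.149, 0.691, -0.149]
force: [0.8, 0.3, -2.1]
finger_gap: 0.129
```

Run:
```python
from fit import *
delta([.4453,-.3509,.034],.423)
```

```text
t 35.85 tcp [ 0.4463 -0.3518  0.0368] yaw -2.717 F [ 0.8  0.3 -2.1] gap 11.0 q [-0.86  0.74  1.71  0.    0.69  0.28]
shift [ 0.11 -0.05  0.02] turn [ 0.02 -0.    0.  ] other [ 0. -0.  0.]
```

Request:
carry_out(commands=[[[-0.4,0,0,0,0,0,6],[-1.6,0,0,0,0,0,6],[-3.3,0,0,0,0,0,6],[-4.8,0,0,0,0,0,6],[-5.36,0,0,0,0,0,6]]])

```text
t: 36.35
tcp_pos: [0.4478, -0.3535, 0.1756]
tool_rot: [0.693, 0.147, -0.69, 0.152]
force: [0.8, 0.2, -2.7]
finger_gap: 0.128
```

Run:
```python
from fit import *
plan([.50,.1417,.1708],5.85,4,start=[.4463,-.3518,.1708])
```

```text
call 0 shift [-0.03 -4.27 -2.52] turn 1.46
call 1 shift [-0.03 -4.56 -1.96] turn 1.46
call 2 shift [-0.03 -4.77 -1.36] turn 1.46
call 3 shift [-0.03 -4.91 -0.74] turn 1.46
```

Request:
carry_out(commands=[[[0,-0.4,-0.2,0.1,0,0,6],[0,-1.2,-0.7,0.4,0,0,6],[0,-2.2,-1.3,0.7,0,0,6],[0,-3.2,-1.9,1.1,0,0,6],[0,-4.27,-2.52,1.46,0,0,6]]])

```text
t: 36.85
tcp_pos: [0.4585, -0.2261, 0.1697]
tool_rot: [-0.699, -0.105, 0.7, -0.103]
force: [0.5, 1.6, -2.9]
finger_gap: 0.131
```

Request:
carry_out(commands=[[[0,-0.9,-0.4,0.3,0,0,6],[0,-1.8,-0.8,0.6,0,0,6],[0,-2.7,-1.2,0.9,0,0,6],[0,-3.6,-1.6,1.2,0,0,6],[0,-4.56,-1.96,1.46,0,0,6]]])

```text
t: 37.35
tcp_pos: [0.4718, -0.1031, 0.1698]
tool_rot: [-0.704, -0.06, 0.705, -0.059]
force: [0.5, -0.5, -2.8]
finger_gap: 0.126
```

Request:
carry_out(commands=[[[0,-1.0,-0.3,0.3,0,0,6],[0,-2.0,-0.6,0.6,0,0,6],[0,-2.9,-0.9,0.9,0,0,6],[0,-3.8,-1.1,1.2,0,0,6],[0,-4.77,-1.36,1.46,0,0,6]]])

```text
t: 37.85
tcp_pos: [0.4845, 0.0198, 0.1697]
tool_rot: [-0.706, -0.015, 0.708, -0.014]
force: [0.2, 0.1, -1.9]
finger_gap: 0.127
```

Request:
carry_out(commands=[[[0,-1.2,-0.2,0.3,0,0,6],[0,-2.5,-0.4,0.7,0,0,6],[0,-3.8,-0.6,1.1,0,0,6],[0,-4.6,-0.7,1.4,0,0,6],[0,-4.91,-0.74,1.46,0,0,6]]])

```text
t: 38.35
tcp_pos: [0.4978, 0.1436, 0.1697]
tool_rot: [-0.705, 0.029, 0.708, 0.029]
force: [0.3, -0.4, -3.0]
finger_gap: 0.128
```

Request:
carry_out(commands=[[[0,0,0,0,0,0,6],[0,0,0,0,0,0,6],[0,0,0,0,0,0,6],[0,0,0,0,0,0,6],[0,0,0,0,0,0,6]]])

```text
t: 38.85
tcp_pos: [0.4997, 0.1407, 0.1709]
tool_rot: [-0.706, 0.03, 0.706, 0.03]
force: [-0.1, 1.0, -2.9]
finger_gap: 0.127
```

Run:
```python
from fit import *
d=delta([.5534,.1371,.1708],-.086)
s=snap('side','s25'); t=snap('top','t25'); prep(s)
crop(s,190,160,330,280,5,'s25a'); crop(t,190,130,310,250,6,'t25a')
st=state(); yaw=-.086; X=np.array([np.cos(yaw),np.sin(yaw)]);Y=np.array([-X[1],X[0]])
known=st['tcp_pos'][:2]-.0112*X; z=st['tcp_pos'][2]-.0368
p,v=fit([s],BRK,[*known,yaw,z],(.01,.01)); print(p.round(4),known.round(4),((p-known)@X).round(4),((p-known)@Y).round(4),v)
```

```text
t 38.85 tcp [0.4997 0.1407 0.1709] yaw 3.056 F [-0.1  1.  -2.9] gap 10.9 q [ 0.06  0.47  1.76 -0.    0.91  1.72]
shift [ 0.   -0.04 -2.15] turn [ 0.  0. -0.] other [ 0.  0. -0.]
[0.4837 0.1431] [0.4886 0.1419] -0.005 0.0007 42.556577551213465
```

View pics/s25a.png

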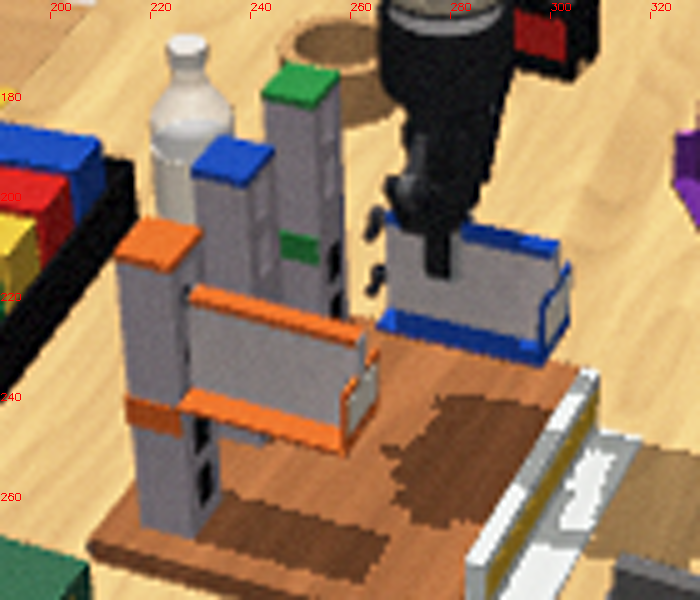

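View pics/t25a.png

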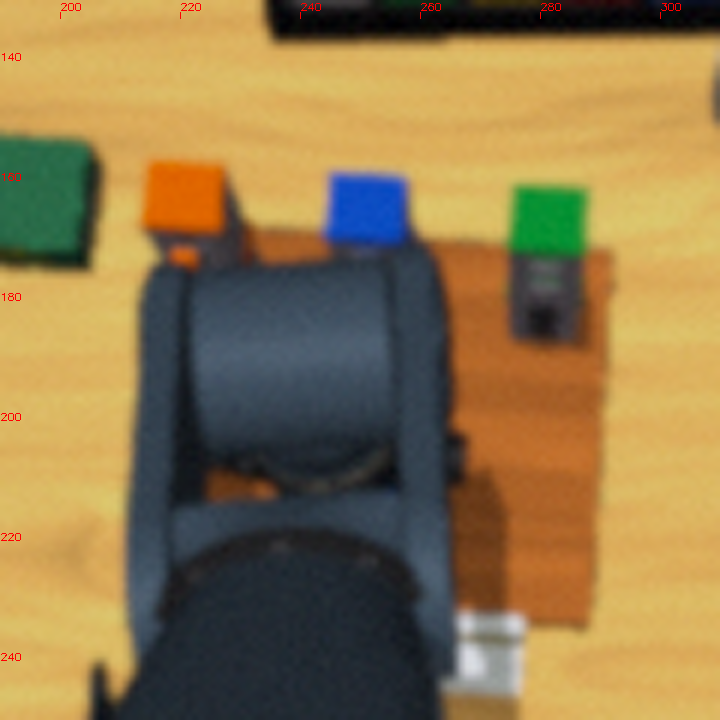

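Request:
carry_out(commands=[[[0,-0.02,-0.4,0,0,0,6],[0,-0.03,-1.0,0,0,0,6],[0,-0.03,-1.7,0,0,0,6],[0,-0.03,-2.1,0,0,0,6],[0,-0.03,-2.1,0,0,0,6]]])

```text
t: 39.45
tcp_pos: [0.5542, 0.1374, 0.1709]
tool_rot: [0.707, -0.03, -0.706, -0.03]
force: [-0.1, -0.1, -2.1]
finger_gap: 0.126
```

Run:
```python
from fit import *
d=delta([.5783,.1349,.1708],-.086)
s=snap('side','s26')
crop(s,210,160,310,240,7,'s26a')
```

```text
t 39.45 tcp [0.5542 0.1374 0.1709] yaw 3.056 F [-0.1 -0.1 -2.1] gap 10.7 q [ 0.05  0.53  1.63 -0.    0.98  1.7 ]
shift [ 0.    0.02 -0.97] turn [ 0.01 -0.03  0.  ] other [ 0. -0.  0.]
```

View pics/s26a.png

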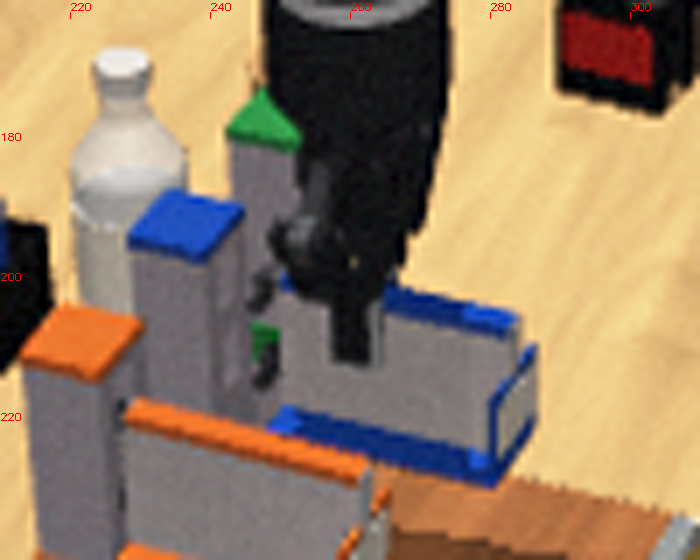

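Request:
carry_out(commands=[[[0,0.02,-0.1,0,0,0,6],[0,0.02,-0.2,0,0,0,6],[0,0.02,-0.32,0,0,0,6],[0,0.02,-0.43,0,0,0,6],[0,0.02,-0.5,0,0,0,6]]])

```text
t: 40.0
tcp_pos: [0.5647, 0.1362, 0.1709]
tool_rot: [0.707, -0.03, -0.706, -0.03]
force: [0.5, 0.2, -3.1]
finger_gap: 0.131
```

Request:
carry_out(commands=[[[0,0,-0.05,0,0,0,6],[0,0,-0.1,0,0,0,6],[0,0,-0.15,0,0,0,6],[0,0,-0.2,0,0,0,6],[0,0,-0.22,0,0,0,6]]])

```text
t: 40.5
tcp_pos: [0.5701, 0.1357, 0.1708]
tool_rot: [0.707, -0.03, -0.706, -0.03]
force: [0.9, -0.3, -2.1]
finger_gap: 0.131
```

Request:
carry_out(commands=[[[0,0,-0.04,0,0,0,6],[0,0,-0.08,0,0,0,6],[0,0,-0.11,0,0,0,6],[0,0,-0.14,0,0,0,6],[0,0,-0.16,0,0,0,6]]])

```text
t: 41.0
tcp_pos: [0.574, 0.1354, 0.1708]
tool_rot: [0.706, -0.03, -0.706, -0.03]
force: [-0.3, -0.2, -2.2]
finger_gap: 0.127
```

Request:
carry_out(commands=[[[0,0,-0.04,0,0,0,6],[0,0,-0.08,0,0,0,6],[0,0,-0.12,0,0,0,6],[0,0,-0.15,0,0,0,6],[0,0,-0.15,0,0,0,6]]])

```text
t: 41.5
tcp_pos: [0.5778, 0.135, 0.1708]
tool_rot: [0.707, -0.03, -0.706, -0.03]
force: [0.0, -0.2, -2.6]
finger_gap: 0.125
```

Request:
carry_out(commands=[[[0,0,-0.03,0,0,0,6],[0,0,-0.06,0,0,0,6],[0,0,-0.09,0,0,0,6],[0,0,-0.1,0,0,0,6],[0,0,-0.1,0,0,0,6]]])

```text
t: 42.0
tcp_pos: [0.5802, 0.1348, 0.1708]
tool_rot: [-0.706, 0.03, 0.706, 0.03]
force: [-0.3, 0.0, -2.0]
finger_gap: 0.129
```

Request:
carry_out(commands=[[[0,0,-0.03,0,0,0,6],[0,0,-0.06,0,0,0,6],[0,0,-0.09,0,0,0,6],[0,0,-0.1,0,0,0,6],[0,0,-0.1,0,0,0,6]]])

```text
t: 42.5
tcp_pos: [0.5816, 0.1347, 0.1707]
tool_rot: [-0.706, 0.03, 0.707, 0.03]
force: [-2.8, -0.3, -0.6]
finger_gap: 0.126
```

Run:
```python
from fit import *
s=snap('side','s27')
crop(s,210,160,310,240,7,'s27a')
```

```text
(no output)
```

View pics/s27a.png

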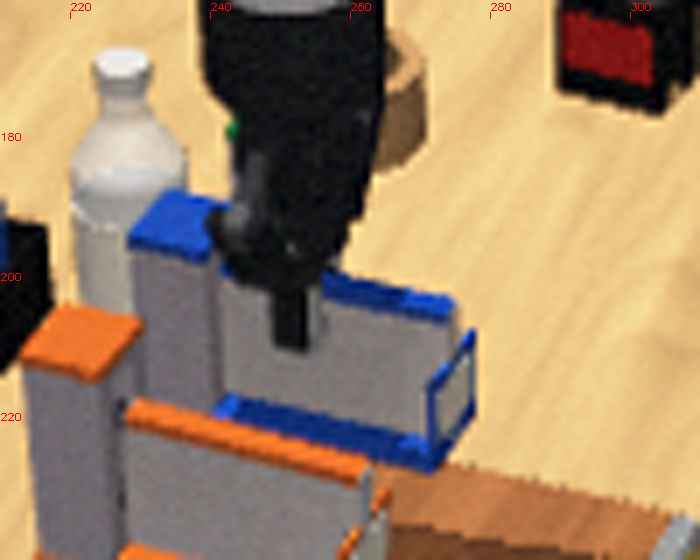

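Request:
carry_out(commands=[[[0.05,0,0.02,0,0,0,6],[0.1,0,0.02,0,0,0,6],[0.16,0,0.02,0,0,0,6],[0.22,0,0.02,0,0,0,6],[0.28,0,0.02,0,0,0,6]]])

```text
t: 43.05
tcp_pos: [0.5807, 0.1349, 0.1638]
tool_rot: [-0.705, 0.03, 0.708, 0.03]
force: [-6.4, 1.0, 0.3]
finger_gap: 0.129
```

Request:
carry_out(commands=[[[0.05,0,0,0,0,0,6],[0.1,0,0,0,0,0,6],[0.15,0,0,0,0,0,6],[0.2,0,0,0,0,0,6],[0.24,0,0,0,0,0,6]]])

```text
t: 43.55
tcp_pos: [0.5816, 0.1347, 0.1572]
tool_rot: [-0.706, 0.03, 0.707, 0.03]
force: [-4.1, 1.5, -3.4]
finger_gap: 0.123
```

Request:
carry_out(commands=[[[0.02,0,0,0,0,0,6],[0.04,0,0,0,0,0,6],[0.06,0,0,0,0,0,6],[0.08,0,0,0,0,0,6],[0.1,0,0,0,0,0,6]]])

```text
t: 44.05
tcp_pos: [0.5816, 0.1347, 0.1564]
tool_rot: [-0.706, 0.03, 0.707, 0.03]
force: [-8.4, 0.2, 7.4]
finger_gap: 0.131
```

Nearly seated; push a touch more.

Request:
carry_out(commands=[[[0.02,0,0,0,0,0,6],[0.04,0,0,0,0,0,6],[0.06,0,0,0,0,0,6],[0.08,0,0,0,0,0,6],[0.08,0,0,0,0,0,6]]])

```text
t: 44.55
tcp_pos: [0.5816, 0.1347, 0.1563]
tool_rot: [0.706, -0.03, -0.706, -0.03]
force: [-11.2, -0.3, 12.9]
finger_gap: 0.125
```

Request:
carry_out(commands=[[[-0.08,0,0,0,0,0,14],[-0.12,0,0,0,0,0,26],[-0.12,0,0,0,0,0,30],[-0.5,0,0,0,0,0,30],[-1.2,0,0,0,0,0,30]]])

```text
t: 45.05
tcp_pos: [0.5818, 0.1346, 0.1827]
tool_rot: [-0.706, 0.03, 0.707, 0.03]
force: [0.3, -0.1, -0.3]
finger_gap: 0.351
```

Request:
carry_out(commands=[[[-0.7,0,0.2,0,0,0,40],[-1.5,0,0.8,0,0,0,40],[-2.3,1.5,1.5,0,0,0,40],[-2.6,3.2,2.2,0,0,0,40],[-2.6,5.0,2.9,0,0,0,40]]])

```text
t: 45.55
tcp_pos: [0.5003, 0.0153, 0.2505]
tool_rot: [0.709, -0.03, -0.704, -0.029]
force: [0.7, -1.4, 0.7]
finger_gap: 0.463
```

Request:
carry_out(commands=[[[0,1.4,0.2,0,0,0,40],[0,2.8,0.4,0,0,0,40],[0,3.8,0.5,0,0,0,40],[0,4.0,0.5,0,0,0,40],[0,4.0,0.5,0,0,0,40]]])

```text
t: 46.05
tcp_pos: [0.4789, -0.0831, 0.2488]
tool_rot: [0.707, -0.031, -0.706, -0.031]
force: [-1.2, 0.9, -0.6]
finger_gap: 0.467
```

Run:
```python
from fit import *
s=snap('side','s28'); t=snap('top','t28'); prep(s); prep(t)
delta([.5,0,.2],-.086)
yaw=-.086; X=np.array([np.cos(yaw),np.sin(yaw)]);Y=np.array([-X[1],X[0]])
B=np.array([.4500,.1457])
for nm,dy in (('or',.095),('bl',0)):
    o=B+.1175*X+dy*Y
    for c in (s,t):
        p,v=fit([c],BRK,[*o,yaw,.12],(.01,.01)); print(nm,((p-o)@X).round(4),((p-o)@Y).round(4),round(v,2))
    if nm=='or': oo=o
crop(s,190,160,330,270,5,'s28a')
crop(t,190,140,310,250,6,'t28a',overlay(t,[(BRK,[*(o-[.003,0]),yaw,.12],(255,255,0)),(BRK,[*(oo-[.003,0]),yaw,.12],(255,255,0))]))
for nm,c,p0 in (('sad2',t,[.5867,-.4037,-.13]),('sad1',t,[.3328,.2953,-.148])):
    p,v=fit([c],SAD,p0,(.01,.01,.1)); print(nm,p.round(4),v)
```

```text
t 46.15 tcp [ 0.4787 -0.0816  0.2485] yaw 3.057 F [-0.7  0.7 -0.7] gap 40.0 q [-0.4   0.32  1.75  0.    1.07  1.26]
shift [ 1.94 -3.33 -0.57] turn [ 0.02 -0.    0.01] other [ 0. -0.  0.]
or -0.0004 0.0009 40.73
or -0.0031 0.0024 44.23
bl -0.0028 0.0002 42.87
bl -0.0017 0.0052 40.29
sad2 [ 0.5867 -0.4037 -0.1278] 47.82653782812548
sad1 [ 0.3338  0.2965 -0.1792] 25.388273615842795
```

View pics/s28a.png

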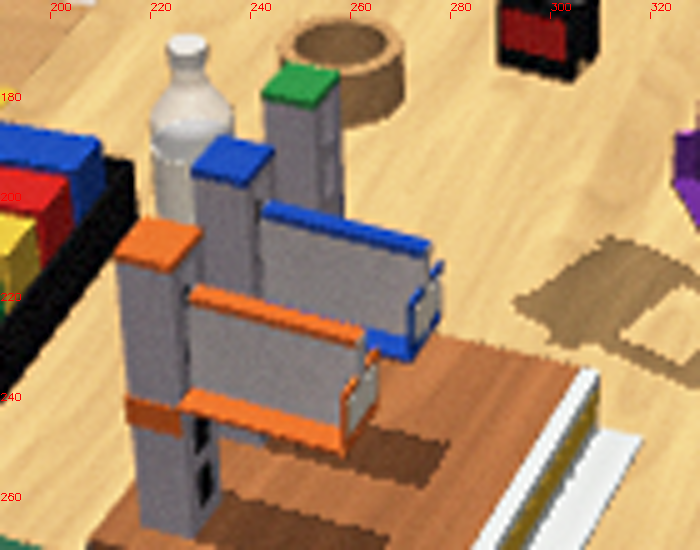

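View pics/t28a.png

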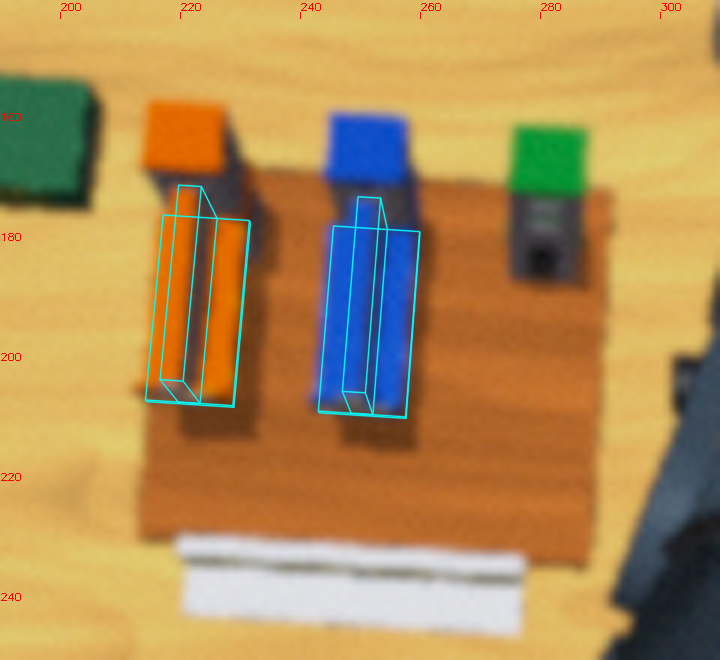

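Run:
```python
from fit import *
plan([.5895,-.4035,.16],(.042)/np.radians(5),3)
```

```text
call 0 shift [ 1.18  4.15 -1.83] turn 0.16
call 1 shift [ 1.18  4.13 -1.89] turn 0.16
call 2 shift [ 1.18  4.1  -1.95] turn 0.16
```

Request:
carry_out(commands=[[[0.1,0.6,-0.3,0.1,0,0,40],[0.3,1.5,-0.7,0.1,0,0,40],[0.6,2.4,-1.1,0.1,0,0,40],[0.9,3.3,-1.5,0.16,0,0,40],[1.18,4.15,-1.83,0.16,0,0,40]]])

```text
t: 46.65
tcp_pos: [0.5164, -0.1908, 0.2182]
tool_rot: [0.706, -0.035, -0.706, -0.034]
force: [-0.2, 0.5, 0.3]
finger_gap: 0.468
```

Request:
carry_out(commands=[[[0.2,0.9,-0.4,0.1,0,0,40],[0.4,1.8,-0.8,0.1,0,0,40],[0.7,2.7,-1.2,0.1,0,0,40],[0.9,3.5,-1.6,0.16,0,0,40],[1.18,4.13,-1.89,0.16,0,0,40]]])

```text
t: 47.15
tcp_pos: [0.5531, -0.2989, 0.1887]
tool_rot: [0.706, -0.04, -0.706, -0.04]
force: [0.4, 0.9, 0.7]
finger_gap: 0.468
```

Request:
carry_out(commands=[[[0.3,1.2,-0.5,0.1,0,0,40],[0.7,2.6,-1.2,0.16,0,0,40],[1.0,3.7,-1.7,0.16,0,0,40],[1.18,4.1,-1.95,0.16,0,0,40],[1.18,4.1,-1.95,0.16,0,0,40]]])

```text
t: 47.65
tcp_pos: [0.5888, -0.4052, 0.1581]
tool_rot: [-0.705, 0.045, 0.706, 0.046]
force: [0.3, -0.5, -0.6]
finger_gap: 0.469
```

Request:
carry_out(commands=[[[0,0,0,0,0,0,40],[0,0,0,0,0,0,40],[0,0,0,0,0,0,40],[0,0,0,0,0,0,40],[0,0,0,0,0,0,40]]])

```text
t: 48.15
tcp_pos: [0.5891, -0.4038, 0.1604]
tool_rot: [0.706, -0.045, -0.706, -0.044]
force: [-0.4, -0.1, -0.4]
finger_gap: 0.468
```

Run:
```python
from fit import *
delta([.5895,-.4035,.083],-.128)
s=snap('side','s29'); crop(s,250,100,370,200,6,'s29a')
```

```text
t 48.15 tcp [ 0.5891 -0.4038  0.1604] yaw 3.016 F [-0.4 -0.1 -0.4] gap 40.0 q [-0.76  0.72  1.25  0.    1.17  0.94]
shift [ 3.1  -0.01 -0.01] turn [ 0.02 -0.   -0.  ] other [ 0. -0. -0.]
```

View pics/s29a.png

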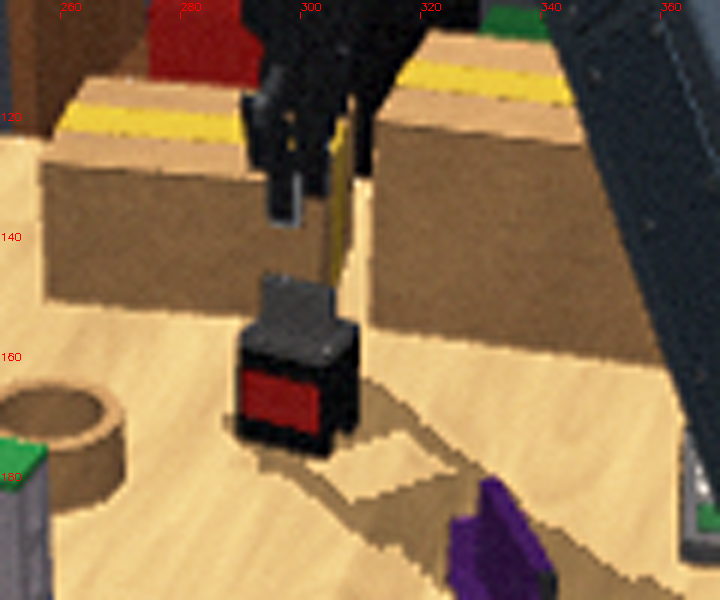

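Request:
carry_out(commands=[[[0.6,0,0,0,0,0,40],[1.4,0,0,0,0,0,40],[2.2,0,0,0,0,0,40],[2.5,0,0,0,0,0,40],[2.5,0,0,0,0,0,40]]])

```text
t: 48.7
tcp_pos: [0.5879, -0.4034, 0.0949]
tool_rot: [-0.705, 0.044, 0.707, 0.046]
force: [-0.1, 0.6, 0.4]
finger_gap: 0.467
```

Run:
```python
from fit import *
delta([.5895,-.4035,.083],-.128)
s=snap('side','s30'); crop(s,250,100,370,200,6,'s30a')
```

```text
t 48.7 tcp [ 0.5879 -0.4034  0.0949] yaw 3.015 F [-0.1  0.6  0.4] gap 39.9 q [-0.76  0.8   1.29 -0.    1.06  0.94]
shift [ 0.47 -0.   -0.07] turn [0.01 0.04 0.03] other [0. 0. 0.]
```

View pics/s30a.png

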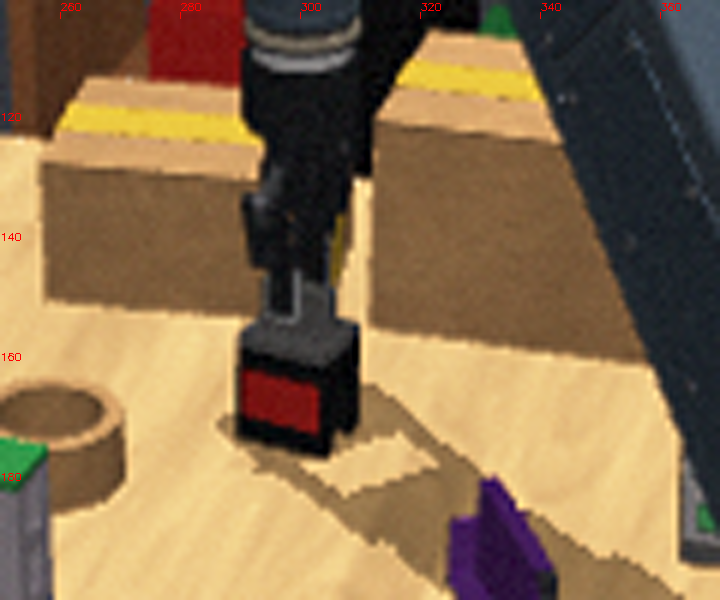

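Request:
carry_out(commands=[[[0.3,0,0,0,0,0,40],[0.45,0,0,0,0,0,40],[0.45,0,0,0,0,0,20],[0.45,0,0,0,0,0,8],[0.45,0,0,0,0,0,8]]])

```text
t: 49.25
tcp_pos: [0.5891, -0.4044, 0.0863]
tool_rot: [0.706, -0.045, -0.706, -0.045]
force: [0.7, -0.2, -1.5]
finger_gap: 0.148
```

Request:
carry_out(commands=[[[0,0,0,0,0,0,8],[0,0,0,0,0,0,8],[0,0,0,0,0,0,8],[0,0,0,0,0,0,8],[-0.1,0,0,0,0,0,8]]])

```text
t: 49.75
tcp_pos: [0.5886, -0.4039, 0.088]
tool_rot: [-0.705, 0.044, 0.706, 0.045]
force: [0.1, -0.1, -1.2]
finger_gap: 0.145
```

Request:
carry_out(commands=[[[-0.3,0,0,0,0,0,8],[-1.2,0,0,0,0,0,8],[-2.5,0,0,0,0,0,8],[-3.8,0,0,0,0,0,8],[-5.0,0,0,0,0,0,8]]])

```text
t: 50.25
tcp_pos: [0.589, -0.4042, 0.2154]
tool_rot: [0.706, -0.045, -0.706, -0.045]
force: [0.6, 0.2, -1.5]
finger_gap: 0.145
```

Request:
carry_out(commands=[[[-1.2,-0.2,0.1,0,0,0,8],[-2.4,-0.6,0.3,0,0,0,8],[-3.4,-1.2,0.6,0,0,0,8],[-3.8,-2.0,0.8,0,0,0,8],[-3.8,-3.0,1.0,0,0,0,8]]])

```text
t: 50.75
tcp_pos: [0.574, -0.3265, 0.3108]
tool_rot: [0.707, -0.046, -0.704, -0.044]
force: [-0.2, -0.4, -2.2]
finger_gap: 0.147
```

Run:
```python
from fit import *
plan([.54,.138,.31],-.48,4)
```

```text
call 0 shift [-0.01 -4.56  0.93] turn -0.12
call 1 shift [-0.01 -4.57  0.88] turn -0.12
call 2 shift [-0.01 -4.58  0.83] turn -0.12
call 3 shift [-0.01 -4.59  0.78] turn -0.12
```

Request:
carry_out(commands=[[[0,-0.9,0.2,0,0,0,8],[0,-1.8,0.4,0,0,0,8],[0,-2.8,0.6,-0.1,0,0,8],[0,-3.7,0.7,-0.1,0,0,8],[0,-4.56,0.93,-0.12,0,0,8]]])

```text
t: 51.25
tcp_pos: [0.5644, -0.2084, 0.3078]
tool_rot: [-0.705, 0.04, 0.706, 0.041]
force: [1.0, -0.1, -2.6]
finger_gap: 0.146
```

Request:
carry_out(commands=[[[0,-0.9,0.2,0,0,0,8],[0,-1.8,0.4,0,0,0,8],[0,-2.8,0.6,-0.1,0,0,8],[0,-3.7,0.7,-0.1,0,0,8],[0,-4.57,0.88,-0.12,0,0,8]]])

```text
t: 51.75
tcp_pos: [0.5556, -0.0928, 0.3082]
tool_rot: [-0.706, 0.037, 0.706, 0.037]
force: [0.0, 0.5, -1.9]
finger_gap: 0.146
```

Request:
carry_out(commands=[[[0,-0.9,0.2,0,0,0,8],[0,-1.8,0.4,0,0,0,8],[0,-2.8,0.6,-0.1,0,0,8],[0,-3.7,0.7,-0.1,0,0,8],[0,-4.58,0.83,-0.12,0,0,8]]])

```text
t: 52.25
tcp_pos: [0.5467, 0.0231, 0.3082]
tool_rot: [-0.706, 0.033, 0.707, 0.034]
force: [0.0, -0.9, -1.8]
finger_gap: 0.147
```

Request:
carry_out(commands=[[[0,-1.2,0.2,0,0,0,8],[0,-2.5,0.4,0,0,0,8],[0,-3.7,0.6,-0.1,0,0,8],[0,-4.4,0.78,-0.12,0,0,8],[0,-4.59,0.78,-0.12,0,0,8]]])

```text
t: 52.75
tcp_pos: [0.5376, 0.1399, 0.3082]
tool_rot: [-0.706, 0.029, 0.707, 0.029]
force: [-0.3, 0.8, -2.8]
finger_gap: 0.143
```

Request:
carry_out(commands=[[[0,0,0,0,0,0,8],[0,0,0,0,0,0,8],[0,0,0,0,0,0,8],[0,0,0,0,0,0,8],[0,0,0,0,0,0,8]]])

```text
t: 53.25
tcp_pos: [0.5395, 0.1367, 0.3085]
tool_rot: [-0.706, 0.03, 0.706, 0.03]
force: [-0.5, -0.8, -1.5]
finger_gap: 0.149
```

Run:
```python
from fit import *
delta([.567,.1359,.29],-.086)
s=snap('side','s31'); crop(s,190,120,330,240,5,'s31a')
```

```text
t 53.25 tcp [0.5395 0.1367 0.3085] yaw 3.056 F [-0.5 -0.8 -1.5] gap 12.7 q [ 0.05  0.35  1.51 -0.    1.28  1.7 ]
shift [ 0.74 -0.06 -1.1 ] turn [ 0.  0. -0.] other [ 0.  0. -0.]
```

View pics/s31a.png

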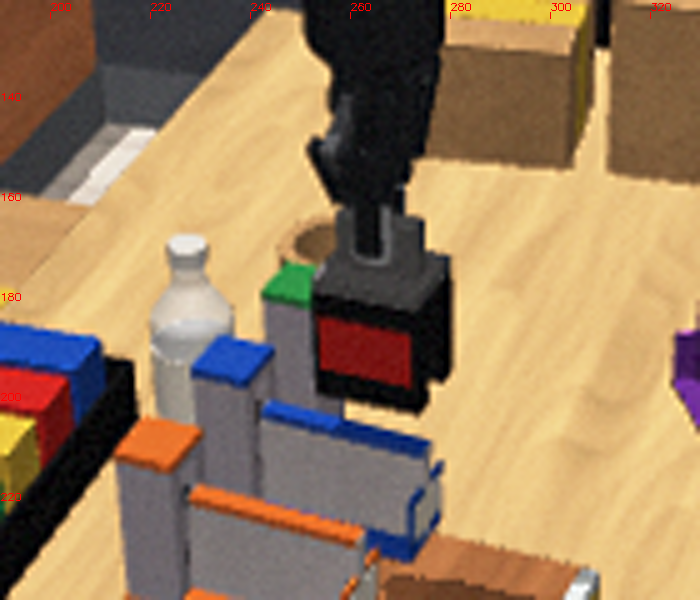

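Request:
carry_out(commands=[[[0.1,-0.05,-0.3,0,0,0,8],[0.3,-0.05,-0.7,0,0,0,8],[0.5,-0.05,-1.05,0,0,0,8],[0.6,-0.05,-1.1,0,0,0,8],[0.6,-0.05,-1.1,0,0,0,8]]])

```text
t: 53.8
tcp_pos: [0.5668, 0.1362, 0.2924]
tool_rot: [-0.706, 0.03, 0.707, 0.03]
force: [0.1, 0.3, -1.4]
finger_gap: 0.141
```

Run:
```python
from fit import *
delta([.567,.1359,.2113],-.086)
s=snap('side','s32'); crop(s,190,120,330,240,5,'s32a'); prep(s)
yaw=-.086; X=np.array([np.cos(yaw),np.sin(yaw)]);Y=np.array([-X[1],X[0]])
st=state(); z=st['tcp_pos'][2]-.0863; k=st['tcp_pos'][:2]
p,v=fit([s],SAD,[*k,yaw,z],(.01,.01)); 
o=np.array([.5672,.1359]); q,w=fit([s],BRK,[*o,yaw,.12],(.006,.006))
print('sad fit-known',((p-k)@X).round(4),((p-k)@Y).round(4),'sad rel bracket',((p-q)@X).round(4),((p-q)@Y).round(4),v,w)
```

```text
t 53.8 tcp [0.5668 0.1362 0.2924] yaw 3.057 F [ 0.1  0.3 -1.4] gap 12.1 q [ 0.04  0.41  1.46 -0.    1.27  1.7 ]
shift [ 3.25  0.01 -0.02] turn [ 0.01  0.02 -0.  ] other [ 0.  0. -0.]
sad fit-known 0.0007 -0.0025 sad rel bracket 0.0041 -0.0056 34.12306349043558 40.26620139384841
```

View pics/s32a.png

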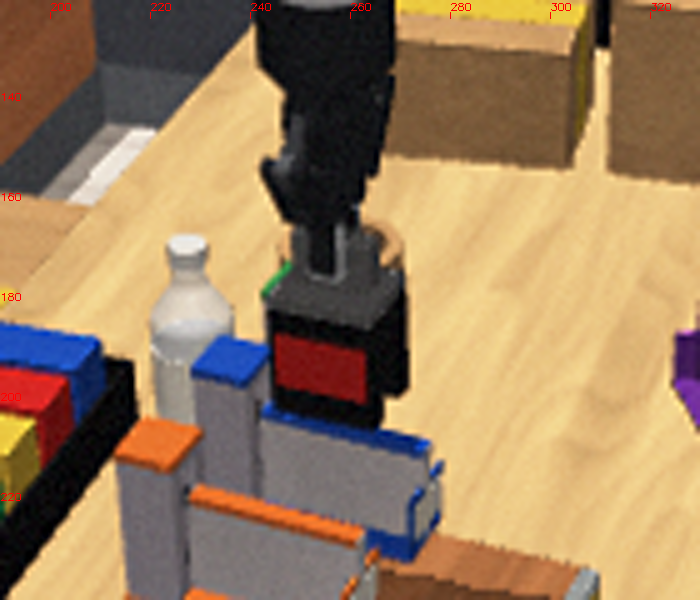

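Request:
carry_out(commands=[[[0.2,0.01,0.1,0,0,0,8],[0.5,0.01,0.16,0,0,0,8],[0.8,0.01,0.16,0,0,0,8],[1.0,0.01,0.16,0,0,0,8],[1.2,0.01,0.16,0,0,0,8]]])

```text
t: 54.35
tcp_pos: [0.5626, 0.1365, 0.2629]
tool_rot: [-0.706, 0.03, 0.707, 0.03]
force: [0.1, -0.0, -3.1]
finger_gap: 0.144
```

Request:
carry_out(commands=[[[0.3,0,0,0,0,0,8],[0.7,0,0,0,0,0,8],[1.1,0,0,0,0,0,8],[1.4,0,0,0,0,0,8],[1.6,0,0,0,0,0,8]]])

```text
t: 54.85
tcp_pos: [0.5624, 0.1364, 0.2224]
tool_rot: [-0.706, 0.03, 0.707, 0.03]
force: [-0.1, 0.4, -1.0]
finger_gap: 0.146
```

Run:
```python
from fit import *
delta([.563,.136,.2113],-.086)
s=snap('side','s33'); crop(s,190,120,330,240,5,'s33a')
```

```text
t 54.85 tcp [0.5624 0.1364 0.2224] yaw 3.057 F [-0.1  0.4 -1. ] gap 12.4 q [0.04 0.48 1.56 0.   1.11 1.7 ]
shift [ 0.44  0.01 -0.03] turn [ 0.01  0.02 -0.  ] other [ 0.  0. -0.]
```

View pics/s33a.png

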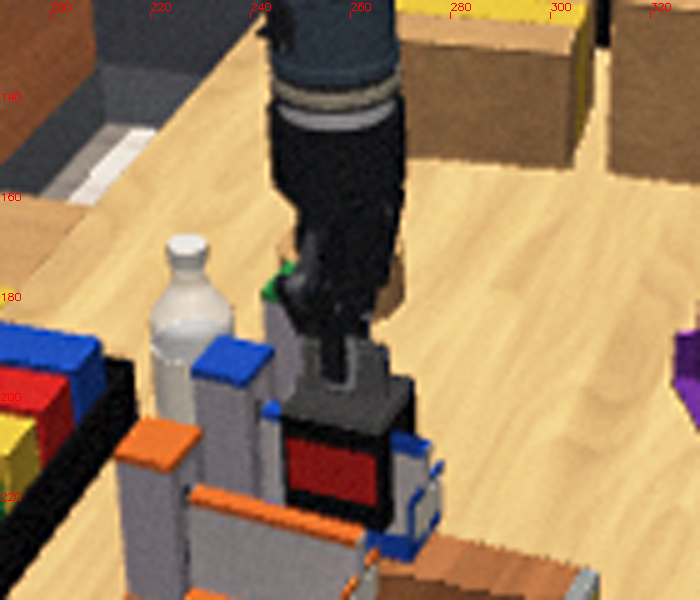

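Request:
carry_out(commands=[[[0.1,0,0,0,0,0,8],[0.2,0,0,0,0,0,8],[0.28,0,0,0,0,0,8],[0.34,0,0,0,0,0,8],[0.38,0,0,0,0,0,8]]])

```text
t: 55.4
tcp_pos: [0.5629, 0.1365, 0.2141]
tool_rot: [0.707, -0.03, -0.706, -0.03]
force: [0.0, -1.0, -1.6]
finger_gap: 0.146
```

Request:
carry_out(commands=[[[0.02,0,0,0,0,0,8],[0.04,0,0,0,0,0,8],[0.06,0,0,0,0,0,8],[0.08,0,0,0,0,0,8],[0.08,0,0,0,0,0,8]]])

```text
t: 55.9
tcp_pos: [0.5628, 0.1365, 0.212]
tool_rot: [-0.706, 0.03, 0.706, 0.03]
force: [-0.1, 0.2, -2.4]
finger_gap: 0.146
```

Request:
carry_out(commands=[[[0.02,0,0,0,0,0,8],[0.04,0,0,0,0,0,8],[0.06,0,0,0,0,0,8],[0.07,0,0,0,0,0,8],[0.07,0,0,0,0,0,8]]])

```text
t: 56.4
tcp_pos: [0.5628, 0.1365, 0.2103]
tool_rot: [-0.706, 0.03, 0.707, 0.03]
force: [0.5, 0.1, -2.0]
finger_gap: 0.148
```

Request:
carry_out(commands=[[[0.02,0,0,0,0,0,8],[0.04,0,0,0,0,0,8],[0.04,0,0,0,0,0,18],[0.04,0,0,0,0,0,30],[0.0,0,0,0,0,0,30]]])

```text
t: 56.9
tcp_pos: [0.5629, 0.1364, 0.2102]
tool_rot: [0.706, -0.03, -0.706, -0.03]
force: [-0.4, -0.0, 0.7]
finger_gap: 0.347
```

Request:
carry_out(commands=[[[-0.4,0,0,0,0,0,30],[-1.4,0,0,0,0,0,34],[-2.6,0,0.2,0,0,0,40],[-3.6,0,0.8,0,0,0,40],[-4.0,0,1.6,0,0,0,40]]])

```text
t: 57.4
tcp_pos: [0.5249, 0.1398, 0.3139]
tool_rot: [0.709, -0.03, -0.704, -0.03]
force: [-0.1, 0.5, -0.6]
finger_gap: 0.467
```

Run:
```python
from fit import *
s=snap('side','s34'); t=snap('top','t34'); prep(s); prep(t)
crop(s,190,140,330,260,5,'s34a'); crop(t,180,140,300,290,4,'t34a')
p,v=fit([t],SAD,[.333,.2955,-.15],(.012,.012,.1)); print('sad1 top',p.round(4),v)
p2,v=fit([s],SAD,p,(.012,.012,.1)); print('sad1 side',p2.round(4),v)
plan([p[0]+.003,p[1],.17],0,2)
delta([p[0]+.003,p[1],.17],p[2])
```

```text
sad1 top [ 0.3353  0.2985 -0.0891] 20.005521262796336
sad1 side [ 0.3348  0.2933 -0.1129] 52.74942650628946
call 0 shift [ 2.85 -2.84  3.93] turn 0.0
call 1 shift [ 2.85 -2.84  3.93] turn 0.0
t 57.5 tcp [0.522  0.1403 0.3131] yaw 3.058 F [ 0.  -0.5 -0.1] gap 40.1 q [0.06 0.32 1.54 0.   1.27 1.71]
shift [ 5.7  -5.69  7.87] turn [ 0.06 -0.04  0.01] other [ 0.1 -0.   0. ]
```

View pics/s34a.png

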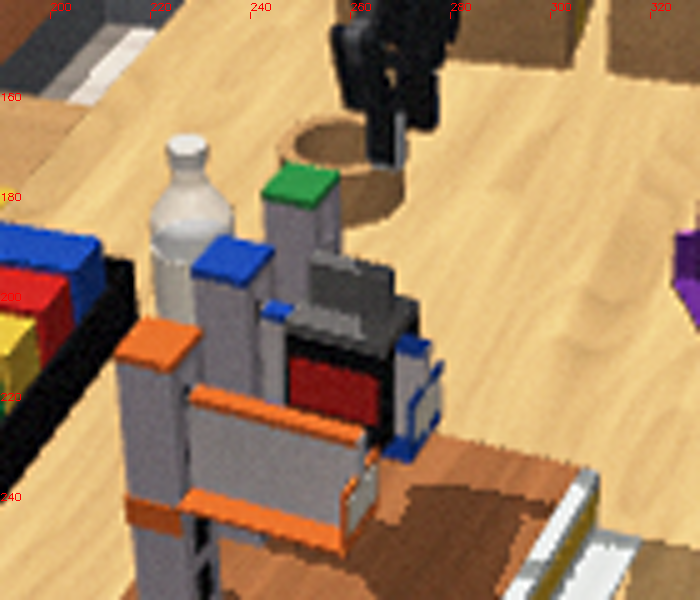

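View pics/t34a.png

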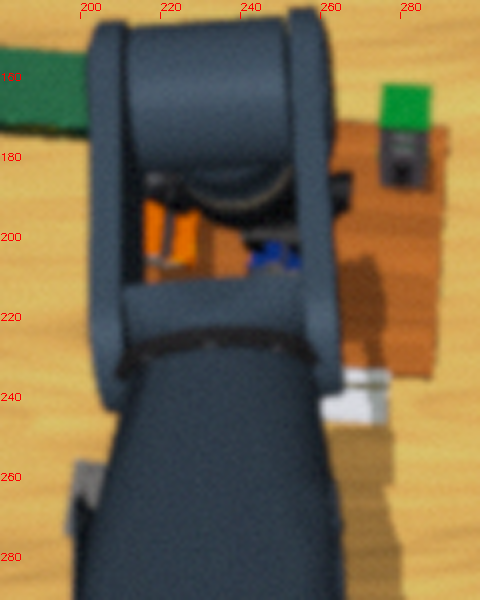

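Request:
carry_out(commands=[[[0,-0.3,0.6,0,0,0,40],[0,-0.9,1.7,0,0,0,40],[0.4,-1.7,3.0,0,0,0,40],[0.9,-2.5,4.2,0.1,0,0,40],[1.5,-3.3,5.2,0.2,0,0,40]]])

```text
t: 58.0
tcp_pos: [0.3983, 0.2339, 0.272]
tool_rot: [-0.706, 0.036, 0.707, 0.036]
force: [0.2, 0.1, -0.1]
finger_gap: 0.472
```

Request:
carry_out(commands=[[[1.0,-0.7,0.9,0.1,0,0,40],[2.1,-1.5,1.7,0.2,0,0,40],[3.2,-2.1,2.4,0.3,0,0,40],[3.8,-2.4,2.7,0.3,0,0,40],[3.8,-2.4,2.7,0.3,0,0,40]]])

```text
t: 58.5
tcp_pos: [0.336, 0.2996, 0.1754]
tool_rot: [-0.703, 0.046, 0.708, 0.043]
force: [-0.7, 0.5, -0.3]
finger_gap: 0.465
```

Request:
carry_out(commands=[[[0,0,0,0,0,0,40],[0,0,0,0,0,0,40],[0,0,0,0,0,0,40],[0,0,0,0,0,0,40],[0,0,0,0,0,0,40]]])

```text
t: 59.0
tcp_pos: [0.3399, 0.2994, 0.1783]
tool_rot: [0.706, -0.045, -0.705, -0.046]
force: [0.0, -0.3, 0.5]
finger_gap: 0.468
```

Run:
```python
from fit import *
s=snap('side','s35'); t=snap('top','t35'); prep(s); prep(t)
delta([.3355,.2955,.083],-.13)
st=state(); M=R.from_quat(st['tool_rot']).as_matrix(); L=st['tcp_pos']+M[:,1:2].T*np.array([[-.03],[.03]])
crop(s,270,220,390,330,6,'s35a',[(proj(s,L),(0,0,255))]); crop(t,150,140,300,290,4,'t35a')
```

```text
t 59.1 tcp [0.3397 0.2995 0.1781] yaw 3.013 F [ 0.5  0.2 -0.8] gap 39.9 q [ 0.47  0.38  1.91 -0.    0.85  2.17]
shift [3.8  0.18 0.15] turn [ 0.01 -0.01  0.  ] other [ 0. -0.  0.]
```

View pics/s35a.png

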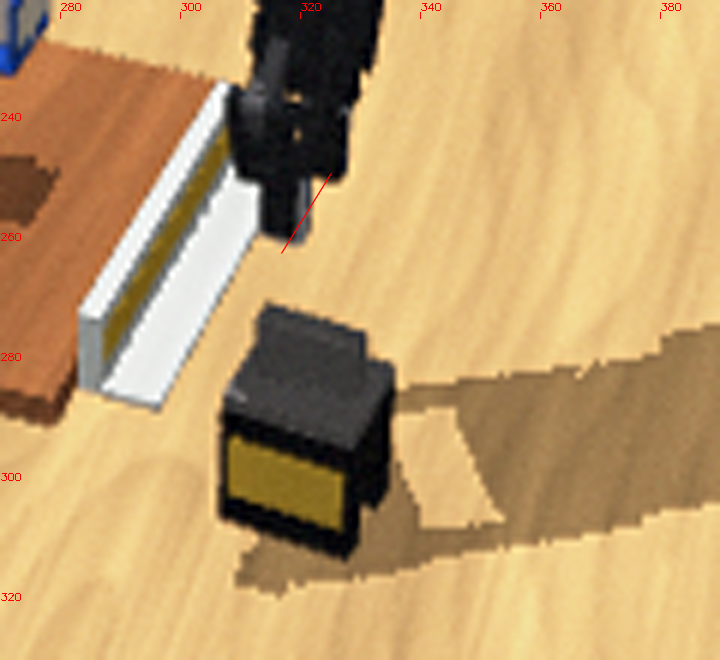

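View pics/t35a.png

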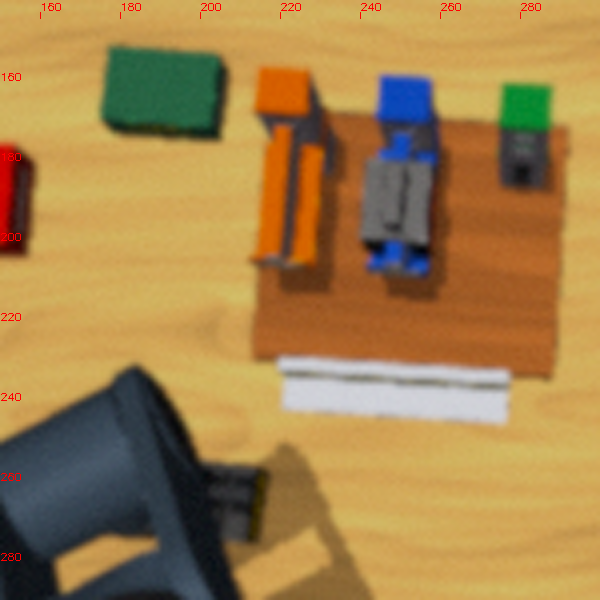

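Request:
carry_out(commands=[[[0.5,0.1,0.1,0,0,0,40],[1.4,0.18,0.15,0,0,0,40],[2.4,0.18,0.15,0,0,0,40],[2.9,0.18,0.15,0,0,0,40],[2.9,0.18,0.15,0,0,0,40]]])

```text
t: 59.6
tcp_pos: [0.3341, 0.295, 0.104]
tool_rot: [-0.704, 0.046, 0.707, 0.045]
force: [-0.4, -0.6, 0.4]
finger_gap: 0.468
```

Run:
```python
from fit import *
s=snap('side','s36')
delta([.3355,.2955,.083],-.13)
crop(s,270,220,390,330,6,'s36a')
```

```text
t 59.65 tcp [0.3348 0.2954 0.1048] yaw 3.013 F [-0.1 -0.1  0.9] gap 40.2 q [0.47 0.52 1.99 0.   0.64 2.17]
shift [ 0.87 -0.01 -0.03] turn [ 0.02  0.02 -0.01] other [ 0.  0. -0.]
```

View pics/s36a.png

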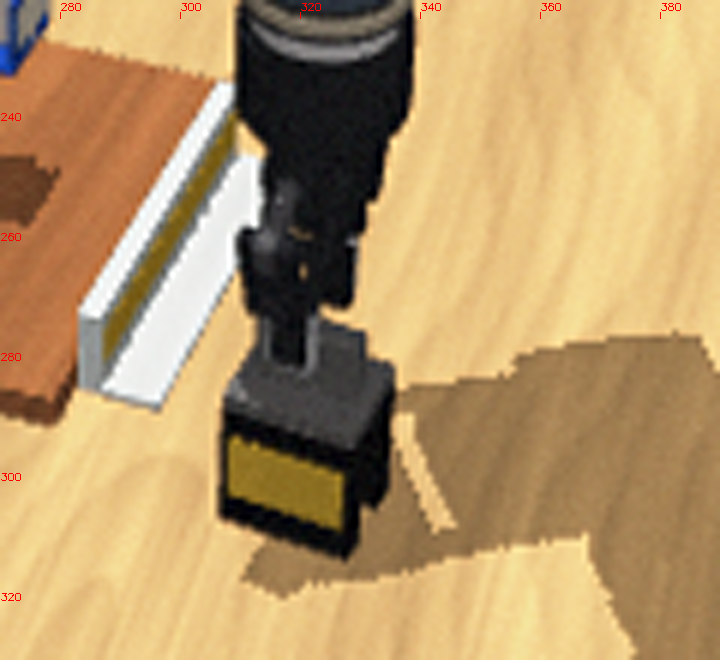

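Request:
carry_out(commands=[[[0.5,0,0.1,0,0,0,40],[0.85,0,0.1,0,0,0,40],[0.85,0,0.1,0,0,0,20],[0.85,0,0.1,0,0,0,8],[0.85,0,0.1,0,0,0,8]]])

```text
t: 60.15
tcp_pos: [0.3329, 0.2961, 0.0844]
tool_rot: [0.706, -0.045, -0.705, -0.045]
force: [0.8, -0.1, -2.2]
finger_gap: 0.15
```

Request:
carry_out(commands=[[[0,0,0,0,0,0,8],[0,0,0,0,0,0,8],[0,0,0,0,0,0,8],[0,0,0,0,0,0,8],[0,0,0,0,0,0,8]]])

```text
t: 60.65
tcp_pos: [0.3327, 0.296, 0.0843]
tool_rot: [0.706, -0.045, -0.706, -0.045]
force: [-0.1, -1.0, 1.4]
finger_gap: 0.143
```

Request:
carry_out(commands=[[[-0.4,0,0,0,0,0,8],[-1.4,0,0,0,0,0,8],[-2.8,0,0,0,0,0,8],[-4.2,0,0,0,0,0,8],[-5.6,0,0,0,0,0,8]]])

```text
t: 61.15
tcp_pos: [0.3319, 0.2956, 0.2258]
tool_rot: [-0.705, 0.045, 0.706, 0.045]
force: [-0.2, 0.2, -2.5]
finger_gap: 0.15
```

Request:
carry_out(commands=[[[-1.2,0,-0.3,0,0,0,8],[-2.3,0,-0.9,0,0,0,8],[-3.1,0,-1.8,0,0,0,8],[-3.4,0,-2.6,0,0,0,8],[-3.4,0,-3.0,0,0,0,8]]])

```text
t: 61.65
tcp_pos: [0.4089, 0.2864, 0.311]
tool_rot: [0.707, -0.045, -0.704, -0.046]
force: [0.2, -0.2, -1.8]
finger_gap: 0.15
```

Request:
carry_out(commands=[[[0,0,0,0,0,0,8],[0,0,0,0,0,0,8],[0,0,0,0,0,0,8],[0,0,0,0,0,0,8],[0,0,0,0,0,0,8]]])

```text
t: 62.15
tcp_pos: [0.4062, 0.2864, 0.3088]
tool_rot: [-0.705, 0.045, 0.706, 0.045]
force: [-0.2, 0.5, -2.4]
finger_gap: 0.145
```

Run:
```python
from fit import *
delta([.572,.2307,.29],-.086)
```

```text
t 62.15 tcp [0.4062 0.2864 0.3088] yaw 3.014 F [-0.2  0.5 -2.4] gap 12.4 q [0.39 0.26 1.64 0.   1.24 2.09]
shift [ 0.75  1.37 -6.86] turn [-0.48  0.01 -0.  ] other [-0.5  0.  -0. ]
```

Request:
carry_out(commands=[[[0,0.2,-0.8,-0.1,0,0,8],[0,0.5,-2.3,-0.2,0,0,8],[0,0.8,-4.0,-0.4,0,0,8],[0,1.1,-5.3,-0.48,0,0,8],[0,1.2,-5.8,-0.48,0,0,8]]])

```text
t: 62.65
tcp_pos: [0.55, 0.2368, 0.3087]
tool_rot: [0.707, -0.031, -0.706, -0.031]
force: [-1.0, 0.3, -1.9]
finger_gap: 0.145
```

Request:
carry_out(commands=[[[0,0,0,0,0,0,8],[0,0,0,0,0,0,8],[0,0,0,0,0,0,8],[0,0,0,0,0,0,8],[0,0,0,0,0,0,8]]])

```text
t: 63.15
tcp_pos: [0.546, 0.2386, 0.3094]
tool_rot: [0.706, -0.03, -0.706, -0.03]
force: [-0.0, 0.1, -2.5]
finger_gap: 0.147
```

Run:
```python
from fit import *
delta([.572,.2307,.29],-.086)
```

```text
t 63.15 tcp [0.546  0.2386 0.3094] yaw 3.056 F [-0.   0.1 -2.5] gap 12.6 q [0.22 0.41 1.41 0.   1.32 1.88]
shift [ 0.78  0.23 -1.06] turn [ 0.01 -0.    0.  ] other [ 0. -0.  0.]
```

Request:
carry_out(commands=[[[0.1,0.1,-0.3,0,0,0,8],[0.3,0.2,-0.7,0,0,0,8],[0.5,0.23,-1.0,0,0,0,8],[0.6,0.23,-1.06,0,0,0,8],[0.6,0.23,-1.06,0,0,0,8]]])

```text
t: 63.65
tcp_pos: [0.5729, 0.2296, 0.2929]
tool_rot: [-0.706, 0.031, 0.707, 0.031]
force: [0.1, 0.2, -2.4]
finger_gap: 0.153
```

Run:
```python
from fit import *
delta([.572,.2307,.2093],-.086)
s=snap('side','s37'); crop(s,180,120,320,250,5,'s37a')
```

```text
t 63.65 tcp [0.5729 0.2296 0.2929] yaw 3.054 F [ 0.1  0.2 -2.4] gap 13.1 q [0.2  0.46 1.38 0.   1.31 1.86]
shift [ 3.34 -0.04  0.03] turn [-0.01  0.02 -0.01] other [-0.  0. -0.]
```

View pics/s37a.png

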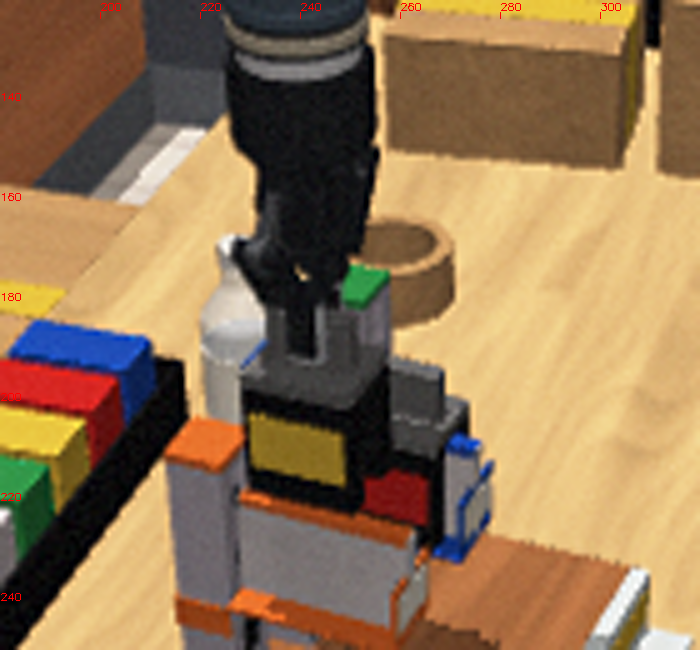

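Request:
carry_out(commands=[[[0.0,-0.04,0.1,0,0,0,8],[0.2,-0.04,0.22,0,0,0,8],[0.5,-0.04,0.25,0,0,0,8],[0.8,-0.04,0.25,0,0,0,8],[1.1,-0.04,0.25,0,0,0,8]]])

```text
t: 64.2
tcp_pos: [0.5663, 0.2316, 0.2657]
tool_rot: [-0.706, 0.031, 0.707, 0.03]
force: [-0.2, 0.5, -1.5]
finger_gap: 0.149
```

Request:
carry_out(commands=[[[0.3,0,0,0,0,0,8],[0.7,0,0,0,0,0,8],[1.1,0,0,0,0,0,8],[1.5,0,0,0,0,0,8],[1.7,0,0,0,0,0,8]]])

```text
t: 64.7
tcp_pos: [0.5661, 0.2314, 0.2225]
tool_rot: [-0.706, 0.031, 0.707, 0.03]
force: [-0.3, -0.1, -2.6]
finger_gap: 0.148
```

Run:
```python
from fit import *
delta([.567,.2307,.2093],-.086)
s=snap('side','s38'); crop(s,180,120,320,250,5,'s38a')
```

```text
t 64.7 tcp [0.5661 0.2314 0.2225] yaw 3.055 F [-0.3 -0.1 -2.6] gap 12.7 q [ 0.21  0.52  1.48 -0.    1.15  1.86]
shift [ 0.53  0.02 -0.04] turn [-0.01  0.02 -0.01] other [-0.  0. -0.]
```

View pics/s38a.png

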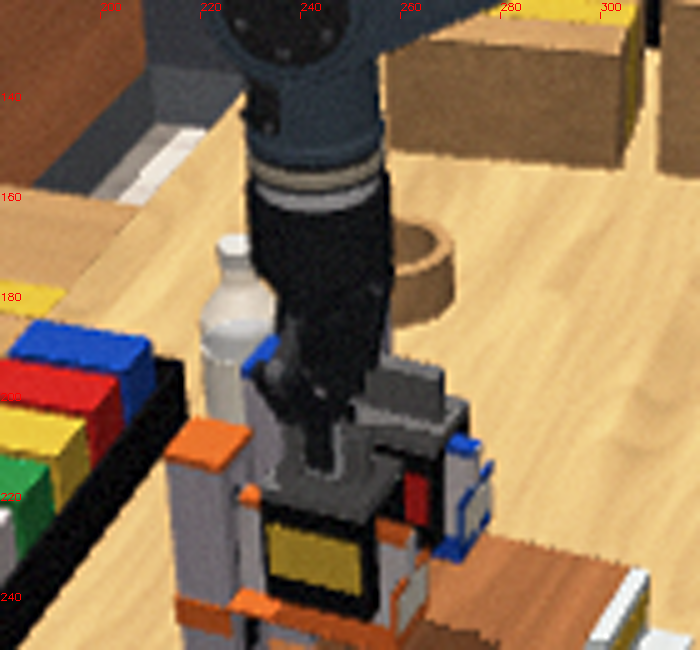

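Request:
carry_out(commands=[[[0.1,0.02,0,0,0,0,8],[0.22,0.02,0,0,0,0,8],[0.34,0.02,0,0,0,0,8],[0.42,0.02,0,0,0,0,8],[0.46,0.02,0,0,0,0,8]]])

```text
t: 65.25
tcp_pos: [0.5666, 0.2311, 0.2125]
tool_rot: [-0.706, 0.031, 0.706, 0.031]
force: [-0.7, 0.4, -1.2]
finger_gap: 0.148
```

Request:
carry_out(commands=[[[0.03,0,0,0,0,0,8],[0.06,0,0,0,0,0,8],[0.09,0,0,0,0,0,8],[0.1,0,0,0,0,0,8],[0.1,0,0,0,0,0,8]]])

```text
t: 65.75
tcp_pos: [0.5667, 0.2311, 0.2101]
tool_rot: [-0.706, 0.031, 0.706, 0.031]
force: [-0.4, 0.5, -1.3]
finger_gap: 0.146
```

Request:
carry_out(commands=[[[0.02,0,0,0,0,0,8],[0.04,0,0,0,0,0,8],[0.06,0,0,0,0,0,8],[0.08,0,0,0,0,0,8],[0.08,0,0,0,0,0,8]]])

```text
t: 66.25
tcp_pos: [0.5667, 0.2311, 0.2082]
tool_rot: [0.707, -0.031, -0.706, -0.031]
force: [-0.2, -0.2, -2.5]
finger_gap: 0.146
```

Request:
carry_out(commands=[[[0.0,0,0,0,0,0,14],[0,0,0,0,0,0,24],[0,0,0,0,0,0,30],[-0.4,0,0,0,0,0,30],[-1.2,0,0,0,0,0,30]]])

```text
t: 66.75
tcp_pos: [0.5657, 0.2308, 0.2375]
tool_rot: [-0.705, 0.031, 0.708, 0.03]
force: [0.5, 0.4, 0.3]
finger_gap: 0.351
```

Request:
carry_out(commands=[[[-1.0,0,0.2,0,0,0,40],[-2.4,0,0.8,0,0,0,40],[-3.0,-0.5,2.0,0,0,0,40],[-3.0,-1.5,3.5,0,0,0,40],[-3.0,-3.0,4.8,0,0,0,40]]])

```text
t: 67.25
tcp_pos: [0.4529, 0.3159, 0.3151]
tool_rot: [0.707, -0.031, -0.706, -0.032]
force: [0.6, 0.2, -0.2]
finger_gap: 0.469
```

Request:
carry_out(commands=[[[0,-1.4,1.0,0,0,0,40],[0,-3.0,1.8,0,0,0,40],[0,-4.5,2.3,0,0,0,40],[0,-5.8,2.5,0,0,0,40],[0,-6.0,2.5,0,0,0,40]]])

```text
t: 67.75
tcp_pos: [0.4034, 0.4746, 0.314]
tool_rot: [0.707, -0.028, -0.706, -0.03]
force: [-0.2, 0.2, 0.6]
finger_gap: 0.47
```

Run:
```python
from fit import *
st=state(); delta(st['tcp_pos'],-.086)
s=snap('side','s39'); t=snap('top','t39'); prep(s); prep(t)
crop(s,170,150,340,300,4,'s39a'); crop(t,170,140,310,270,5,'t39a')
cv2.imwrite('pics/t39f.png',t['image'][:,:,::-1])
yaw=-.086; X=np.array([np.cos(yaw),np.sin(yaw)]);Y=np.array([-X[1],X[0]])
for c,n in ((t,'top'),(s,'side')):
    b,_=fit([c],BASE,[.449,.1457,yaw],(.008,.008)); r,w=fit([c],RAIL,[*b,yaw],(.012,.02,.05)); print(n,'rail rel',((r[:2]-b)@X).round(4),((r[:2]-b)@Y).round(4),r[2].round(4))
    for dy,k in ((.095,'or'),(0,'bl')):
        o=np.array([.4500,.1457])+.1175*X+dy*Y
        p,v=fit([c],BRK,[*o,yaw,.12],(.008,.008)); q,w=fit([c],SAD,[*p,yaw,.125],(.015,.008)); print(n,k,'brk',((p-o)@X).round(4),((p-o)@Y).round(4),'sad rel',((q-p)@X).round(4),((q-p)@Y).round(4),round(v),round(w))
```

```text
t 67.75 tcp [0.4034 0.4746 0.314 ] yaw 3.059 F [-0.2  0.2  0.6] gap 40.2 q [0.69 0.45 1.34 0.   1.36 2.34]
shift [0. 0. 0.] turn [ 0.04 -0.02  0.03] other [ 0. -0.  0.]
top rail rel -0.0035 0.0057 -0.0837
top or brk -0.0035 -0.0002 sad rel -0.008 0.0016 25 35
top bl brk -0.0007 0.0054 sad rel -0.009 -0.0013 30 32
side rail rel -0.0007 0.0003 -0.0798
side or brk 0.0074 0.0014 sad rel -0.0178 0.0003 35 42
side bl brk 0.0429 -0.0018 sad rel -0.0162 0.0046 34 27
```

View pics/s39a.png

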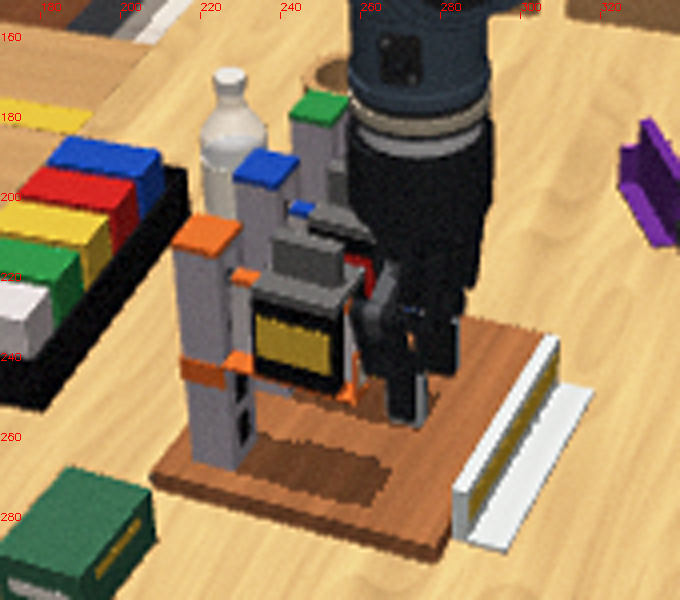

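View pics/t39a.png

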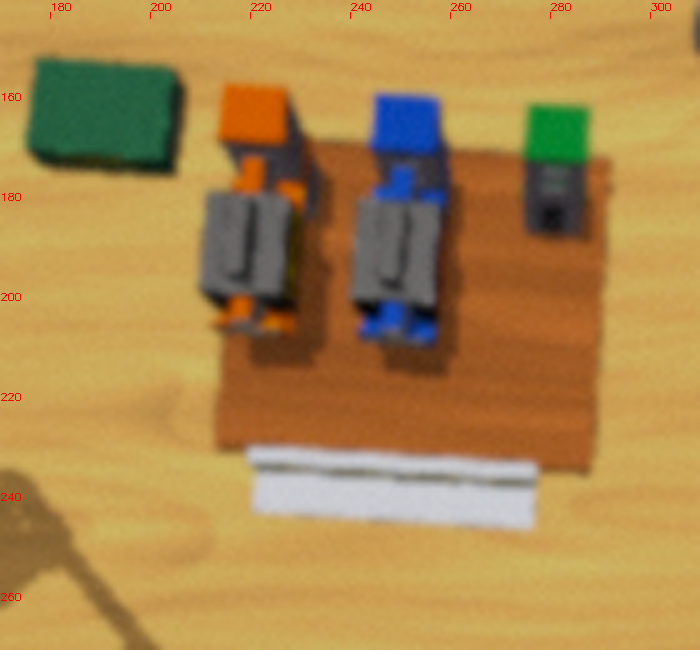

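View pics/t39f.png

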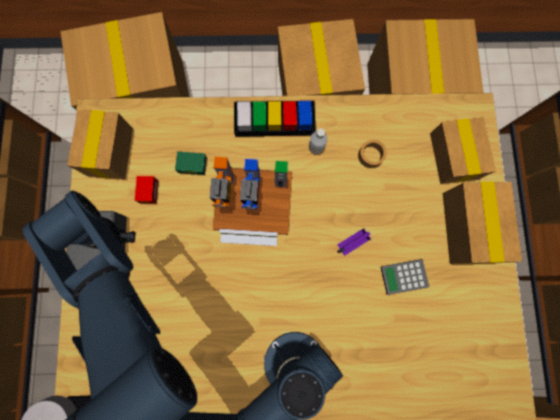

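```bash
ls pics/*.png | wc -l
python3 - <<'E'
import cv2
a=cv2.imread('pics/t28.png'); b=cv2.imread('pics/s28.png')
cv2.imwrite('pics/full28.png',cv2.resize(a,(800,600),interpolation=cv2.INTER_CUBIC)); cv2.imwrite('pics/fulls28.png',cv2.resize(b,(800,600),interpolation=cv2.INTER_CUBIC))
E
```

```text
125
```

View pics/full28.png

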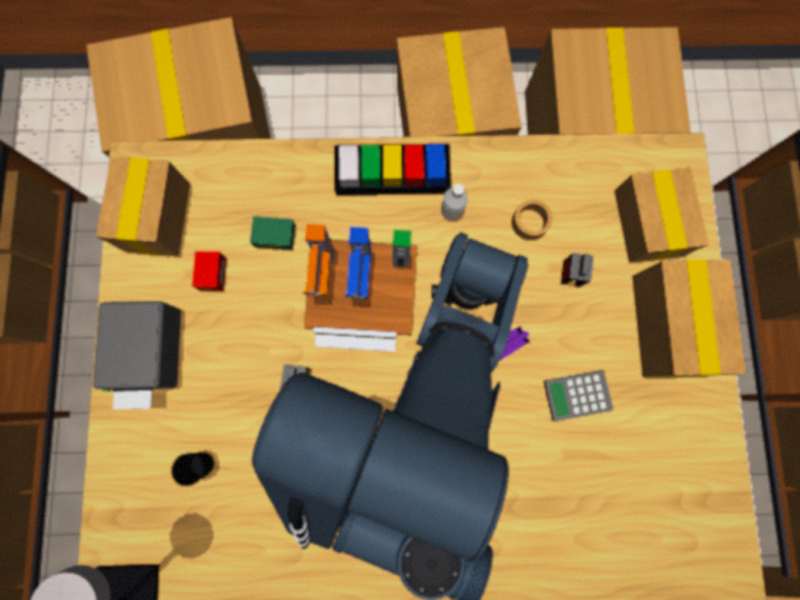

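View pics/fulls28.png

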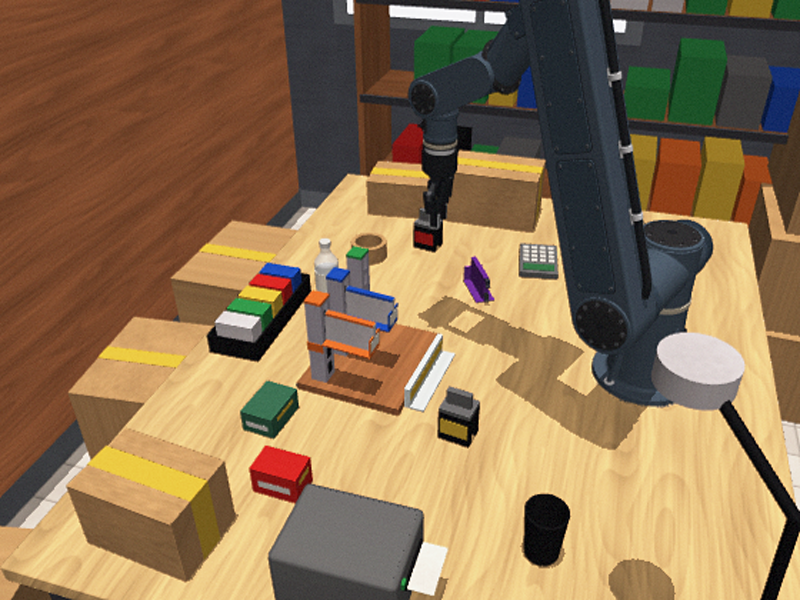

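Request:
carry_out(commands=[[[0,0,0,0,0,0,40],[0,0,0,0,0,0,40],[0,0,0,0,0,0,40],[0,0,0,0,0,0,40],[0,0,0,0,0,0,40]]])

```text
t: 68.35
tcp_pos: [0.4045, 0.4705, 0.3132]
tool_rot: [0.706, -0.031, -0.706, -0.031]
force: [-0.2, 0.2, -0.6]
finger_gap: 0.468
```

Run:
```python
from fit import *
s=snap('side','s40'); crop(s,270,225,330,295,10,'s40a'); crop(s,200,190,270,260,9,'s40b')
```

```text
(no output)
```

View pics/s40a.png

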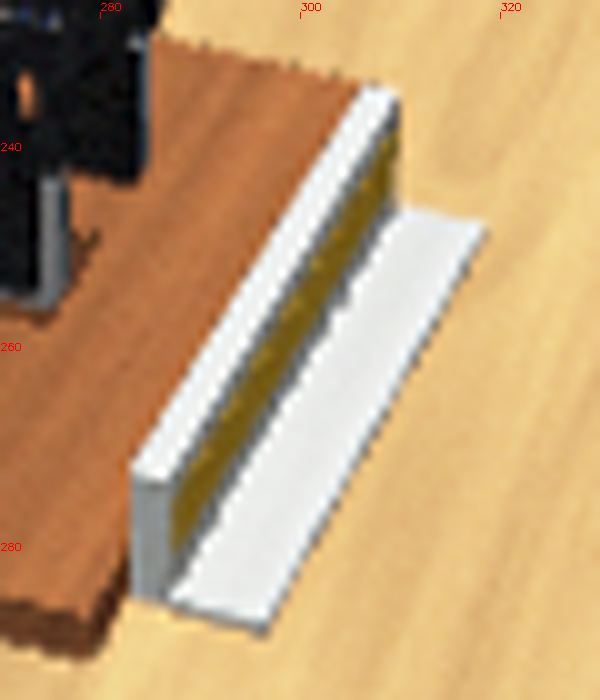

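View pics/s40b.png

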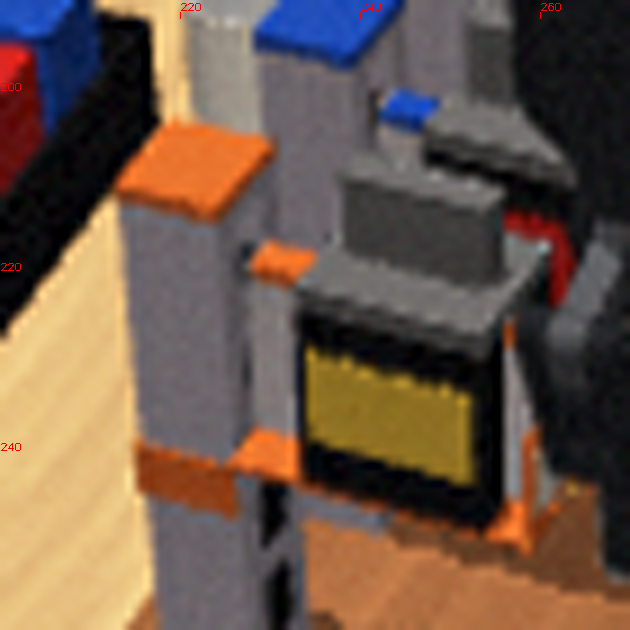

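Run:
```python
from station import manip
print(manip.sign_off())
```

```text
the job is handed in; nothing more can be done
None
```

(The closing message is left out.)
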